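# Close the tray's seam and rack the trays to dry

## Robot

A 6-joint arm with a two-finger parallel gripper is mounted at the origin on the work surface. World frame = base frame: x ahead of the robot, y to its left, z up, the work surface at z = 0. Lengths are in m, angles in rad, forces in N, time in s.
With the tool pointing down it reaches from about 0.325 to 0.9 m from the base axis. Payload 6.1 kg.
Tool frame: the origin (TCP) lies on the centre line of the jaws, within the pads' length; the fingertips stand 22 mm ahead of it and the grasp point (between the pads) lies 3 mm ahead of it; y points along the fingers, z is the direction in which the jaws open and shut, and the axes are right-handed (so a half turn about y gives the same grasp; the last joint's range is limited). The gripper opens to 87 mm and grips with 3 to 60 N. Pads are 19 mm wide; open, the fingers measure 117 mm over their backs; the gripper's body (75 mm by 190 mm) begins 51 mm behind the grasp point.
Start: joints at [-1.274, 0.22, 1.526, -0, 1.395, -0.126], TCP at [0.256, -0.57, 0.245] pointing down, gripper open.
Joint ranges: [-2.98, 2.98], [-0.91, 2.08], [0.09, 2.57], [-1.24, 4.39], [0.2, 2.65], [-2.68, 2.68]. Speed limits (rad/s): [2.57, 2.57, 3.01, 3.14, 3.14, 3.14].

## Interface

Orientations are given as a rotation vector (axis times angle).
In Python, from cell import r gives the robot as it stands. The module is installed in compiled form; this text tells all that it offers.
- The arm moves only by the tool step_arm, never from a script. Its argument "increments" is a list that holds one entry, the list of rows, each a list of 7 numbers: the closure, from 0 (fully open) to 1 (shut), then the shift along the tool's x, y, z normalised to -1 to 1, where 1 is 0.03 m, then the turn, a rotation vector about the tool's x, y, z normalised to -1 to 1, where 1 is 0.1 rad. In form: [[[jaw, tx, ty, tz, wx, wy, wz], ...]]. A call has 1 to 10 rows; each row shifts and turns the commanded pose from where the row before left it, along the tool's axes as they then stand; what a row does not reach is not made up. A row lasts 1/12 s, in which the tool goes at most 41.7 mm and 7.16 degrees, less where a joint would pass 70% of its speed; a pose out of reach is approached as far as the arm can. A call with a number of a shift or a turn outside -1 to 1 is refused whole. A call with a gripper value outside its range is refused whole. The fingers move at their own pace and stop on an object; "force" is the grip in N (left out, the last holds). Time passes only in rows, so rows that do not move let the fingers close. It gives the time, the measured TCP pose, the force and the opening at its end, in the units of the state.
- r.sense(): the state, without advancing time (a new reading comes with each control period).
- r.capture(name): name is "scene" or "top" or "wrist"; returns a dict with "pixels" (384x512x3 uint8, blue, green, red), "K" (3x3 intrinsics, pixels), "k1" (the pictures are not rectified: a ray, as slopes to the right and down, at radius r is drawn at 1 + k1 r^2 times it, then the intrinsics apply), "view" (4x4, takes a point from world to camera coordinates). Camera axes: x right, y down, z forward; pixel columns grow to the right and rows downward; lengths in m; the calibration is good to about 2 mm. A picture is of the moment at which its call begins. There is no depth.
- r.hand_in(): hands the job in, once; it reports no verdict.
The state is a dict: "time": time; "joint_pos": joint angles; "joint_vel": joint speeds; "joint_torque": joint torques, N m; "eef_pos": TCP position; "tcp_rot": TCP orientation; "wrist_force": force on the tool from outside, world axes, zero at the start; "wrist_torque": the same for the moment, N m; "width": finger opening in m.
Only numpy, scipy, OpenCV 4.12 (cv2) and the standard library are available. Lean on these libraries where they do the work, as an engineer would, in place of code of your own. Each camera call takes 0.05 s, during which the arm holds its last target.

## Task

Get the clay trays away to dry. One tray still has an open seam down its middle: take the seam tool from its block and run its ball end slowly (about 30 mm a second) along the bottom of the groove from the handle end to the far end, then hang the tool upright in its hole again. Slide every tray on the bench into a bay of its own in the drying rack, under the top board, handle outwards and fully home against the back strip; leave everything else on the bench where it is.

Things in the scene. Friction and masses are not known exactly. Their poses are not given: they have to be found in the camera images.
- joined_tray: Leather-hard clay tray (rigid, loose, about 250 g), the one with an open seam. Body 150 (x) x 56 (y) x 24 mm high, straight sides to grip across the 56 mm, walls 6 mm, floor top at 10 mm. Origin: centre of the body's underside; +x from handle to far end. Handle tab at the -x end: 30 mm wide, x = -75 to -115 mm, 10 to 22 mm above the underside. Starts on the bench, handle roughly towards the robot.
- seam0 (a point): Handle end of the seam, 60 mm from the body's centre towards the handle, on the groove's bottom. The seam is an open joint between two slabs: a straight groove with a darker bottom, 14 mm wide and 6 mm deep, down the middle of the tray's floor along x; its bottom is 4 mm above the underside. The end wall's inner face is 9 mm further on.
- seam5 (a point): Far end of the seam: point on the groove's bottom, 60 mm from the body's centre away from the handle. The seam runs straight from seam0 to seam5, 120 mm. A light touch is enough: pressing hard tilts the tool in the grip or drags the loose tray.
- tray_1: A plain leather-hard clay tray, same outside shape, size and axes as joined_tray but with an unbroken floor 10 mm thick. There are 1 to 3 plain trays; absent ones read None. Mass about 250 g.
- tray_2: A plain leather-hard clay tray, same outside shape, size and axes as joined_tray but with an unbroken floor 10 mm thick. There are 1 to 3 plain trays; absent ones read None. Mass about 250 g.
- tray_3: A plain leather-hard clay tray, same outside shape, size and axes as joined_tray but with an unbroken floor 10 mm thick. There are 1 to 3 plain trays; absent ones read None. Mass about 250 g.
- seam_tool: Seam tool, 60 g: turned wooden handle 20 mm thick on a collar 32 mm across and 8 mm thick; below it a 6 mm steel shank with a 9 mm ball. Origin: centre of the collar's flat underside; +z along the handle, whose top is at +95 mm; the ball ends at -60 mm. It starts hanging upright, ball down, in its hole in the tool block, the collar resting on the block's top.
- tool_tip (a point): Lowest point of the seam tool's ball, on its axis, 60 mm below the collar's underside.
- tool_block: Fixed wooden tool block 110 (x) x 56 (y) x 66 mm high. Origin: centre of its underside. Besides the seam tool's hole it carries two short tool stubs, at x = +10 and +38 mm, up to 98 mm above the bench.
- tool_hole (a point): Mouth of the seam tool's hole: 21 mm in diameter, 64 mm deep, in the block's top 66 mm above the bench, 30 mm from the block's centre on its -x side.
- rack: Fixed low plywood drying rack, open to the robot's side. Origin: centre of the base board's underside; +x inwards. Base board 230 (x) x 364 (y) x 12 mm; x = -115 to -15 mm is an open apron. A top board (underside 58, top 70 mm above the bench, pots on it up to 125 mm) covers x = -15 to +105 mm; five runners 12 mm thick under it make four bays 76 mm wide, 46 mm high.
- bay0 (a point): Bay 0 of 4 (bay0 at the rack's -y end, bay3 at +y): where a tray's origin lies when home and centred, on the base board's top, at x = +30, y = -132 mm in the rack's frame. Its far end then touches the 12 mm high back strip (face at x = +105 mm); the handle and the last 30 mm of the body stay outside, over the apron.
- bay1 (a point): Bay 1 of 4 (bay0 at the rack's -y end, bay3 at +y): where a tray's origin lies when home and centred, on the base board's top, at x = +30, y = -44 mm in the rack's frame. Its far end then touches the 12 mm high back strip (face at x = +105 mm); the handle and the last 30 mm of the body stay outside, over the apron.
- bay2 (a point): Bay 2 of 4 (bay0 at the rack's -y end, bay3 at +y): where a tray's origin lies when home and centred, on the base board's top, at x = +30, y = +44 mm in the rack's frame. Its far end then touches the 12 mm high back strip (face at x = +105 mm); the handle and the last 30 mm of the body stay outside, over the apron.
- bay3 (a point): Bay 3 of 4 (bay0 at the rack's -y end, bay3 at +y): where a tray's origin lies when home and centred, on the base board's top, at x = +30, y = +132 mm in the rack's frame. Its far end then touches the 12 mm high back strip (face at x = +105 mm); the handle and the last 30 mm of the body stay outside, over the apron.
- leaf_dish: Bystander, to be left alone: square pressed-leaf dish, 100 x 100 x 35 mm; origin at the centre of its underside.
- beaker: Bystander, to be left alone: clear glass beaker, 72 mm across, 85 mm high; origin at the centre of its underside.
There are look-alikes about, which are no part of the job. What is shaped like the tray_2 but black is not meant.

How it is judged:
By the outcome, as a careful person would: the job done as asked, in the order asked, and still so for the second after the job is handed in, with the robot touching nothing.
Of tray_1, tray_2, tray_3 only 1 to 3 are there at a start; the rules pass over those that are not, and their reading is None.
At some moment in a run one of joined_tray, tray_1, tray_2, tray_3 may be knocked a few centimetres aside while the robot is not near it.
It also fails if it takes over 210 s, if anything falls off the work surface, if the arm or the gripper's body presses on something with over 40 N, if the wrist force passes 120 N, or if a joint passes its speed limit or range.

## Working session

There is one attempt and no reset: what is moved stays moved. The work goes in short steps, Python scripts to look and compute and a tool call to move; the robot and the scene stay as the last step left them, time stands still between calls to the robot, and variables do not carry over. Pictures are saved under pics/ and viewed, and the job is handed in when it is done.

Besides the shell and the picture viewer there is one more tool, called after "Call:" as name(argument=value, ...) on one line, values as JSON. step_arm: Moves the arm, as the interface text tells. Scaled input: -1 to 1 covers 0.03 m each way for a shift and 0.1 rad each way for a turn. Its arguments: {"type":"object","properties":{"increments":{"type":"array","items":{"type":"array","items":{"type":"array","items":{"type":"number","minimum":-1,"maximum":1}}}},"force":{"type":"number"}},"required":["increments"]}

```bash
mkdir -p pics; ls
cat > h.py <<'E'
import numpy as np, cv2
from cell import r
from scipy.spatial.transform import Rotation as R
def cap(n,fn=None):
    c=r.capture(n)
    c['img']=np.ascontiguousarray(c['pixels'])
    if fn: cv2.imwrite('pics/'+fn,c['img'])
    return c
E
python3 - <<'E'
from h import *
for n in ['scene','top','wrist']:
    c=cap(n,n+'0.png'); print(n,c['K'].tolist(),c['k1'],np.round(c['view'],4).tolist())
print(r.sense())
E
```

```text
pics
scene [[420.87511405457036, 0.0, 251.34389335282444], [0.0, 420.87511405457036, 193.24346398159855], [0.0, 0.0, 1.0]] -0.08124801178558798 [[-0.87, 0.4925, 0.022, 0.3707], [0.2885, 0.5448, -0.7874, -0.1175], [-0.3998, -0.6787, -0.6161, 1.4564], [0.0, 0.0, 0.0, 1.0]]
top [[410.53045493582266, 0.0, 255.17155356826612], [0.0, 410.53045493582266, 199.87928916883882], [0.0, 0.0, 1.0]] 0.031131191542870675 [[0.0243, -0.9997, 0.0072, 0.0511], [-0.9961, -0.0249, -0.0849, 0.4692], [0.0851, -0.0051, -0.9964, 1.1876], [0.0, 0.0, 0.0, 1.0]]
wrist [[280.3067703188536, 0.0, 252.41018073368446], [0.0, 280.3067703188536, 196.12595577979144], [0.0, 0.0, 1.0]] -0.05161886958212285 [[0.4099, -0.9121, -0.0016, -0.6248], [-0.8704, -0.3916, 0.2985, -0.036], [-0.2729, -0.1209, -0.9544, 0.3924], [0.0, 0.0, 0.0, 1.0]]
{'time': 0.15, 'joint_pos': array([-1.27410576e+00,  2.21047935e-01,  1.52737206e+00,  5.01549837e-06,
        1.39467422e+00, -1.26128643e-01]), 'joint_vel': array([ 0.00172688, -0.00238246, -0.00347346,  0.00099227,  0.00070293,
        0.00049878]), 'joint_torque': array([ 9.37734258e-04, -4.95192683e+01, -3.87881434e+01,  6.99001062e-02,
        5.31178282e-02, -1.04886456e-04]), 'eef_pos': array([ 0.25630793, -0.56953684,  0.24367411]), 'tcp_rot': array([-0.4268057 ,  1.98963296, -1.98658994]), 'wrist_force': array([ 0.23489156,  0.38193269, -0.29945826]), 'wrist_torque': array([ 0.01089622, -0.00498228,  0.03222693]), 'width': 0.08724760427863805}
```

View pics/scene0.png

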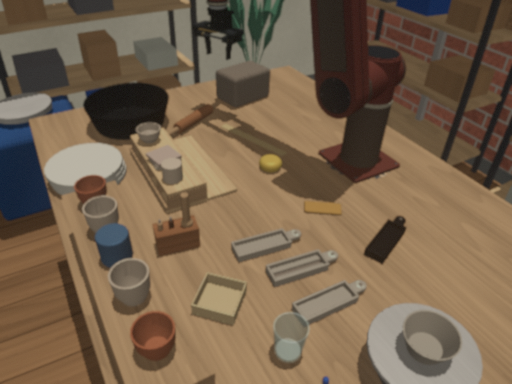

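View pics/top0.png

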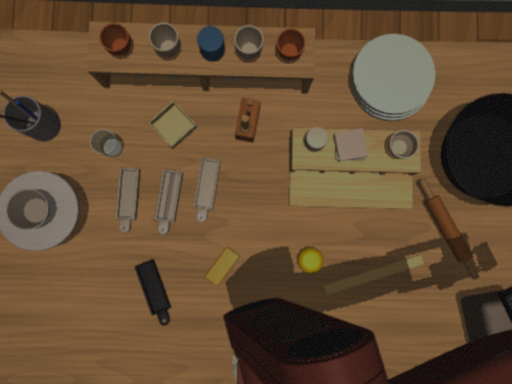

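View pics/wrist0.png

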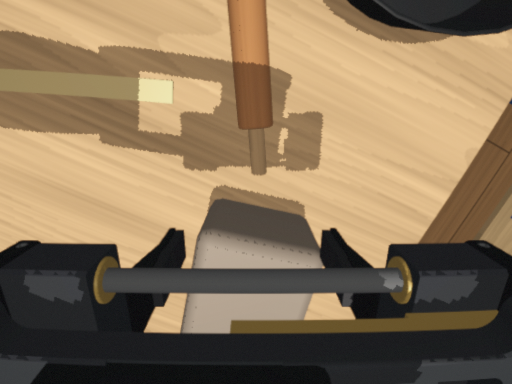

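```bash
cat >> h.py <<'E'
def ray(c,uv):
    K=c['K'];uv=np.asarray(uv,float).reshape(-1,2)
    d=np.c_[(uv[:,0]-K[0,2])/K[0,0],(uv[:,1]-K[1,2])/K[1,1]]
    s=d.copy()
    for _ in range(30): s=d/(1+c['k1']*(s**2).sum(1,keepdims=True))
    V=c['view'];Rm=V[:3,:3]
    o=-Rm.T@V[:3,3]
    D=np.c_[s,np.ones(len(s))]@Rm
    return o,D
def plane(c,uv,z):
    o,D=ray(c,uv); return o+D*((z-o[2])/D[:,2])[:,None]
def proj(c,P):
    P=np.asarray(P,float).reshape(-1,3);V=c['view'];p=P@V[:3,:3].T+V[:3,3]
    s=p[:,:2]/p[:,2:];s=s*(1+c['k1']*(s**2).sum(1,keepdims=True))
    return s*[c['K'][0,0],c['K'][1,1]]+[c['K'][0,2],c['K'][1,2]]
def tri(cs,uvs):
    A=np.zeros((3,3));b=np.zeros(3);L=[]
    for c,uv in zip(cs,uvs):
        o,D=ray(c,uv);d=D[0]/np.linalg.norm(D[0]);M=np.eye(3)-np.outer(d,d);A+=M;b+=M@o;L.append((o,d))
    X=np.linalg.solve(A,b)
    return X,[np.linalg.norm((np.eye(3)-np.outer(d,d))@(X-o)) for o,d in L]
def crop(c,x0,y0,x1,y1,s,fn):
    cv2.imwrite('pics/'+fn,cv2.resize(c['img'][y0:y1,x0:x1],None,fx=s,fy=s,interpolation=cv2.INTER_CUBIC))
E
python3 - <<'E'
from h import *
t=cap('top');s=cap('scene')
crop(t,90,80,280,250,4,'t1.png'); crop(s,130,170,390,340,3,'s1.png'); crop(t,280,115,440,215,5,'t2.png');crop(s,110,110,260,220,5,'s2.png')
E
```

```text
(no output)
```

View pics/t1.png

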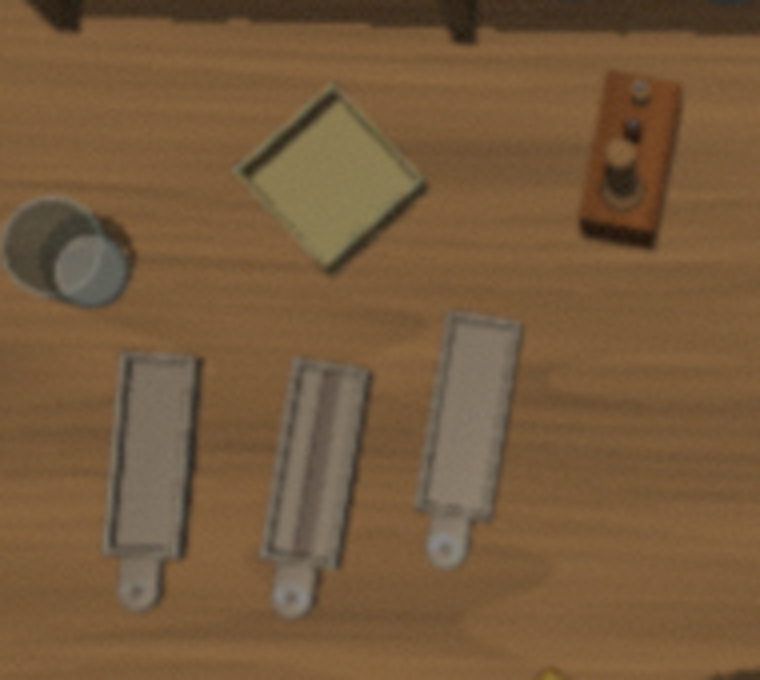

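View pics/s1.png

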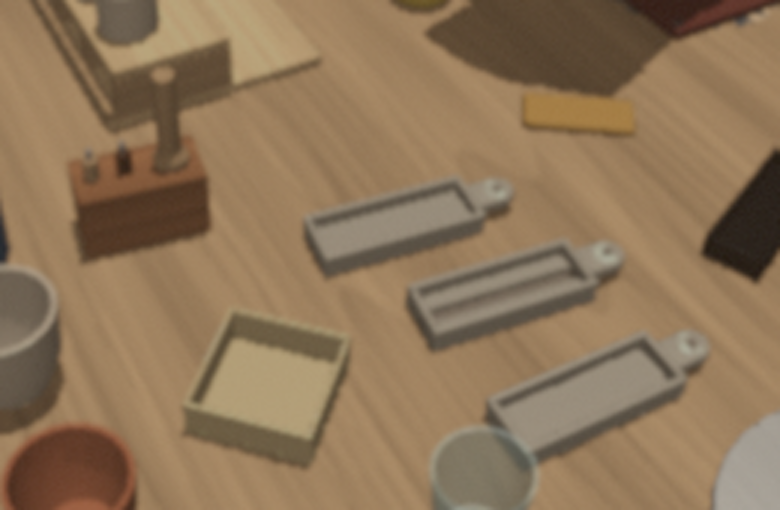

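View pics/t2.png

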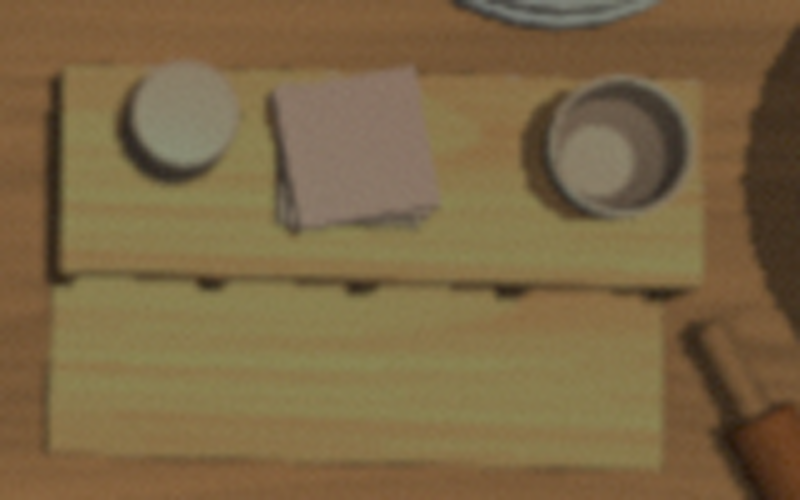

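View pics/s2.png

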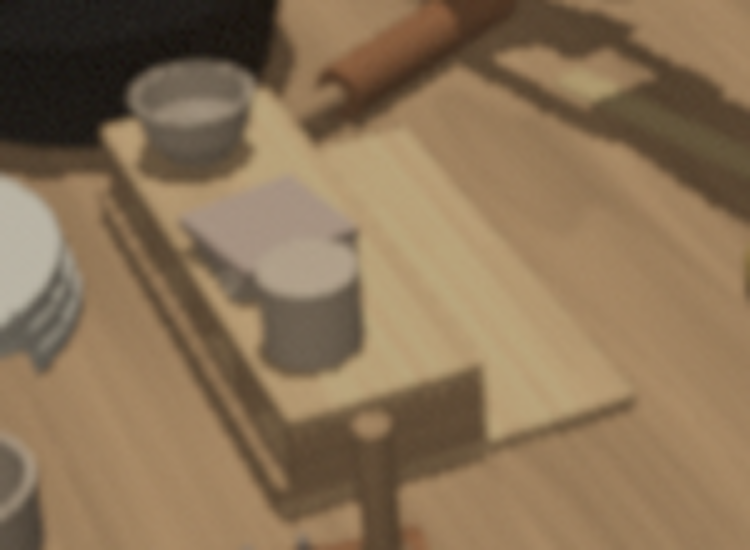

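```bash
cat > m1.py <<'E'
from h import *
t=cap('top');s=cap('scene')
def T(p): return (np.array(p,float)+.5)/4-.5+[90,80]
trays={'L':[(122,353),(201,355),(184,557),(104,554)],'M':[(293,357),(372,368),(339,567),(261,558)],'R':[(446,312),(523,322),(492,518),(414,509)]}
for k,v in trays.items():
    P=plane(t,T(v),.024); c=P.mean(0); ax=(P[0]+P[1]-P[2]-P[3])/2
    print(k,np.round(c,4),'yaw',np.degrees(np.arctan2(ax[1],ax[0])).round(2),'len',np.linalg.norm(P[0]-P[3]).round(4),np.linalg.norm(P[1]-P[2]).round(4),'wid',np.linalg.norm(P[0]-P[1]).round(4),np.linalg.norm(P[2]-P[3]).round(4))
def S(p,o=(130,170),f=3): return (np.array(p,float)+.5)/f-.5+o
# scene corners rim: far-left? order far(-handle) a,b then near
sc={'R':[(307,220),(322,240+5)],}
# triangulate: handle hole/tab ends and block/tool
print('tool top',tri([t,s],[T((621,152)),S((164,75))]))
print('block corners top z=.066',np.round(plane(t,T([(608,72),(682,85),(654,236+1),(580,222)]),.066),4))
T2=lambda p:(np.array(p,float)+.5)/5-.5+[280,115]
S2=lambda p:(np.array(p,float)+.5)/5-.5+[110,110]
print('apron near corners',np.round(plane(t,T2([(48,452),(661,467)]),.012),4))
print('top board corners',np.round(plane(t,T2([(63,67),(703,82),(703,287),(58,272)]),.070),4))
print('scene apron left near',np.round(plane(s,S2([(633,400)]),.012),4),'board near left',np.round(plane(s,S2([(484,370)]),.07),4),'far left',plane(s,S2([(287,420)]),.07).round(4))
print('tri board near-left',tri([t,s],[T2((58,272)),S2((484,370))]),'far-left',tri([t,s],[T2((63,67)),S2((287,420))]),'apron',tri([t,s],[T2((48,452)),S2((633,400))]))
E
python3 m1.py
```

```text
L [0.4778 0.4348 0.024 ] yaw -2.03 len 0.1476 0.1485 wid 0.0575 0.0577
M [0.4751 0.3158 0.024 ] yaw -6.76 len 0.1491 0.1478 wid 0.0585 0.057
R [0.5127 0.2058 0.024 ] yaw -7.09 len 0.1473 0.1465 wid 0.0573 0.0573
tool top (array([0.67275028, 0.09608471, 0.15943192]), [np.float64(0.00038740897127103116), np.float64(0.0003874089712708924)])
block corners top z=.066 [[0.7586 0.1092 0.066 ]
 [0.7505 0.0556 0.066 ]
 [0.6389 0.073  0.066 ]
 [0.6484 0.1263 0.066 ]]
apron near corners [[ 0.4557 -0.0383  0.012 ]
 [ 0.4559 -0.3998  0.012 ]]
top board corners [[ 0.6723 -0.0379  0.07  ]
 [ 0.6722 -0.4026  0.07  ]
 [ 0.5542 -0.4017  0.07  ]
 [ 0.5539 -0.0371  0.07  ]]
scene apron left near [[ 0.4616 -0.0318  0.012 ]] board near left [[ 0.5594 -0.0303  0.07  ]] far left [[ 0.676  -0.0393  0.07  ]]
tri board near-left (array([ 0.55552145, -0.03800721,  0.06342844]), [np.float64(0.0005947681794078628), np.float64(0.0005947681794079814)]) far-left (array([ 0.67425664, -0.03885037,  0.06914569]), [np.float64(0.0018528425185511846), np.float64(0.001852842518550942)]) apron (array([ 0.45684108, -0.03933145,  0.00506646]), [np.float64(0.0006814069174210472), np.float64(0.0006814069174209101)])
```

```bash
cat >> h.py <<'E'
def pose():
    q=r.sense();return q['eef_pos'],R.from_rotvec(q['tcp_rot']).as_matrix()
def down(jaw):
    # jaw axis (tool z) at world angle jaw (rad); tool y = -Z
    z=np.array([np.cos(jaw),np.sin(jaw),0]);y=np.array([0,0,-1.]);return np.c_[np.cross(y,z),y,z]
def plan(P,jaw=None,v=0.9,n=None,Rt=None):
    p,M=pose()
    if Rt is None:
        if jaw is None: Rt=M
        else:
            c=[down(jaw+k*np.pi) for k in(0,1)]
            Rt=min(c,key=lambda X:np.linalg.norm(R.from_matrix(M.T@X).as_rotvec()))
    P=np.array(P,float);w=R.from_matrix(M.T@Rt).as_rotvec()
    nn=int(np.ceil(max(np.linalg.norm(P-p)/.03/v,np.linalg.norm(w)/.1/v,1)))
    n=n or nn
    d=P-p;rows=[]
    Mc=M.copy();pc=p.copy()
    for i in range(n):
        tgt=p+d*(i+1)/n
        a=np.round((Mc.T@(tgt-pc))/.03,2);b=np.round(w/n/.1,2)
        rows.append(list(map(float,a))+list(map(float,b)))
        pc=pc+Mc@(a*.03);Mc=Mc@R.from_rotvec(b*.1).as_matrix()
    print('n',n,'dist',np.linalg.norm(d).round(4),'turn',np.round(w,3))
    last=None
    for x in rows: print(x)
    return rows
def st():
    q=r.sense();M=R.from_rotvec(q['tcp_rot']).as_matrix()
    print('t',round(q['time'],2),'p',q['eef_pos'].round(4),'jaw',np.degrees(np.arctan2(M[1,2],M[0,2])).round(2),'tilt y',M[:,1].round(4),'F',q['wrist_force'].round(2),'w',round(q['width'],4),'j',q['joint_pos'].round(2))
E
python3 - <<'E'
from h import *
st()
plan([.671,.096,.245],np.radians(81.15))
E
```

```text
t 0.35 p [ 0.2564 -0.5698  0.2443] jaw -65.78 tilt y [-1.e-04  4.e-04 -1.e+00] F [0.28 0.98 0.22] w 0.0868 j [-1.27  0.22  1.53  0.    1.39 -0.13]
n 30 dist 0.7844 turn [0.    0.577 0.   ]
[-0.72, -0.0, -0.49, 0.0, 0.19, 0.0]
[-0.72, -0.0, -0.5, 0.0, 0.19, 0.0]
[-0.7, -0.0, -0.51, 0.0, 0.19, 0.0]
[-0.7, -0.0, -0.52, 0.0, 0.19, 0.0]
[-0.68, -0.0, -0.54, 0.0, 0.19, 0.0]
[-0.68, -0.0, -0.56, 0.0, 0.19, 0.0]
[-0.66, -0.0, -0.56, 0.0, 0.19, 0.0]
[-0.65, -0.0, -0.58, 0.0, 0.19, 0.0]
[-0.65, -0.0, -0.59, 0.0, 0.19, 0.0]
[-0.63, -0.01, -0.6, 0.0, 0.19, 0.0]
[-0.61, 0.0, -0.61, 0.0, 0.19, 0.0]
[-0.61, 0.0, -0.63, 0.0, 0.19, 0.0]
[-0.6, 0.0, -0.63, 0.0, 0.19, 0.0]
[-0.58, 0.0, -0.65, 0.0, 0.19, 0.0]
[-0.57, 0.0, -0.66, 0.0, 0.19, 0.0]
[-0.56, 0.0, -0.67, 0.0, 0.19, 0.0]
[-0.54, 0.0, -0.68, 0.0, 0.19, 0.0]
[-0.54, 0.0, -0.69, 0.0, 0.19, 0.0]
[-0.51, -0.0, -0.7, 0.0, 0.19, 0.0]
[-0.51, -0.0, -0.71, 0.0, 0.19, 0.0]
[-0.49, -0.0, -0.72, 0.0, 0.19, 0.0]
[-0.48, -0.0, -0.73, 0.0, 0.19, 0.0]
[-0.46, -0.0, -0.74, 0.0, 0.19, 0.0]
[-0.45, -0.0, -0.74, 0.0, 0.19, 0.0]
[-0.44, -0.0, -0.76, 0.0, 0.19, 0.0]
[-0.42, -0.0, -0.76, 0.0, 0.19, 0.0]
[-0.41, -0.0, -0.77, 0.0, 0.19, 0.0]
[-0.39, -0.0, -0.78, 0.0, 0.19, 0.0]
[-0.38, -0.01, -0.79, 0.0, 0.19, 0.0]
[-0.36, 0.0, -0.79, 0.0, 0.19, 0.0]
```

Candidates (top image):
- **Seam tool:** handle at (245,118) in the block; the two stubs at (248,112) and (250,103) are not it. The rolling pin at (445,220) and brush handles in the cup at (20,110) are not it either.
- **Trays:** plain at (128,199) and (207,188). The grooved one at (170,200) is the joined tray. The black one at (153,290) is the excluded look-alike.

The 4x crop shows the groove only in the middle tray. I'm moving above the tool now.

Call:
step_arm(increments=[[[0, -0.72, 0, -0.49, 0, 0.19, 0], [0, -0.72, 0, -0.5, 0, 0.19, 0], [0, -0.7, 0, -0.51, 0, 0.19, 0], [0, -0.7, 0, -0.52, 0, 0.19, 0], [0, -0.68, 0, -0.54, 0, 0.19, 0], [0, -0.68, 0, -0.56, 0, 0.19, 0], [0, -0.66, 0, -0.56, 0, 0.19, 0], [0, -0.65, 0, -0.58, 0, 0.19, 0], [0, -0.65, 0, -0.59, 0, 0.19, 0], [0, -0.63, 0, -0.6, 0, 0.19, 0]]])

```text
time: 1.18
eef_pos: [0.3953, -0.3468, 0.2447]
tcp_rot: [-0.244, 2.098, -2.099]
wrist_force: [0.5, 0.7, -0.0]
width: 0.087
```

Call:
step_arm(increments=[[[0, -0.61, 0, -0.61, 0, 0.19, 0], [0, -0.61, 0, -0.63, 0, 0.19, 0], [0, -0.6, 0, -0.63, 0, 0.19, 0], [0, -0.58, 0, -0.65, 0, 0.19, 0], [0, -0.57, 0, -0.66, 0, 0.19, 0], [0, -0.56, 0, -0.67, 0, 0.19, 0], [0, -0.54, 0, -0.68, 0, 0.19, 0], [0, -0.54, 0, -0.69, 0, 0.19, 0], [0, -0.51, 0, -0.7, 0, 0.19, 0], [0, -0.51, 0, -0.71, 0, 0.19, 0]]])

```text
time: 2.02
eef_pos: [0.5334, -0.1249, 0.2447]
tcp_rot: [-0.046, 2.2, -2.2]
wrist_force: [-0.0, 0.1, 0.1]
width: 0.0867
```

Run:
```python
from h import *
st();w=cap('wrist','w1.png')
plan([.671,.096,.245],np.radians(81.15))
```

```text
t 2.02 p [ 0.5334 -0.1249  0.2447] jaw -87.6 tilt y [ 3.e-04 -2.e-04 -1.e+00] F [-0.    0.08  0.12] w 0.0867 j [-0.37  0.04  1.73 -0.    1.38  1.15]
n 10 dist 0.2562 turn [ 0.003  0.197 -0.002]
[-0.48, 0.0, -0.7, 0.0, 0.2, -0.0]
[-0.47, 0.0, -0.72, 0.0, 0.2, -0.0]
[-0.46, 0.01, -0.72, 0.0, 0.2, -0.0]
[-0.44, -0.0, -0.73, 0.0, 0.2, -0.0]
[-0.42, 0.0, -0.74, 0.0, 0.2, -0.0]
[-0.41, 0.0, -0.75, 0.0, 0.2, -0.0]
[-0.4, 0.01, -0.76, 0.0, 0.2, -0.0]
[-0.38, -0.0, -0.76, 0.0, 0.2, -0.0]
[-0.36, -0.0, -0.78, 0.0, 0.2, -0.0]
[-0.35, 0.0, -0.78, 0.0, 0.2, -0.0]
```

View pics/w1.png

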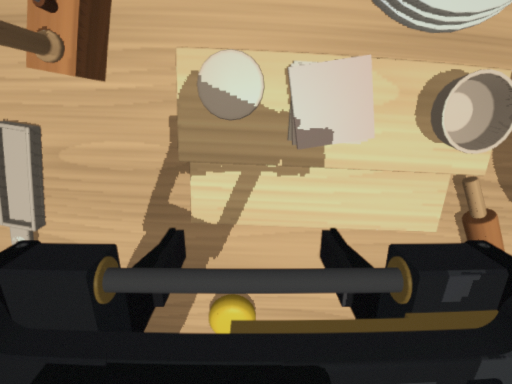

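Call:
step_arm(increments=[[[0, 0, 0, -0.7, 0, 0.2, 0], [0, 0, 0, -0.7, 0, 0.2, 0], [0, 0, 0, -0.7, 0, 0.2, 0], [0, 0, 0, -0.7, 0, 0.2, 0], [0, 0, 0, -0.7, 0, 0.2, 0], [0, 0, 0, -0.7, 0, 0.2, 0], [0, 0, 0, -0.7, 0, 0.2, 0], [0, 0, 0, -0.7, 0, 0.2, 0], [0, 0, 0, -0.7, 0, 0.2, 0], [0, 0, 0, -0.7, 0, 0.2, 0]]])

```text
time: 2.9
eef_pos: [0.5427, 0.0842, 0.2447]
tcp_rot: [-0.17, -2.139, 2.139]
wrist_force: [-0.2, 0.4, -0.2]
width: 0.087
```

Run:
```python
from h import *
st();w=cap('wrist','w2.png');print(-w['view'][:3,:3].T@w['view'][:3,3])
plan([.671,.096,.245],np.radians(81.15))
```

```text
t 2.9 p [0.5427 0.0842 0.2447] jaw -99.06 tilt y [ 2.e-04 -0.e+00 -1.e+00] F [-0.2   0.42 -0.24] w 0.087 j [ 0.01  0.04  1.73 -0.    1.38  1.74]
[0.6243538  0.07067956 0.38539071]
n 5 dist 0.1284 turn [ 0.003 -0.003 -0.   ]
[-0.83, -0.0, -0.19, 0.01, -0.01, -0.0]
[-0.84, -0.0, -0.19, 0.01, -0.01, -0.0]
[-0.83, -0.0, -0.19, 0.01, -0.01, -0.0]
[-0.84, -0.01, -0.18, 0.01, -0.01, -0.0]
[-0.83, 0.0, -0.19, 0.01, -0.01, -0.0]
```

View pics/w2.png

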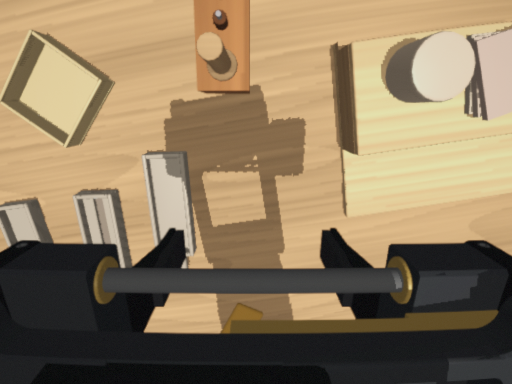

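Run:
```python
from h import *
w=cap('wrist');t=cap('top')
crop(w,180,0,270,100,7,'w2c.png')
print(plane(w,[(221,65)],.074),plane(w,[(210,45)],.161))
print(tri([w,t],[(210,45),((621.5)/4-.5+90,152.5/4-.5+80)]))
print('R tray far',plane(w,[(145,154),(186,152)],.024), 'near',plane(w,[(194,255)],.024))
print('apron near left',plane(w,[(347,216)],.012),'board near left',plane(w,[(353,154)],.07))
```

```text
[[0.67283921 0.09928621 0.074     ]] [[0.67407221 0.09751938 0.161     ]]
(array([0.67241347, 0.09643315, 0.16474357]), [np.float64(0.0010501741965519313), np.float64(0.001050174196552061)])
R tray far [[0.59177037 0.2213463  0.024     ]
 [0.58558503 0.16764318 0.024     ]] near [[0.43782045 0.19020807 0.024     ]]
apron near left [[ 0.45856188 -0.03655047  0.012     ]] board near left [[ 0.55878606 -0.03066504  0.07      ]]
```

View pics/w2c.png

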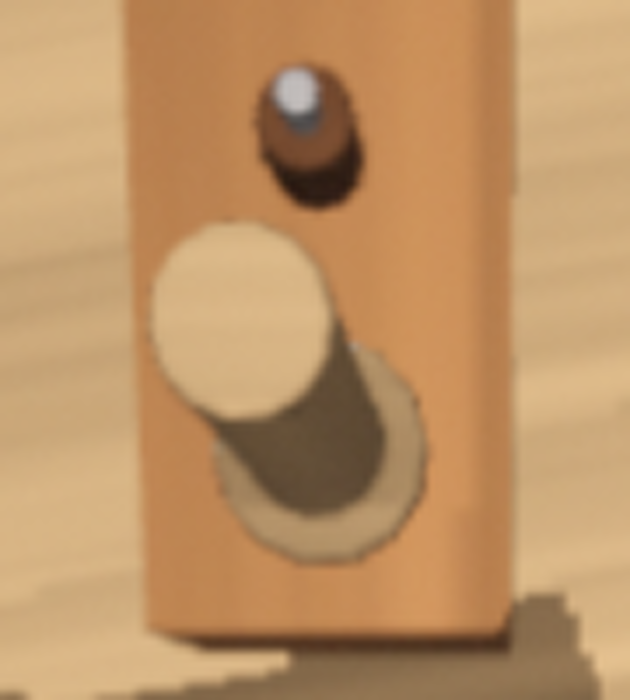

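Run:
```python
from h import *
plan([.673,.095,.245],np.radians(81.15))
```

```text
n 5 dist 0.1308 turn [-0. -0.  0.]
[-0.85, -0.0, -0.2, -0.0, -0.0, 0.0]
[-0.85, -0.01, -0.21, -0.0, -0.0, 0.0]
[-0.84, 0.0, -0.2, -0.0, -0.0, 0.0]
[-0.85, -0.0, -0.21, -0.0, -0.0, 0.0]
[-0.85, -0.01, -0.2, -0.0, -0.0, 0.0]
```

Call:
step_arm(increments=[[[0, -0.86, 0, -0.19, 0, 0, 0], [0, -0.86, 0, -0.19, 0, 0, 0], [0, -0.86, 0, -0.19, 0, 0, 0], [0, -0.86, 0, -0.19, 0, 0, 0], [0, -0.86, 0, -0.19, 0, 0, 0], [0, 0, 0, 0, 0, 0, 0]]])

```text
time: 3.55
eef_pos: [0.6776, 0.0895, 0.2428]
tcp_rot: [-0.17, -2.138, 2.14]
wrist_force: [-0.2, 0.1, 0.2]
width: 0.087
```

Run:
```python
from h import *
st();w=cap('wrist','w3.png')
```

```text
t 3.55 p [0.6776 0.0895 0.2428] jaw -99.07 tilt y [-0.e+00 -5.e-04 -1.e+00] F [-0.21  0.1   0.23] w 0.087 j [ 0.02  0.36  1.36 -0.    1.42  1.75]
```

View pics/w3.png

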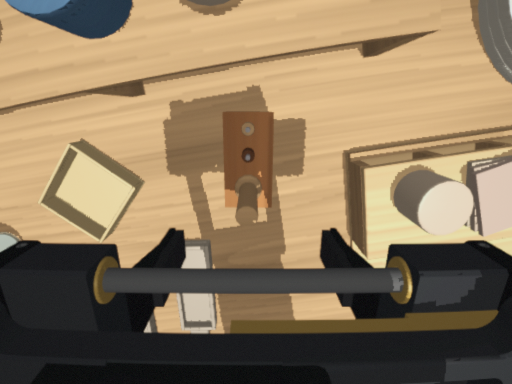

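Run:
```python
from h import *
st();w=cap('wrist')
crop(w,200,90,300,240,5,'w3c.png')
print(plane(w,[(246,213)],.161))
plan([.673,.095,.18],np.radians(81.15))
```

```text
t 3.6 p [0.6757 0.0897 0.2429] jaw -99.06 tilt y [-1.7e-03 -5.0e-04 -1.0e+00] F [-0.22 -0.04  0.16] w 0.0868 j [ 0.02  0.36  1.36 -0.    1.42  1.75]
[[0.67453649 0.09472726 0.161     ]]
n 3 dist 0.0636 turn [-0.001 -0.004  0.002]
[0.03, 0.7, -0.05, -0.0, -0.01, 0.01]
[0.02, 0.71, -0.06, -0.0, -0.01, 0.01]
[0.03, 0.7, -0.05, -0.0, -0.01, 0.01]
```

View pics/w3c.png

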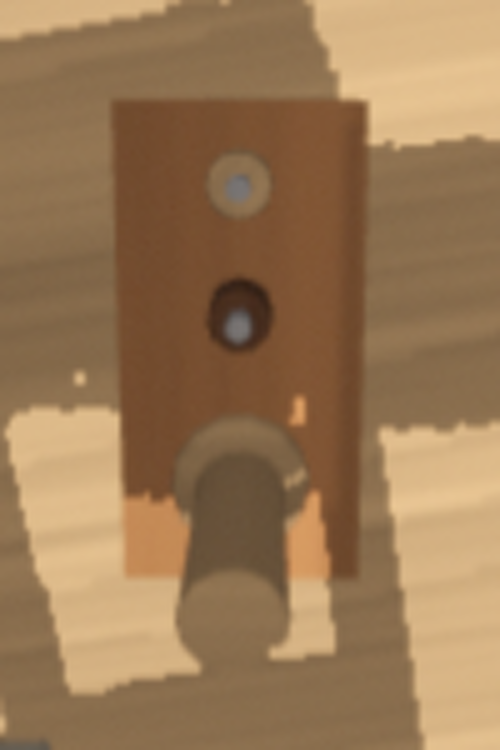

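Call:
step_arm(increments=[[[0, 0.03, 0.7, -0.06, 0, 0, 0], [0, 0.02, 0.7, -0.06, 0, 0, 0], [0, 0.02, 0.7, -0.06, 0, 0, 0], [0, 0, 0, 0, 0, 0, 0], [0, 0, 0, 0, 0, 0, 0]]])

```text
time: 4.07
eef_pos: [0.6716, 0.0964, 0.1807]
tcp_rot: [-0.165, -2.138, 2.139]
wrist_force: [-0.2, 0.2, 1.0]
width: 0.0868
```

Run:
```python
from h import *
st()
plan([.674,.095,.121],np.radians(81.15))
```

```text
t 4.07 p [0.6716 0.0964 0.1807] jaw -99.01 tilt y [-3.3e-03 -3.0e-04 -1.0e+00] F [-0.25  0.17  0.98] w 0.0868 j [ 0.03  0.4   1.43 -0.    1.32  1.75]
n 3 dist 0.0597 turn [-0.001 -0.003  0.003]
[-0.03, 0.66, 0.01, -0.0, -0.01, 0.01]
[-0.03, 0.67, 0.01, -0.0, -0.01, 0.01]
[-0.03, 0.66, 0.01, -0.0, -0.01, 0.01]
```

Call:
step_arm(increments=[[[0, -0.03, 0.66, 0.01, 0, 0, 0.01], [0, -0.03, 0.66, 0.01, 0, 0, 0.01], [0, -0.03, 0.66, 0.01, 0, 0, 0.01], [0, 0, 0, 0, 0, 0, 0], [0, 0, 0, 0, 0, 0, 0], [0, 0, 0, 0, 0, 0, 0]]])

```text
time: 4.57
eef_pos: [0.6771, 0.0955, 0.1248]
tcp_rot: [-0.175, -2.142, 2.142]
wrist_force: [0.2, -0.2, 0.7]
width: 0.0871
```

Run:
```python
from h import *
st()
```

```text
t 4.57 p [0.6771 0.0955 0.1248] jaw -99.01 tilt y [ 6.1e-03 -4.0e-04 -1.0e+00] F [ 0.23 -0.23  0.69] w 0.0871 j [ 0.03  0.45  1.46 -0.    1.22  1.75]
```

Call:
step_arm(increments=[[[0, 0, 0, 0, 0, 0, 0], [0, 0, 0, 0, 0, 0, 0]]])

```text
time: 4.73
eef_pos: [0.6772, 0.0957, 0.1246]
tcp_rot: [-0.176, -2.143, 2.142]
wrist_force: [-0.5, -0.3, 0.7]
width: 0.0871
```

Run:
```python
from h import *
for i in range(3): st();r.capture('top')
```

```text
t 4.73 p [0.6772 0.0957 0.1246] jaw -99.0 tilt y [ 6.4e-03 -4.0e-04 -1.0e+00] F [-0.52 -0.3   0.67] w 0.0871 j [ 0.03  0.45  1.47 -0.    1.22  1.75]
t 4.78 p [0.6769 0.0956 0.1241] jaw -99.0 tilt y [ 5.7e-03 -4.0e-04 -1.0e+00] F [ 0.22 -0.31  0.27] w 0.0866 j [ 0.03  0.45  1.47 -0.    1.22  1.75]
t 4.83 p [0.6767 0.0957 0.1236] jaw -99.0 tilt y [ 5.e-03 -4.e-04 -1.e+00] F [ 0.06 -0.57 -0.07] w 0.0868 j [ 0.03  0.45  1.47 -0.    1.22  1.75]
```

Call:
step_arm(increments=[[[0, 0.06, 0.03, 0, 0, 0, 0], [0, 0, 0, 0, 0, 0, 0], [0, 0, 0, 0, 0, 0, 0], [0, 0, 0, 0, 0, 0, 0], [0, 0, 0, 0, 0, 0, 0], [0, 0, 0, 0, 0, 0, 0]]])

```text
time: 5.38
eef_pos: [0.6742, 0.0959, 0.1212]
tcp_rot: [-0.172, -2.141, 2.141]
wrist_force: [-0.4, -0.1, -0.2]
width: 0.0869
```

Call:
step_arm(increments=[[[1, 0, 0, 0, 0, 0, 0], [1, 0, 0, 0, 0, 0, 0], [1, 0, 0, 0, 0, 0, 0], [1, 0, 0, 0, 0, 0, 0], [1, 0, 0, 0, 0, 0, 0], [1, 0, 0, 0, 0, 0, 0], [1, 0, 0, 0, 0, 0, 0], [1, 0, 0, 0, 0, 0, 0]]], force=25)

```text
time: 6.05
eef_pos: [0.6742, 0.0959, 0.1212]
tcp_rot: [-0.172, -2.141, 2.141]
wrist_force: [0.1, 0.2, -0.3]
width: 0.0412
```

Run:
```python
from h import *
st()
```

```text
t 6.05 p [0.6742 0.0959 0.1212] jaw -99.01 tilt y [ 3.e-03 -5.e-04 -1.e+00] F [ 0.06  0.23 -0.33] w 0.0412 j [ 0.03  0.45  1.47 -0.    1.21  1.75]
```

Call:
step_arm(increments=[[[1, 0, 0, 0, 0, 0, 0], [1, 0, 0, 0, 0, 0, 0], [1, 0, 0, 0, 0, 0, 0], [1, 0, 0, 0, 0, 0, 0], [1, 0, 0, 0, 0, 0, 0], [1, 0, 0, 0, 0, 0, 0]]])

```text
time: 6.55
eef_pos: [0.6741, 0.0959, 0.1212]
tcp_rot: [-0.172, -2.141, 2.141]
wrist_force: [-0.9, -0.2, 0.3]
width: 0.0198
```

Run:
```python
from h import *
st()
```

```text
t 6.55 p [0.6741 0.0959 0.1212] jaw -99.01 tilt y [ 2.8e-03 -5.0e-04 -1.0e+00] F [-0.88 -0.17  0.26] w 0.0198 j [ 0.03  0.45  1.47 -0.    1.21  1.75]
```

Call:
step_arm(increments=[[[1, 0, -0.3, 0, 0, 0, 0], [1, 0, -0.6, 0, 0, 0, 0], [1, 0, -0.9, 0, 0, 0, 0], [1, 0, -0.9, 0, 0, 0, 0], [1, 0, -0.9, 0, 0, 0, 0], [1, 0, -0.7, 0, 0, 0, 0], [1, 0, 0, 0, 0, 0, 0], [1, 0, 0, 0, 0, 0, 0]]])

```text
time: 7.22
eef_pos: [0.6748, 0.096, 0.2528]
tcp_rot: [-0.177, -2.143, 2.143]
wrist_force: [0.8, 0.4, -1.0]
width: 0.0196
```

Run:
```python
from h import *
st()
s=cap('scene','s3.png');t=cap('top');w=cap('wrist','w4.png')
crop(t,90,80,280,250,4,'t3.png');crop(s,130,120,390,340,3,'s3c.png')
```

```text
t 7.22 p [0.6748 0.096  0.2528] jaw -99.01 tilt y [ 7.2e-03 -3.0e-04 -1.0e+00] F [ 0.8   0.42 -0.96] w 0.0196 j [ 0.03  0.34  1.36 -0.    1.43  1.75]
```

View pics/s3c.png

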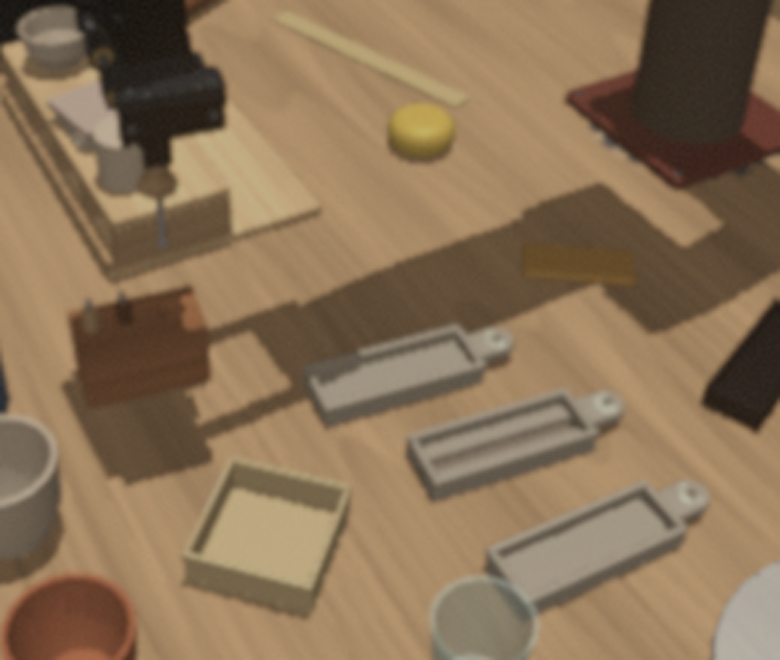

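View pics/w4.png

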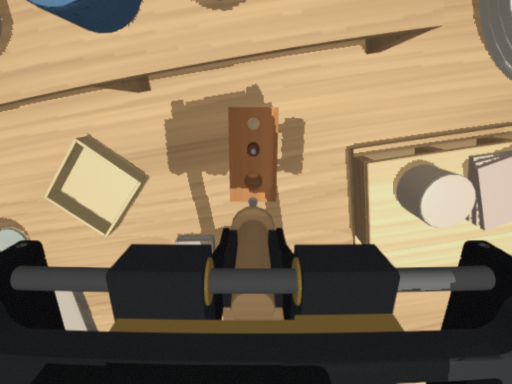

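View pics/t3.png

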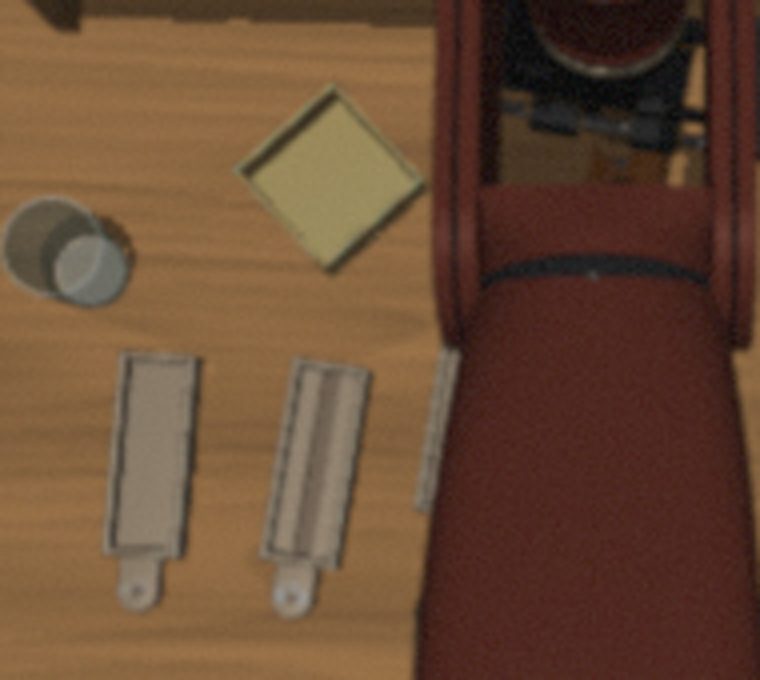

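Run:
```python
from h import *
t=cap('top');s=cap('scene');w=cap('wrist')
c=np.array([.4751,.3158]);a=np.radians(-6.76);u=np.array([np.cos(a),np.sin(a)]);v=np.array([-u[1],u[0]])
for n,cc in(('top',t),('scene',s)):
  g=cv2.cvtColor(cc['img'],cv2.COLOR_BGR2GRAY).astype(np.float32)
  ys=np.arange(-.024,.0241,.0015)
  for x0 in(-.045,0,.045):
    xs=np.arange(x0-.012,x0+.013,.002);pr=[]
    for y in ys:
        P=np.c_[c+np.outer(xs,u)+y*v,np.full(len(xs),.004)]
        m=proj(cc,P).astype(np.float32)
        pr.append(cv2.remap(g,m[:,0].reshape(1,-1),m[:,1].reshape(1,-1),cv2.INTER_LINEAR).mean())
    pr=np.array(pr);print(n,x0,pr.round(0).astype(int))
    k=np.abs(ys)<.016;b=np.clip(np.median(pr[np.abs(ys)<.018])-pr-3,0,None)*k
    print('  centre',(b*ys).sum()/b.sum())
st()
crop(w,200,170,310,250,7,'w4c.png')
M=pose();tip=M[0]+M[1]@np.array([0,.1152,0]);print('tip pred px',proj(w,tip),tip)
```

```text
top -0.045 [ 76  83  99 112 120 124 126 129 132 134 135 134 131 126 120 113 108 105
 103 102 100  98  98 104 112 121 128 132 134 134 132 128 121]
  centre 0.005814886423884
top 0 [ 74  83  99 112 118 122 125 128 131 133 133 132 128 123 117 111 106 104
 102 101  98  95  96 102 111 121 128 131 133 133 130 126 118]
  centre 0.005722277367162847
top 0.045 [ 76  87 103 113 119 122 124 127 130 131 131 130 128 122 116 109 104 102
 101  99  97  97 100 107 116 122 127 130 131 130 128 121 111]
  centre 0.00486319783797115
scene -0.045 [124 134 142 147 150 150 149 147 141 134 124 115 109 107 109 112 117 122
 128 134 140 144 147 148 147 143 135 125 113 102  95  90  89]
  centre -0.003584429605262088
scene 0 [125 134 142 147 150 150 149 146 140 133 124 115 110 108 110 113 118 123
 129 135 141 145 148 149 148 143 135 123 111 101  94  90  89]
  centre -0.0037715035404819845
scene 0.045 [128 138 145 149 151 151 149 146 139 131 121 112 107 106 109 114 119 125
 131 137 142 146 149 149 148 142 133 121 109  99  93  90  89]
  centre -0.00417429806739823
t 7.52 p [0.673  0.0959 0.2483] jaw -99.01 tilt y [-1.e-04 -5.e-04 -1.e+00] F [ 0.06  0.07 -1.12] w 0.0196 j [ 0.03  0.35  1.36 -0.    1.43  1.75]
tip pred px [[251.76052104 198.74790142]] [0.67298011 0.09585456 0.13305912]
```

View pics/w4c.png

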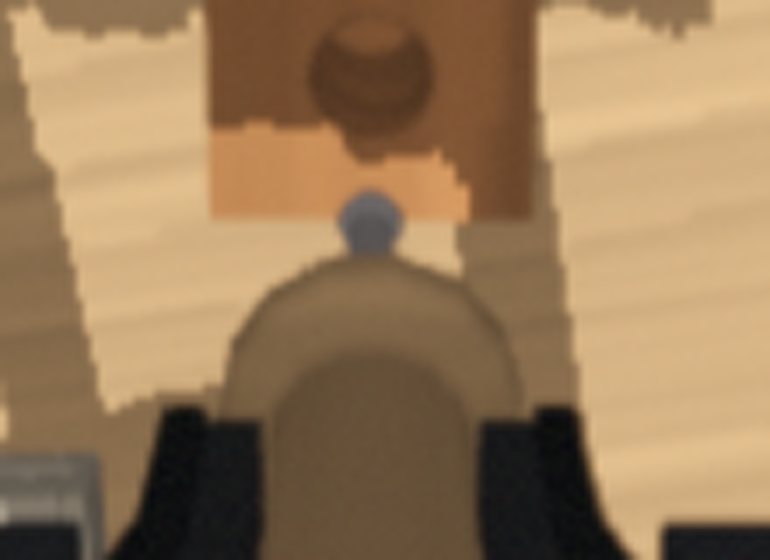

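Run:
```python
from h import *
st();plan([.4157,.3244,.24],np.radians(-96.8),v=.7)
```

```text
t 7.52 p [0.673  0.0959 0.2483] jaw -99.01 tilt y [-1.e-04 -5.e-04 -1.e+00] F [ 0.06  0.07 -1.12] w 0.0196 j [ 0.03  0.35  1.36 -0.    1.43  1.75]
n 17 dist 0.3442 turn [-0.001 -0.039  0.   ]
[0.57, 0.02, -0.36, -0.0, -0.02, 0.0]
[0.57, 0.01, -0.37, -0.0, -0.02, 0.0]
[0.56, 0.02, -0.36, -0.0, -0.02, 0.0]
[0.57, 0.01, -0.37, -0.0, -0.02, 0.0]
[0.56, 0.02, -0.37, -0.0, -0.02, 0.0]
[0.57, 0.02, -0.37, -0.0, -0.02, 0.0]
[0.56, 0.01, -0.37, -0.0, -0.02, 0.0]
[0.57, 0.02, -0.37, -0.0, -0.02, 0.0]
[0.56, 0.01, -0.37, -0.0, -0.02, 0.0]
[0.56, 0.02, -0.38, -0.0, -0.02, 0.0]
[0.56, 0.02, -0.37, -0.0, -0.02, 0.0]
[0.56, 0.01, -0.38, -0.0, -0.02, 0.0]
[0.56, 0.02, -0.37, -0.0, -0.02, 0.0]
[0.56, 0.01, -0.38, -0.0, -0.02, 0.0]
[0.56, 0.02, -0.38, -0.0, -0.02, 0.0]
[0.56, 0.02, -0.38, -0.0, -0.02, 0.0]
[0.55, 0.01, -0.38, -0.0, -0.02, 0.0]
```

Call:
step_arm(increments=[[[1, 0.56, 0.01, -0.37, 0, -0.02, 0], [1, 0.56, 0.02, -0.37, 0, -0.02, 0], [1, 0.56, 0.01, -0.37, 0, -0.02, 0], [1, 0.56, 0.02, -0.37, 0, -0.02, 0], [1, 0.56, 0.01, -0.37, 0, -0.02, 0], [1, 0.56, 0.02, -0.37, 0, -0.02, 0], [1, 0.56, 0.01, -0.37, 0, -0.02, 0], [1, 0.56, 0.02, -0.37, 0, -0.02, 0], [1, 0.56, 0.01, -0.37, 0, -0.02, 0], [1, 0.56, 0.02, -0.37, 0, -0.02, 0]]])

```text
time: 8.35
eef_pos: [0.5229, 0.231, 0.2443]
tcp_rot: [-0.15, -2.15, 2.152]
wrist_force: [-0.1, 0.6, -0.2]
width: 0.0196
```

Call:
step_arm(increments=[[[1, 0.56, 0.01, -0.37, 0, -0.02, 0], [1, 0.56, 0.02, -0.37, 0, -0.02, 0], [1, 0.56, 0.01, -0.37, 0, -0.02, 0], [1, 0.56, 0.02, -0.37, 0, -0.02, 0], [1, 0.56, 0.01, -0.37, 0, -0.02, 0], [1, 0.56, 0.02, -0.37, 0, -0.02, 0], [1, 0.56, 0.01, -0.37, 0, -0.02, 0], [1, 0, 0, 0, 0, 0, 0], [1, 0, 0, 0, 0, 0, 0], [1, 0, 0, 0, 0, 0, 0]]])

```text
time: 9.18
eef_pos: [0.4178, 0.3227, 0.2415]
tcp_rot: [-0.136, -2.158, 2.16]
wrist_force: [-0.2, -0.6, -1.2]
width: 0.0197
```

Run:
```python
from h import *
w=cap('wrist','w5.png')
st();plan([.4157,.3244,.155],np.radians(-96.8),v=.7)
```

```text
t 9.23 p [0.4181 0.3225 0.2416] jaw -97.08 tilt y [ 0.0028 -0.001  -1.    ] F [-0.59 -0.77 -1.2 ] w 0.0192 j [ 0.51 -0.01  1.78 -0.    1.37  2.2 ]
n 5 dist 0.0866 turn [-0.001 -0.005 -0.003]
[0.02, 0.58, -0.01, -0.0, -0.01, -0.01]
[0.02, 0.57, -0.01, -0.0, -0.01, -0.01]
[0.02, 0.58, -0.01, -0.0, -0.01, -0.01]
[0.01, 0.58, -0.01, -0.0, -0.01, -0.01]
[0.02, 0.58, -0.02, -0.0, -0.01, -0.01]
```

View pics/w5.png

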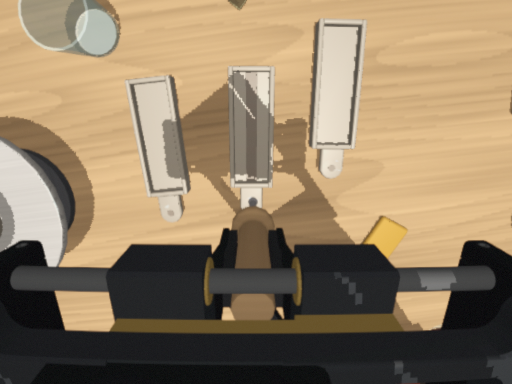

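Run:
```python
from h import *
w=cap('wrist');crop(w,200,55,300,215,5,'w5c.png')
```

```text
(no output)
```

View pics/w5c.png

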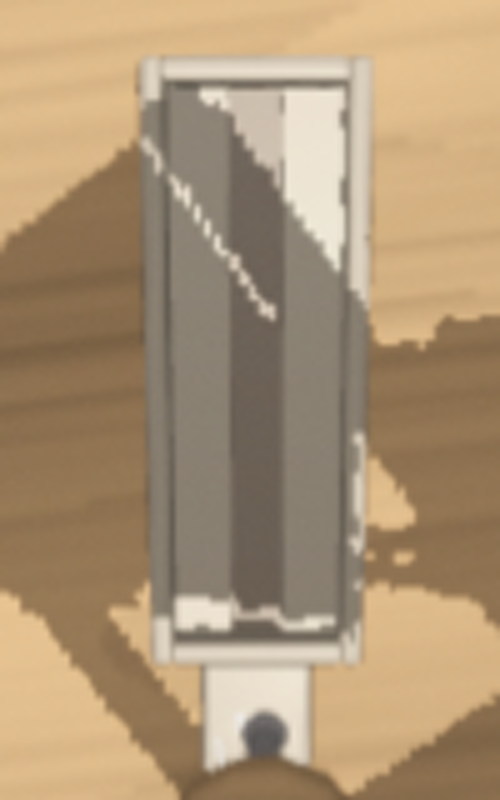

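```bash
cat >> h.py <<'E'
def quad(P):
    c=P.mean(0); ax=(P[0]+P[1]-P[2]-P[3])/2
    print('c',np.round(c,4),'yaw',np.degrees(np.arctan2(ax[1],ax[0])).round(2),'len',np.linalg.norm(P[0]-P[3]).round(4),np.linalg.norm(P[1]-P[2]).round(4),'wid',np.linalg.norm(P[0]-P[1]).round(4),np.linalg.norm(P[2]-P[3]).round(4))
E
python3 - <<'E'
from h import *
w=cap('wrist');st()
f=lambda p:(np.array(p,float)+.5)/5-.5+[200,55]
quad(plane(w,f([(141,57),(371,57),(360,663),(152,663)]),.024))
P=plane(w,f([(256,100),(257.5,350),(258.5,600)]),.004);print(P.round(4));d=P[0]-P[2];print('groove yaw',np.degrees(np.arctan2(d[1],d[0])))
print('ball',plane(w,f([(265,735)]),.131), 'floor ends',plane(w,f([(257,88),(259,628)]),.010).round(4))
p,M=pose();print('tip',p+M@[0,.1152,0])
# L tray, R tray
quad(plane(w,[(128,80),(168,76),(188,193),(148,197)],.024));quad(plane(w,[(319,20),(365,22),(355,149),(313,149)],.024))
E
```

```text
t 9.33 p [0.4183 0.3224 0.2417] jaw -97.12 tilt y [ 2.9e-03 -7.0e-04 -1.0e+00] F [ 0.72 -0.61 -1.84] w 0.0191 j [ 0.51 -0.01  1.78 -0.    1.37  2.2 ]
c [0.4761 0.3164 0.024 ] yaw -7.22 len 0.1488 0.1488 wid 0.0544 0.0552
[[0.5426 0.3081 0.004 ]
 [0.4815 0.3154 0.004 ]
 [0.4147 0.3236 0.004 ]]
groove yaw -6.91741174705909
ball [[0.41721408 0.32167276 0.131     ]] floor ends [[0.5447 0.3075 0.01  ]
 [0.4082 0.3243 0.01  ]]
tip [0.41859485 0.32228905 0.12649611]
c [0.4792 0.4346 0.024 ] yaw -2.43 len 0.1484 0.147 wid 0.0493 0.055
c [0.5126 0.2052 0.024 ] yaw -6.53 len 0.148 0.1468 wid 0.0536 0.0543
```

Run:
```python
from h import *
st();plan([.4155,.3236,.140],np.radians(-97),v=.7)
```

```text
t 9.33 p [0.4183 0.3224 0.2417] jaw -97.12 tilt y [ 2.9e-03 -7.0e-04 -1.0e+00] F [ 0.72 -0.61 -1.84] w 0.0191 j [ 0.51 -0.01  1.78 -0.    1.37  2.2 ]
n 5 dist 0.1017 turn [-0.    -0.002 -0.003]
[0.02, 0.68, -0.01, -0.0, -0.0, -0.01]
[0.02, 0.68, -0.0, -0.0, -0.0, -0.01]
[0.02, 0.67, -0.01, -0.0, -0.0, -0.01]
[0.02, 0.68, -0.0, -0.0, -0.0, -0.01]
[0.02, 0.68, -0.01, -0.0, -0.0, -0.01]
```

Call:
step_arm(increments=[[[1, 0.02, 0.68, 0, 0, 0, 0], [1, 0.02, 0.68, 0, 0, 0, 0], [1, 0.01, 0.68, 0, 0, 0, 0], [1, 0.01, 0.68, 0, 0, 0, 0], [1, 0, 0.6, 0, 0, 0, 0], [1, 0, 0, 0, 0, 0, 0], [1, 0, 0, 0, 0, 0, 0], [1, 0, 0, 0, 0, 0, 0], [1, 0, 0, 0, 0, 0, 0], [1, 0, 0, 0, 0, 0, 0]]])

```text
time: 10.17
eef_pos: [0.4172, 0.3236, 0.1439]
tcp_rot: [-0.139, -2.162, 2.159]
wrist_force: [0.2, 0.0, 0.6]
width: 0.0193
```

Run:
```python
from h import *
w=cap('wrist');st();crop(w,190,55,320,215,5,'w6c.png')
p,M=pose();print('tip',p+M@[0,.1152,0])
plan([.4155,.3236,.130],np.radians(-97),v=.7)
```

```text
t 10.22 p [0.417  0.3235 0.1437] jaw -97.06 tilt y [ 5.e-03  7.e-04 -1.e+00] F [ 0.79  0.01 -1.43] w 0.0195 j [ 0.51  0.08  1.88 -0.    1.18  2.21]
tip [0.41755089 0.32360872 0.02845529]
n 1 dist 0.0137 turn [ 0.001 -0.001 -0.005]
[0.05, 0.45, 0.0, 0.01, -0.01, -0.05]
```

View pics/w6c.png

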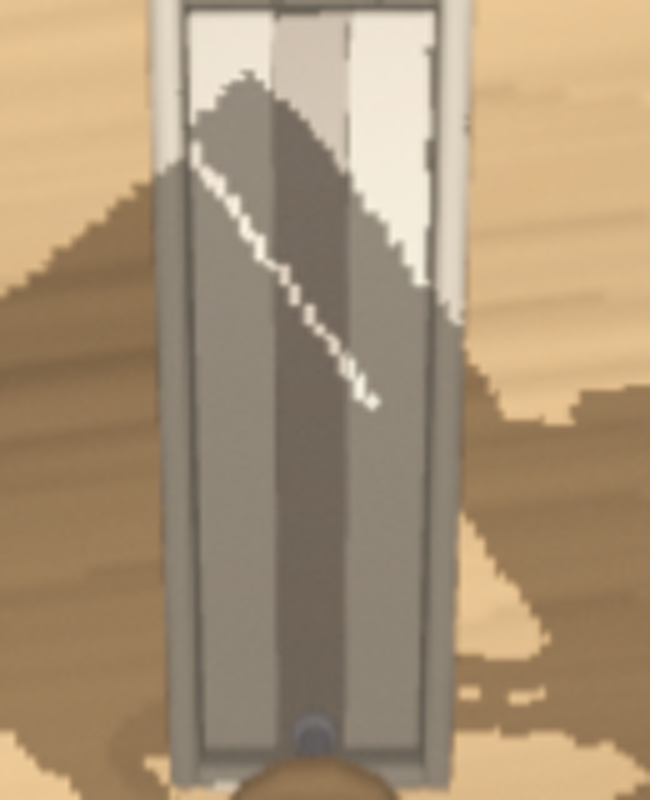

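Call:
step_arm(increments=[[[1, 0.04, 0.35, -0.02, 0, 0, -0.02], [1, 0, 0.2, 0, 0, 0, 0], [1, 0, 0, 0, 0, 0, 0], [1, 0, 0, 0, 0, 0, 0], [1, 0, 0, 0, 0, 0, 0], [1, 0, 0, 0, 0, 0, 0], [1, 0, 0, 0, 0, 0, 0], [1, 0, 0, 0, 0, 0, 0]]])

```text
time: 10.88
eef_pos: [0.4153, 0.324, 0.126]
tcp_rot: [-0.135, -2.159, 2.158]
wrist_force: [0.6, 0.8, -0.3]
width: 0.0192
```

Run:
```python
from h import *
w=cap('wrist');st();crop(w,190,55,320,215,5,'w7c.png')
p,M=pose();print('tip',p+M@[0,.1152,0])
```

```text
t 10.93 p [0.4152 0.324  0.126 ] jaw -97.06 tilt y [ 0.0014 -0.     -1.    ] F [ 0.37 -0.03 -0.88] w 0.0198 j [ 0.51  0.11  1.89 -0.    1.14  2.21]
tip [0.41538197 0.32396533 0.01079334]
```

View pics/w7c.png

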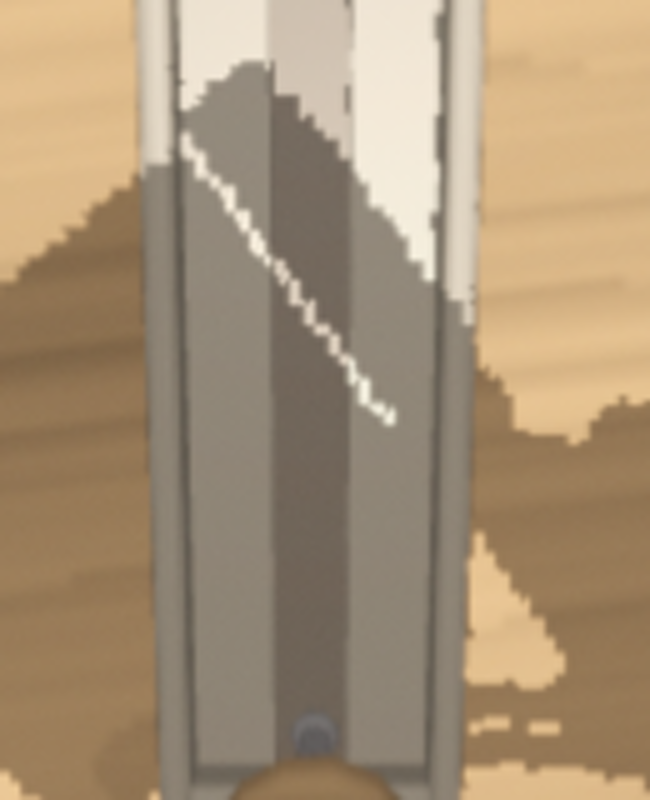

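Call:
step_arm(increments=[[[1, 0, 0.1, 0, 0, 0, 0], [1, 0, 0.1, 0, 0, 0, 0], [1, 0, 0, 0, 0, 0, 0], [1, 0, 0, 0, 0, 0, 0], [1, 0, 0, 0, 0, 0, 0], [1, 0, 0, 0, 0, 0, 0], [1, 0, 0, 0, 0, 0, 0], [1, 0, 0, 0, 0, 0, 0]]])

```text
time: 11.6
eef_pos: [0.4151, 0.3239, 0.1198]
tcp_rot: [-0.134, -2.158, 2.158]
wrist_force: [-0.5, -0.5, -0.7]
width: 0.0197
```

Run:
```python
from h import *
st();w=cap('wrist');r.capture('top');st();r.capture('top');st()
p,M=pose();print('tip',p+M@[0,.1152,0])
```

```text
t 11.6 p [0.4151 0.3239 0.1198] jaw -97.06 tilt y [ 1.1e-03 -1.0e-04 -1.0e+00] F [-0.52 -0.53 -0.68] w 0.0197 j [ 0.51  0.11  1.9  -0.    1.13  2.21]
t 11.7 p [0.4151 0.3239 0.1198] jaw -97.06 tilt y [ 1.1e-03 -2.0e-04 -1.0e+00] F [-0.33 -0.41  0.11] w 0.0195 j [ 0.51  0.11  1.9  -0.    1.13  2.21]
t 11.75 p [0.4151 0.3239 0.1198] jaw -97.06 tilt y [ 1.e-03 -2.e-04 -1.e+00] F [-0.08 -0.31  0.25] w 0.0195 j [ 0.51  0.11  1.9  -0.    1.13  2.21]
tip [0.41522824 0.32386001 0.00461856]
```

Call:
step_arm(increments=[[[1, 0, 0.03, 0, 0, 0, 0], [1, 0, 0, 0, 0, 0, 0], [1, 0, 0, 0, 0, 0, 0], [1, 0, 0, 0, 0, 0, 0], [1, 0, 0, 0, 0, 0, 0]]])

```text
time: 12.17
eef_pos: [0.4152, 0.3239, 0.1189]
tcp_rot: [-0.134, -2.158, 2.158]
wrist_force: [-0.2, -0.1, -0.2]
width: 0.0195
```

Run:
```python
from h import *
F=[]
for i in range(5): F.append(r.sense()['wrist_force']);r.capture('top')
st();print(np.mean(F,0))
```

```text
t 12.42 p [0.4151 0.3239 0.1189] jaw -97.06 tilt y [ 1.1e-03 -1.0e-04 -1.0e+00] F [0.53 0.22 0.5 ] w 0.0195 j [ 0.51  0.11  1.9  -0.    1.13  2.21]
[-0.09227757  0.19777429 -0.11895362]
```

Call:
step_arm(increments=[[[1, 0, 0.03, 0, 0, 0, 0], [1, 0, 0, 0, 0, 0, 0], [1, 0, 0, 0, 0, 0, 0], [1, 0, 0, 0, 0, 0, 0], [1, 0, 0, 0, 0, 0, 0]]])

```text
time: 12.83
eef_pos: [0.4154, 0.3241, 0.1186]
tcp_rot: [-0.135, -2.159, 2.158]
wrist_force: [-0.8, -0.2, 5.9]
width: 0.0195
```

Run:
```python
from h import *
F=[]
for i in range(5): F.append(r.sense()['wrist_force']);r.capture('top')
st();print(np.mean(F,0))
```

```text
t 13.08 p [0.4154 0.3241 0.1186] jaw -97.06 tilt y [ 1.7e-03  2.0e-04 -1.0e+00] F [-1.09 -0.54  6.79] w 0.0197 j [ 0.51  0.12  1.9  -0.    1.13  2.21]
[-0.42718458 -0.15277708  5.08224147]
```

Call:
step_arm(increments=[[[1, 0, -0.015, 0, 0, 0, 0], [1, 0, 0, 0, 0, 0, 0], [1, -0.04, 0, 0, 0, 0, 0], [1, -0.083, 0, 0, 0, 0, 0], [1, -0.083, 0, 0, 0, 0, 0], [1, -0.083, 0, 0, 0, 0, 0], [1, -0.083, 0, 0, 0, 0, 0]]])

```text
time: 13.67
eef_pos: [0.4251, 0.3227, 0.1182]
tcp_rot: [-0.131, -2.157, 2.157]
wrist_force: [-3.6, 0.9, 5.0]
width: 0.0199
```

Run:
```python
from h import *
st()
```

```text
t 13.67 p [0.4251 0.3227 0.1182] jaw -97.06 tilt y [-1.9e-03 -1.0e-04 -1.0e+00] F [-3.56  0.91  4.99] w 0.0199 j [0.5  0.13 1.88 0.   1.13 2.19]
```

Call:
step_arm(increments=[[[1, -0.083, -0.012, 0, 0, 0, 0], [1, -0.083, -0.005, 0, 0, 0, 0], [1, -0.083, 0, 0, 0, 0, 0], [1, -0.083, 0, 0, 0, 0, 0], [1, -0.083, 0, 0, 0, 0, 0]]])

```text
time: 14.08
eef_pos: [0.4389, 0.3207, 0.1187]
tcp_rot: [-0.135, -2.158, 2.159]
wrist_force: [0.9, -0.2, -0.4]
width: 0.0198
```

Run:
```python
from h import *
st()
```

```text
t 14.08 p [0.4389 0.3207 0.1187] jaw -97.06 tilt y [ 1.3e-03 -5.0e-04 -1.0e+00] F [ 0.86 -0.17 -0.41] w 0.0198 j [ 0.49  0.15  1.85 -0.    1.13  2.18]
```

Call:
step_arm(increments=[[[1, -0.083, 0.006, 0, 0, 0, 0], [1, -0.083, 0, 0, 0, 0, 0], [1, -0.083, 0, 0, 0, 0, 0], [1, -0.083, 0, 0, 0, 0, 0], [1, -0.083, 0, 0, 0, 0, 0]]])

```text
time: 14.5
eef_pos: [0.4512, 0.3193, 0.1187]
tcp_rot: [-0.134, -2.158, 2.158]
wrist_force: [0.6, 0.3, 0.3]
width: 0.0197
```

Run:
```python
from h import *
st()
c=np.array([.4761,.3162]);a=np.radians(-7);u=np.array([np.cos(a),np.sin(a)]);p,M=pose();t=p+M@[0,.1152,0];print((t[:2]-c)@u,(t[:2]-c)@[-u[1],u[0]])
```

```text
t 14.5 p [0.4512 0.3193 0.1187] jaw -97.06 tilt y [ 1.1e-03 -3.0e-04 -1.0e+00] F [0.61 0.35 0.26] w 0.0197 j [ 0.47  0.17  1.83 -0.    1.14  2.17]
-0.02496082421092408 7.249603998810578e-05
```

Call:
step_arm(increments=[[[1, -0.083, 0.005, 0, 0, 0, 0], [1, -0.083, 0, 0, 0, 0, 0], [1, -0.083, 0, 0, 0, 0, 0], [1, -0.083, 0, 0, 0, 0, 0], [1, -0.083, 0, 0, 0, 0, 0], [1, -0.083, 0, 0, 0, 0, 0]]])

```text
time: 15.0
eef_pos: [0.4659, 0.3176, 0.1186]
tcp_rot: [-0.134, -2.158, 2.158]
wrist_force: [-1.7, -0.2, -0.6]
width: 0.0191
```

```bash
cat > sp.py <<'E'
from h import *
w=r.sense();st()
c=np.array([.4761,.3162]);a=np.radians(-7);u=np.array([np.cos(a),np.sin(a)]);p,M=pose();t=p+M@[0,.1152,0];print((t[:2]-c)@u,(t[:2]-c)@[-u[1],u[0]])
E
python3 sp.py
```

```text
t 15.0 p [0.4659 0.3176 0.1186] jaw -97.06 tilt y [ 1.e-03 -2.e-04 -1.e+00] F [-1.73 -0.19 -0.59] w 0.0191 j [ 0.46  0.2   1.8  -0.    1.14  2.15]
-0.010127090983102131 0.0001449228217484624
```

Call:
step_arm(increments=[[[1, -0.083, 0.006, 0, 0, 0, 0], [1, -0.083, 0, 0, 0, 0, 0], [1, -0.083, 0, 0, 0, 0, 0], [1, -0.083, 0, 0, 0, 0, 0], [1, -0.083, 0, 0, 0, 0, 0], [1, -0.083, 0, 0, 0, 0, 0]]])

```text
time: 15.5
eef_pos: [0.4808, 0.3158, 0.1185]
tcp_rot: [-0.134, -2.158, 2.158]
wrist_force: [-0.9, 0.2, 0.5]
width: 0.0193
```

```bash
python3 sp.py
```

```text
t 15.5 p [0.4808 0.3158 0.1185] jaw -97.06 tilt y [ 9.e-04 -2.e-04 -1.e+00] F [-0.92  0.19  0.46] w 0.0193 j [ 0.44  0.23  1.77 -0.    1.15  2.14]
0.004782069154446991 0.0001260091510779839
```

Call:
step_arm(increments=[[[1, -0.083, 0.004, 0, 0, 0, 0], [1, -0.083, 0, 0, 0, 0, 0], [1, -0.083, 0, 0, 0, 0, 0], [1, -0.083, 0, 0, 0, 0, 0], [1, -0.083, 0, 0, 0, 0, 0], [1, -0.083, 0, 0, 0, 0, 0]]])

```text
time: 16.0
eef_pos: [0.4955, 0.3139, 0.1184]
tcp_rot: [-0.134, -2.158, 2.158]
wrist_force: [-1.5, 0.1, 1.3]
width: 0.0198
```

```bash
python3 sp.py
```

```text
t 16.0 p [0.4955 0.3139 0.1184] jaw -97.06 tilt y [ 9.e-04 -2.e-04 -1.e+00] F [-1.51  0.14  1.34] w 0.0198 j [ 0.43  0.25  1.74 -0.    1.15  2.12]
0.01967995585328756 9.831333383877781e-05
```

Light, real contact now (about 2 N). Keeping this height.

Call:
step_arm(increments=[[[1, -0.083, 0, 0, 0, 0, 0], [1, -0.083, 0, 0, 0, 0, 0], [1, -0.083, 0, 0, 0, 0, 0], [1, -0.083, 0, 0, 0, 0, 0], [1, -0.083, 0, 0, 0, 0, 0], [1, -0.083, 0, 0, 0, 0, 0], [1, -0.083, 0, 0, 0, 0, 0]]])

```text
time: 16.58
eef_pos: [0.5129, 0.3118, 0.1184]
tcp_rot: [-0.134, -2.158, 2.158]
wrist_force: [-1.7, 0.7, 2.0]
width: 0.0193
```

```bash
python3 sp.py
```

```text
t 16.58 p [0.5129 0.3118 0.1184] jaw -97.06 tilt y [ 9.e-04 -2.e-04 -1.e+00] F [-1.68  0.71  1.98] w 0.0193 j [ 0.42  0.28  1.7  -0.    1.16  2.11]
0.037157897355245786 6.171881220984603e-05
```

Call:
step_arm(increments=[[[1, -0.083, 0, 0, 0, 0, 0], [1, -0.083, 0, 0, 0, 0, 0], [1, -0.083, 0, 0, 0, 0, 0], [1, -0.083, 0, 0, 0, 0, 0], [1, -0.083, 0, 0, 0, 0, 0], [1, -0.083, 0, 0, 0, 0, 0], [1, -0.083, 0, 0, 0, 0, 0], [1, -0.083, 0, 0, 0, 0, 0]]])

```text
time: 17.25
eef_pos: [0.5327, 0.3093, 0.1184]
tcp_rot: [-0.134, -2.158, 2.158]
wrist_force: [-1.4, 0.4, 1.3]
width: 0.0192
```

```bash
python3 sp.py;python3 - <<'E'
from h import *
crop(cap('wrist'),180,55,330,215,5,'w8c.png')
E
```

```text
t 17.25 p [0.5327 0.3093 0.1184] jaw -97.06 tilt y [ 1.e-03 -3.e-04 -1.e+00] F [-1.35  0.38  1.26] w 0.0192 j [ 0.4   0.32  1.66 -0.    1.17  2.09]
0.057102985439907335 3.1452190172714466e-05
```

View pics/w8c.png

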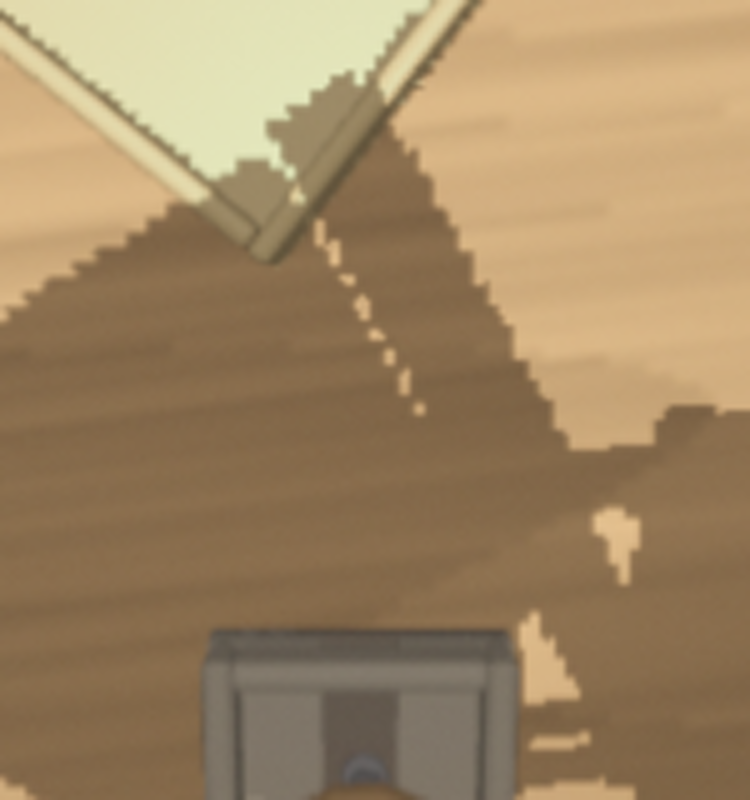

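```bash
python3 - <<'E'
from h import *
w=cap('wrist');crop(w,180,155,330,215,5,'w9c.png')
f=lambda p:(np.array(p,float)+.5)/5-.5+[180,55]
print(plane(w,f([(360,690)]),.004),plane(w,f([(360,690)]),.010),plane(w,f([(210,635),(512,635)]),.024),proj(w,[[.5327+.0004,.3093,.0085]]))
E
python3 sp.py
```

```text
[[0.53990853 0.30856938 0.004     ]] [[0.54167535 0.30833321 0.01      ]] [[0.55887037 0.33232604 0.024     ]
 [0.5524056  0.28042305 0.024     ]] [[251.71757874 200.92649893]]
t 17.35 p [0.5333 0.3092 0.1185] jaw -97.07 tilt y [ 2.3e-03 -2.0e-04 -1.0e+00] F [0.18 0.06 0.71] w 0.0193 j [ 0.4   0.32  1.66 -0.    1.17  2.09]
0.057892608033920746 6.025913102864677e-05
```

View pics/w9c.png

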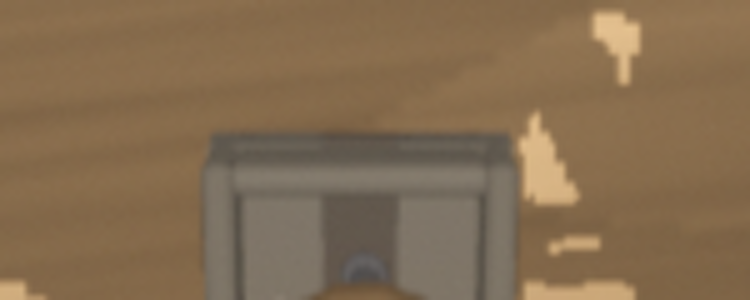

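Call:
step_arm(increments=[[[1, -0.083, 0, 0, 0, 0, 0], [1, -0.04, 0, 0, 0, 0, 0], [1, 0, 0, 0, 0, 0, 0], [1, 0, 0, 0, 0, 0, 0], [1, 0, 0, 0, 0, 0, 0]]])

```text
time: 17.77
eef_pos: [0.5362, 0.3089, 0.1185]
tcp_rot: [-0.135, -2.158, 2.159]
wrist_force: [-0.0, 0.3, 1.9]
width: 0.0199
```

```bash
python3 sp.py
```

```text
t 17.77 p [0.5362 0.3089 0.1185] jaw -97.05 tilt y [ 1.4e-03 -3.0e-04 -1.0e+00] F [-0.03  0.3   1.93] w 0.0199 j [ 0.4   0.32  1.65 -0.    1.17  2.09]
0.06074046158857831 5.089998728956391e-05
```

Call:
step_arm(increments=[[[1, -0.05, 0, 0, 0, 0, 0], [1, 0, 0, 0, 0, 0, 0], [1, 0, 0, 0, 0, 0, 0], [1, 0, -0.3, 0, 0, 0, 0], [1, 0, -0.7, 0, 0, 0, 0], [1, 0, -0.9, 0, 0, 0, 0], [1, 0, -0.9, 0, 0, 0, 0], [1, 0, -0.9, 0, 0, 0, 0], [1, 0, -0.7, 0, 0, 0, 0], [1, 0, 0, 0, 0, 0, 0]]])

```text
time: 18.6
eef_pos: [0.5402, 0.3098, 0.2573]
tcp_rot: [-0.145, -2.167, 2.158]
wrist_force: [-0.1, -0.1, 0.4]
width: 0.0195
```

Run:
```python
from h import *
r.capture('top');st();plan([.6725,.096,.248],np.radians(-99),v=.75)
```

```text
t 18.65 p [0.5392 0.3094 0.2544] jaw -97.06 tilt y [ 0.0075  0.0023 -1.    ] F [ 0.1  -0.57 -0.67] w 0.0196 j [ 0.39  0.2   1.53 -0.    1.4   2.09]
n 12 dist 0.2517 turn [ 0.003  0.034 -0.007]
[-0.44, 0.02, 0.54, 0.0, 0.03, -0.01]
[-0.44, 0.02, 0.54, 0.0, 0.03, -0.01]
[-0.45, 0.02, 0.54, 0.0, 0.03, -0.01]
[-0.44, 0.01, 0.54, 0.0, 0.03, -0.01]
[-0.45, 0.02, 0.54, 0.0, 0.03, -0.01]
[-0.45, 0.02, 0.54, 0.0, 0.03, -0.01]
[-0.45, 0.01, 0.53, 0.0, 0.03, -0.01]
[-0.45, 0.02, 0.54, 0.0, 0.03, -0.01]
[-0.45, 0.02, 0.53, 0.0, 0.03, -0.01]
[-0.45, 0.01, 0.53, 0.0, 0.03, -0.01]
[-0.46, 0.02, 0.53, 0.0, 0.03, -0.01]
[-0.46, 0.01, 0.53, 0.0, 0.03, -0.01]
```

Call:
step_arm(increments=[[[1, -0.45, 0, 0.54, 0, 0.03, 0], [1, -0.45, 0, 0.54, 0, 0.03, 0], [1, -0.45, 0, 0.54, 0, 0.03, 0], [1, -0.45, 0, 0.54, 0, 0.03, 0], [1, -0.45, 0, 0.54, 0, 0.03, 0], [1, -0.45, 0, 0.54, 0, 0.03, 0], [1, -0.45, 0, 0.54, 0, 0.03, 0], [1, -0.45, 0, 0.54, 0, 0.03, 0], [1, -0.45, 0, 0.53, 0, 0.03, 0], [1, -0.45, 0, 0.53, 0, 0.03, 0]]])

```text
time: 19.48
eef_pos: [0.6488, 0.1293, 0.2483]
tcp_rot: [-0.163, -2.14, 2.141]
wrist_force: [0.1, 0.9, -0.4]
width: 0.0192
```

Call:
step_arm(increments=[[[1, -0.46, 0, 0.53, 0, 0.03, 0], [1, -0.46, 0, 0.53, 0, 0.03, 0], [1, 0, 0, 0, 0, 0, 0], [1, 0, 0, 0, 0, 0, 0], [1, 0, 0, 0, 0, 0, 0], [1, 0, 0, 0, 0, 0, 0], [1, 0, 0, 0, 0, 0, 0], [1, 0, 0, 0, 0, 0, 0]]])

```text
time: 20.15
eef_pos: [0.6712, 0.0957, 0.2506]
tcp_rot: [-0.17, -2.139, 2.14]
wrist_force: [0.3, -0.8, -0.5]
width: 0.0195
```

Run:
```python
from h import *
w=cap('wrist');st();crop(w,190,90,320,220,5,'w10.png')
plan([.6741,.0959,.205],np.radians(-99),v=.75)
```

```text
t 20.2 p [0.6713 0.0956 0.2507] jaw -99.06 tilt y [ 1.1e-03 -2.0e-04 -1.0e+00] F [-0.61 -0.21 -0.42] w 0.0194 j [ 0.03  0.34  1.37 -0.    1.43  1.75]
n 3 dist 0.0458 turn [ 0.    -0.001 -0.001]
[-0.03, 0.51, -0.01, 0.0, -0.0, -0.0]
[-0.03, 0.51, -0.01, 0.0, -0.0, -0.0]
[-0.03, 0.5, -0.01, 0.0, -0.0, -0.0]
```

View pics/w10.png

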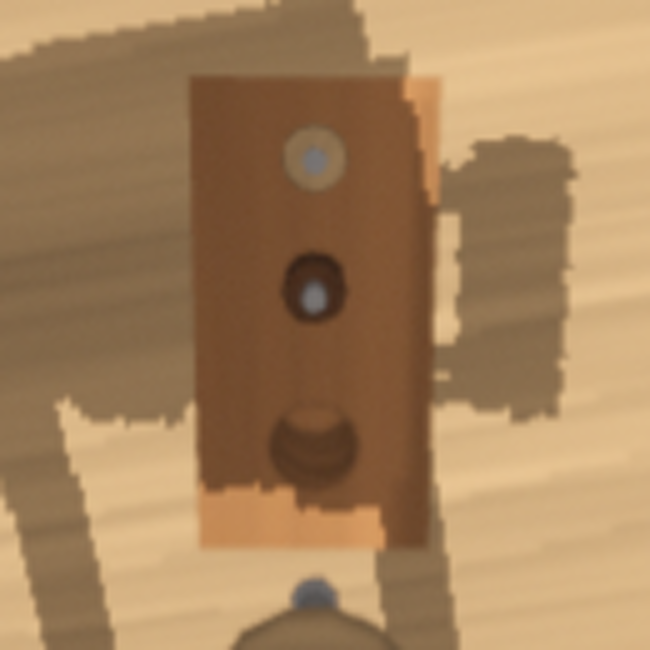

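Run:
```python
from h import *
w=cap('wrist');f=lambda p:(np.array(p,float)+.5)/5-.5+[190,90]
print(plane(w,f([(314,445)]),.066)); p,M=pose();t=p+M@[0,.1147,0];print('tip pred',t,'ball meas',plane(w,f([(315,597)]),t[2]+.0045))
```

```text
[[0.67430169 0.09445938 0.066     ]]
tip pred [0.67154045 0.09539847 0.13607989] ball meas [[0.66292655 0.09611471 0.14057989]]
```

Call:
step_arm(increments=[[[1, -0.03, 0.5, 0, 0, 0, 0], [1, -0.03, 0.5, 0, 0, 0, 0], [1, -0.03, 0.5, 0, 0, 0, 0], [1, 0, 0, 0, 0, 0, 0], [1, 0, 0, 0, 0, 0, 0], [1, 0, 0, 0, 0, 0, 0], [1, 0, 0, 0, 0, 0, 0]]])

```text
time: 20.83
eef_pos: [0.6749, 0.0944, 0.2069]
tcp_rot: [-0.174, -2.14, 2.14]
wrist_force: [-0.6, -0.2, 0.3]
width: 0.0194
```

Run:
```python
from h import *
w=cap('wrist');st();crop(w,190,90,320,220,5,'w11.png')
p,M=pose();t=p+M@[0,.1147,0];print('tip pred',t)
plan([.6741,.0959,.19],np.radians(-99),v=.75)
```

```text
t 20.88 p [0.675  0.0944 0.207 ] jaw -99.12 tilt y [ 3.1e-03 -1.0e-04 -1.0e+00] F [ 0.81 -0.12 -1.47] w 0.0193 j [ 0.02  0.38  1.41 -0.    1.36  1.75]
tip pred [0.67531092 0.09436802 0.09232088]
n 1 dist 0.0171 turn [ 0.    -0.002 -0.003]
[0.04, 0.57, -0.05, 0.0, -0.02, -0.03]
```

View pics/w11.png

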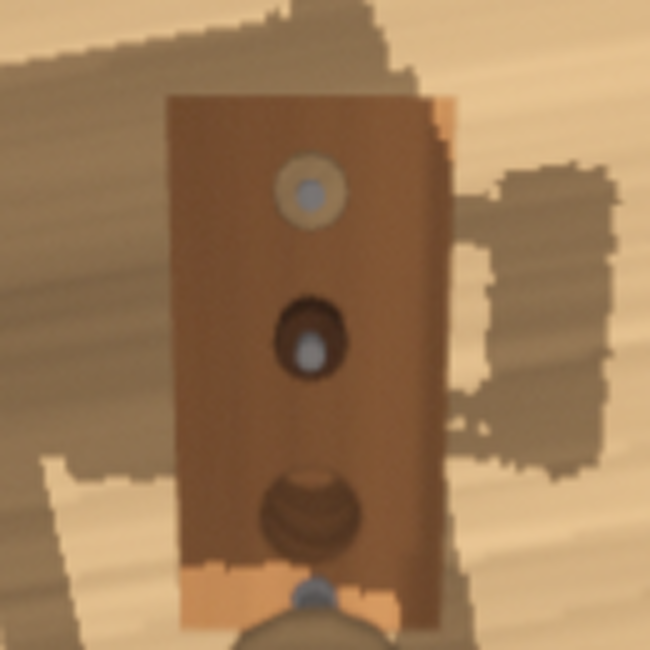

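```bash
cat > tilt.py <<'E'
from h import *
def ball(c,th,L=.1072):
    p,M=pose(); return proj(c,p+M@np.array([L*np.sin(th),.003+L*np.cos(th),0]))[0]
if __name__=='__main__':
    w=cap('wrist');st()
    for d in range(-2,9,1): print(d,ball(w,np.radians(d)).round(1))
    crop(w,220,190,290,235,10,'w12.png')
E
python3 tilt.py
```

```text
t 20.93 p [0.6749 0.0944 0.2069] jaw -99.12 tilt y [ 2.9e-03 -1.0e-04 -1.0e+00] F [-0.24  0.41 -0.58] w 0.0191 j [ 0.02  0.38  1.41 -0.    1.36  1.75]
-2 [251.8 196.8]
-1 [251.8 198.7]
0 [251.8 200.6]
1 [251.8 202.5]
2 [251.8 204.4]
3 [251.8 206.3]
4 [251.8 208.2]
5 [251.8 210.1]
6 [251.8 212. ]
7 [251.8 213.9]
8 [251.8 215.8]
```

View pics/w12.png

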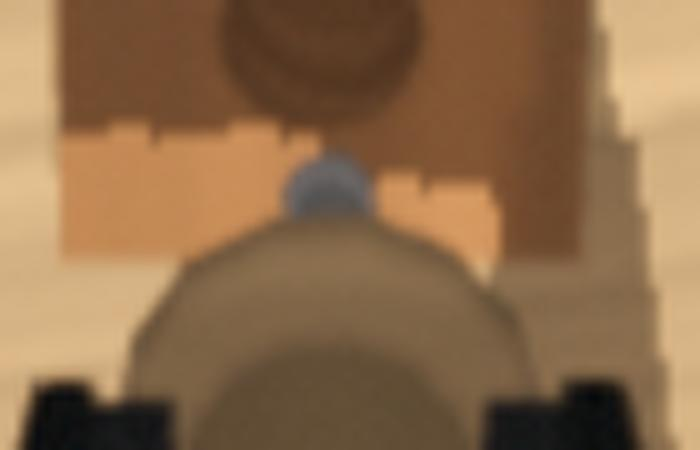

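The ball sits lower in the wrist image than it should (row 209 instead of 201). The tool tilted about 4° in the grip during the first contact, so the tip lagged about 8 mm and stopped short of seam5. I'll grip harder, tip the wrist to bring the tool upright, and repeat the pass.

Call:
step_arm(increments=[[[1, 0, -0.7, 0, 0, 0, 0], [1, 0, -0.7, 0, 0, 0, 0.4], [1, 0, 0, 0, 0, 0, 0.4], [1, 0, 0, 0, 0, 0, 0], [1, 0, 0, 0, 0, 0, 0], [1, 0, 0, 0, 0, 0, 0], [1, 0, 0, 0, 0, 0, 0]]], force=55)

```text
time: 21.52
eef_pos: [0.6739, 0.0942, 0.2466]
tcp_rot: [-0.259, -2.166, 2.181]
wrist_force: [0.8, -1.0, -0.0]
width: 0.0191
```

```bash
cat >> h.py <<'E'
TH=np.radians(4.6)
def tip(L=.1117):
    p,M=pose();return p+M@np.array([L*np.sin(TH),.003+L*np.cos(TH),0])
def planM(dP,v=.75,n=None):
    # world displacement dP, no turn -> tool rows
    p,M=pose();return plan(p+np.array(dP),None,v,n)
E
python3 tilt.py
python3 - <<'E'
from h import *
t=tip();print('tip',t);c=np.array([.4761,.3162,.03]);a=np.radians(-7);u=np.array([np.cos(a),np.sin(a),0]);
tg=c-.0615*u;tg[2]=.13;print(tg-t)
p,M=pose(); Rt=R.from_euler('z',2.0,degrees=True).as_matrix()@M
# pivot about tip: target TCP
o=Rt@(M.T@(p-t)); plan(tg+o,Rt=Rt,v=.75)
E
```

```text
t 21.57 p [0.6739 0.0942 0.2465] jaw -99.13 tilt y [ 0.0776 -0.0129 -0.9969] F [-0.04  0.2  -0.65] w 0.019 j [ 0.03  0.29  1.44 -0.02  1.33  1.76]
-2 [251.8 196.7]
-1 [251.8 198.6]
0 [251.8 200.5]
1 [251.8 202.3]
2 [251.8 204.2]
3 [251.8 206.1]
4 [251.8 208. ]
5 [251.8 209.9]
6 [251.8 211.8]
7 [251.8 213.7]
8 [251.8 215.6]
tip [0.6740029  0.0941526  0.13178934]
[-0.25894449  0.22954236 -0.00178934]
n 16 dist 0.346 turn [-0.003 -0.035  0.   ]
[0.61, -0.04, -0.39, -0.0, -0.02, 0.0]
[0.6, -0.05, -0.38, -0.0, -0.02, 0.0]
[0.61, -0.04, -0.39, -0.0, -0.02, 0.0]
[0.6, -0.05, -0.39, -0.0, -0.02, 0.0]
[0.61, -0.04, -0.39, -0.0, -0.02, 0.0]
[0.6, -0.05, -0.4, -0.0, -0.02, 0.0]
[0.6, -0.04, -0.39, -0.0, -0.02, 0.0]
[0.6, -0.04, -0.4, -0.0, -0.02, 0.0]
[0.6, -0.05, -0.39, -0.0, -0.02, 0.0]
[0.6, -0.04, -0.4, -0.0, -0.02, 0.0]
[0.6, -0.05, -0.4, -0.0, -0.02, 0.0]
[0.6, -0.04, -0.4, -0.0, -0.02, 0.0]
[0.6, -0.05, -0.4, -0.0, -0.02, 0.0]
[0.6, -0.04, -0.4, -0.0, -0.02, 0.0]
[0.59, -0.04, -0.4, -0.0, -0.02, 0.0]
[0.6, -0.05, -0.41, -0.0, -0.02, 0.0]
```

View pics/w12.png

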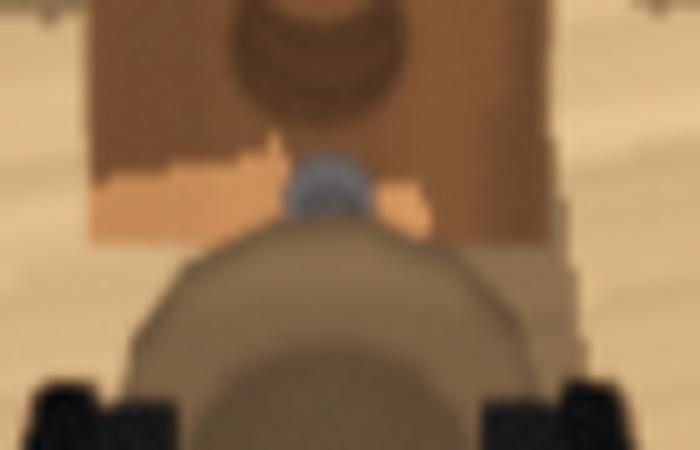

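Call:
step_arm(increments=[[[1, 0.6, -0.04, -0.39, 0, -0.02, 0], [1, 0.6, -0.05, -0.39, 0, -0.02, 0], [1, 0.6, -0.04, -0.39, 0, -0.02, 0], [1, 0.6, -0.05, -0.39, 0, -0.02, 0], [1, 0.6, -0.04, -0.39, 0, -0.02, 0], [1, 0.6, -0.05, -0.39, 0, -0.02, 0], [1, 0.6, -0.04, -0.39, 0, -0.02, 0], [1, 0.6, -0.05, -0.39, 0, -0.02, 0], [1, 0.6, -0.04, -0.4, 0, -0.02, 0], [1, 0.6, -0.05, -0.4, 0, -0.02, 0]]])

```text
time: 22.4
eef_pos: [0.5124, 0.2381, 0.2457]
tcp_rot: [-0.239, -2.176, 2.193]
wrist_force: [0.4, 0.5, -0.7]
width: 0.019
```

Call:
step_arm(increments=[[[1, 0.6, -0.04, -0.4, 0, -0.02, 0], [1, 0.6, -0.05, -0.4, 0, -0.02, 0], [1, 0.6, -0.04, -0.4, 0, -0.02, 0], [1, 0.6, -0.05, -0.4, 0, -0.02, 0], [1, 0.6, -0.04, -0.4, 0, -0.02, 0], [1, 0.6, -0.05, -0.4, 0, -0.02, 0], [1, 0, 0, 0, 0, 0, 0], [1, 0, 0, 0, 0, 0, 0], [1, 0, 0, 0, 0, 0, 0], [1, 0, 0, 0, 0, 0, 0]]])

```text
time: 23.23
eef_pos: [0.4163, 0.323, 0.2454]
tcp_rot: [-0.229, -2.183, 2.201]
wrist_force: [-0.2, -0.1, -1.2]
width: 0.0186
```

Run:
```python
from h import *
w=cap('wrist','w13.png');crop(w,190,55,320,215,5,'w13c.png');st()
t=tip();print('tip',t);c=np.array([.4761,.3162,.03]);a=np.radians(-7);u=np.array([np.cos(a),np.sin(a),0]);
tg=c-.0615*u;tg[2]=.024;print(tg-t);planM(tg-t)
```

```text
t 23.28 p [0.4163 0.3229 0.2454] jaw -97.36 tilt y [ 0.0797 -0.0133 -0.9967] F [ 0.36 -0.12 -0.61] w 0.0187 j [ 0.54 -0.06  1.82 -0.05  1.32  2.25]
tip [0.41659984 0.32252118 0.13075897]
[-0.00154142  0.00117379 -0.10675897]
n 5 dist 0.1068 turn [0. 0. 0.]
[0.07, 0.71, -0.01, 0.0, 0.0, 0.0]
[0.07, 0.71, -0.01, 0.0, 0.0, 0.0]
[0.07, 0.71, -0.01, 0.0, 0.0, 0.0]
[0.06, 0.7, -0.0, 0.0, 0.0, 0.0]
[0.07, 0.71, -0.01, 0.0, 0.0, 0.0]
```

View pics/w13c.png

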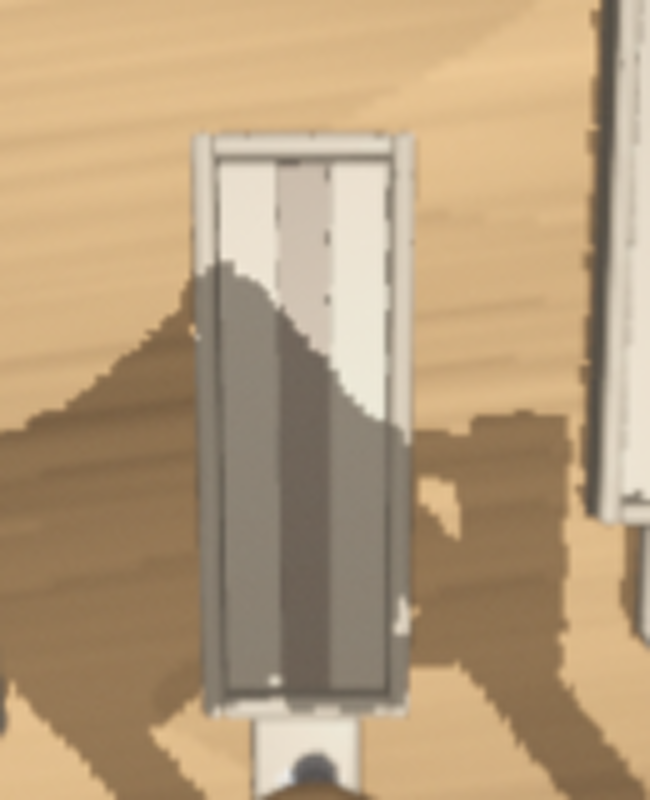

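Run:
```python
from h import *
w=cap('wrist');f=lambda p:(np.array(p,float)+.5)/5-.5+[190,55]
quad(plane(w,f([(193,133),(414,133),(407,713),(206,713)]),.024))
P=plane(w,f([(303,170),(304,400),(305.5,685)]),.004);print(P.round(4));d=P[0]-P[2];print('groove yaw',np.degrees(np.arctan2(d[1],d[0])))
print('floor ends',plane(w,f([(303,160),(305,690)]),.010).round(4))
st();print(tip())
```

```text
c [0.4764 0.3161 0.024 ] yaw -7.16 len 0.148 0.148 wid 0.055 0.0542
[[0.544  0.3079 0.004 ]
 [0.4849 0.3153 0.004 ]
 [0.4065 0.3252 0.004 ]]
groove yaw -7.1834603919185485
floor ends [[0.5456 0.3076 0.01  ]
 [0.4064 0.3253 0.01  ]]
t 23.33 p [0.4163 0.3229 0.2455] jaw -97.37 tilt y [ 0.0797 -0.0133 -0.9967] F [ 0.61 -0.01 -0.31] w 0.019 j [ 0.54 -0.06  1.82 -0.05  1.32  2.25]
[0.41658513 0.32249853 0.13076442]
```

Call:
step_arm(increments=[[[1, 0.07, 0.71, -0.03, 0, 0, 0], [1, 0.07, 0.71, -0.01, 0, 0, 0], [1, 0.07, 0.71, 0, 0, 0, 0], [1, 0.07, 0.7, 0, 0, 0, 0], [1, 0.07, 0.7, 0, 0, 0, 0], [1, 0, 0, 0, 0, 0, 0], [1, 0, 0, 0, 0, 0, 0], [1, 0, 0, 0, 0, 0, 0], [1, 0, 0, 0, 0, 0, 0], [1, 0, 0, 0, 0, 0, 0]]])

```text
time: 24.17
eef_pos: [0.415, 0.3252, 0.141]
tcp_rot: [-0.231, -2.187, 2.2]
wrist_force: [-0.1, 0.8, -0.3]
width: 0.0192
```

```bash
cat > sp2.py <<'E'
from h import *
st()
c=np.array([.4763,.3162]);a=np.radians(-7.1);u=np.array([np.cos(a),np.sin(a)]);v=np.array([-u[1],u[0]])
t=tip();print('along',((t[:2]-c)@u).round(4),'side',((t[:2]-c)@v).round(4),'z',t[2].round(4))
E
python3 sp2.py
python3 - <<'E'
from h import *
w=cap('wrist');crop(w,190,55,320,215,5,'w14c.png')
t=tip();c=np.array([.4763,.3162,.03]);a=np.radians(-7.1);u=np.array([np.cos(a),np.sin(a),0]);
tg=c-.061*u;tg[2]=.008;print(tg-t);planM(tg-t,n=2)
E
```

```text
t 24.17 p [0.415  0.3252 0.141 ] jaw -97.3 tilt y [ 0.0824 -0.0113 -0.9965] F [-0.12  0.78 -0.29] w 0.0192 j [ 0.55  0.05  1.93 -0.06  1.11  2.27]
along -0.0614 side 0.0013 z 0.0263
[ 0.00040432 -0.00119093 -0.01806719]
n 2 dist 0.0181 turn [0. 0. 0.]
[0.02, 0.3, 0.02, 0.0, 0.0, 0.0]
[0.01, 0.3, 0.02, 0.0, 0.0, 0.0]
```

View pics/w14c.png

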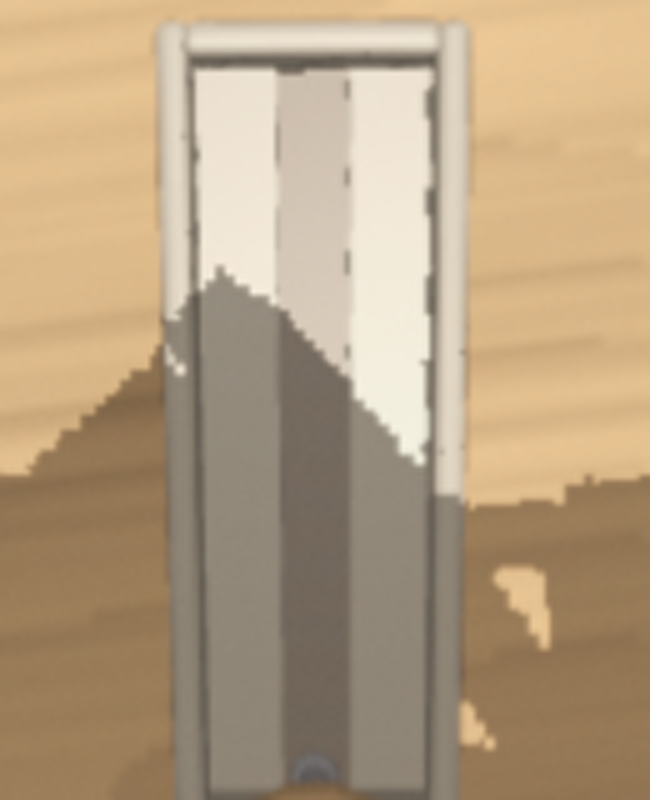

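Call:
step_arm(increments=[[[1, 0.02, 0.3, 0.01, 0, 0, 0], [1, 0.02, 0.3, 0.01, 0, 0, 0], [1, 0, 0, 0, 0, 0, 0], [1, 0, 0, 0, 0, 0, 0], [1, 0, 0, 0, 0, 0, 0], [1, 0, 0, 0, 0, 0, 0], [1, 0, 0, 0, 0, 0, 0], [1, 0, 0, 0, 0, 0, 0]]])

```text
time: 24.88
eef_pos: [0.4142, 0.3241, 0.1214]
tcp_rot: [-0.229, -2.184, 2.201]
wrist_force: [-0.6, -0.2, -1.2]
width: 0.0192
```

```bash
python3 sp2.py
python3 - <<'E'
from h import *
w=cap('wrist');crop(w,190,55,320,215,5,'w15c.png')
E
```

```text
t 24.88 p [0.4142 0.3241 0.1214] jaw -97.29 tilt y [ 0.0802 -0.0127 -0.9967] F [-0.59 -0.17 -1.16] w 0.0192 j [ 0.55  0.07  1.94 -0.06  1.07  2.27]
along -0.0622 side -0.0002 z 0.0067
```

View pics/w15c.png

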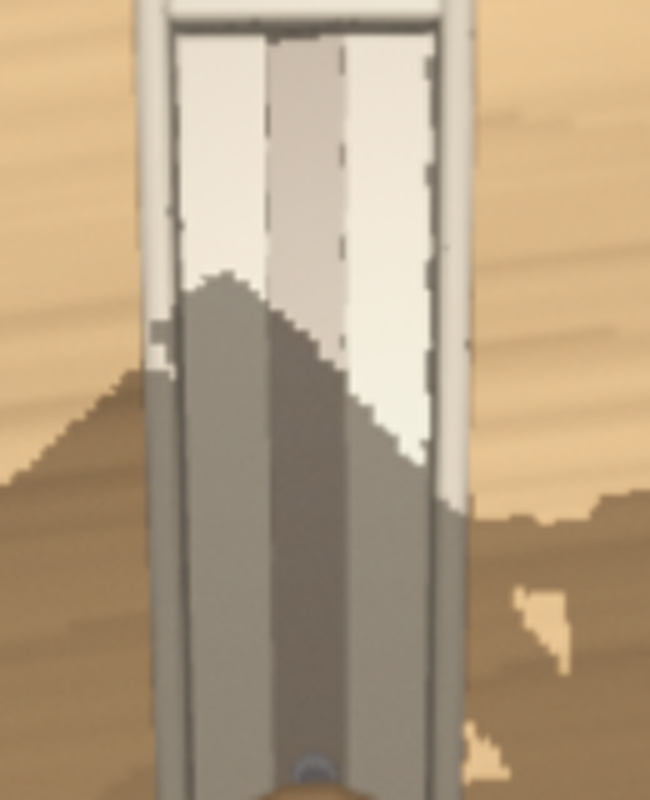

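Call:
step_arm(increments=[[[1, 0, 0.07, -0.015, 0, 0, 0], [1, 0, 0, 0, 0, 0, 0], [1, 0, 0, 0, 0, 0, 0], [1, 0, 0, 0, 0, 0, 0], [1, 0, 0, 0, 0, 0, 0], [1, 0, 0, 0, 0, 0, 0]]])

```text
time: 25.43
eef_pos: [0.4143, 0.3244, 0.119]
tcp_rot: [-0.228, -2.184, 2.201]
wrist_force: [0.6, -0.8, -0.3]
width: 0.0194
```

```bash
cat > fz.py <<'E'
from h import *
F=[]
for i in range(4): F.append(r.sense()['wrist_force']);r.capture('top')
print('meanF',np.mean(F,0).round(2))
E
python3 fz.py;python3 sp2.py
```

```text
meanF [ 0.17 -0.43 -0.3 ]
t 25.63 p [0.4143 0.3244 0.1191] jaw -97.3 tilt y [ 0.0798 -0.0129 -0.9967] F [-0.3   0.66 -0.18] w 0.0193 j [ 0.55  0.08  1.94 -0.06  1.07  2.27]
along -0.0622 side 0.0001 z 0.0044
```

Call:
step_arm(increments=[[[1, 0, 0.013, 0, 0, 0, 0], [1, 0, 0, 0, 0, 0, 0], [1, 0, 0, 0, 0, 0, 0], [1, 0, 0, 0, 0, 0, 0]]])

```text
time: 25.97
eef_pos: [0.4144, 0.3244, 0.1188]
tcp_rot: [-0.228, -2.184, 2.201]
wrist_force: [-0.3, -0.0, 2.1]
width: 0.0192
```

```bash
python3 fz.py;python3 sp2.py
```

```text
meanF [-0.38  0.05  1.88]
t 26.17 p [0.4144 0.3244 0.1188] jaw -97.29 tilt y [ 0.08   -0.0128 -0.9967] F [-0.09  0.37  1.64] w 0.0191 j [ 0.55  0.08  1.94 -0.06  1.06  2.27]
along -0.0621 side 0.0002 z 0.0041
```

Call:
step_arm(increments=[[[1, -0.04, 0.001, 0, 0, 0, 0], [1, -0.083, 0.0066, 0, 0, 0, 0], [1, -0.083, 0.0066, 0, 0, 0, 0], [1, -0.083, 0.0066, 0, 0, 0, 0], [1, -0.083, 0.0066, 0, 0, 0, 0]]])

```text
time: 26.58
eef_pos: [0.4255, 0.323, 0.1187]
tcp_rot: [-0.228, -2.184, 2.201]
wrist_force: [-4.5, 0.2, 2.7]
width: 0.0187
```

```bash
python3 sp2.py
```

```text
t 26.58 p [0.4255 0.323  0.1187] jaw -97.3 tilt y [ 0.0795 -0.0129 -0.9968] F [-4.49  0.19  2.68] w 0.0187 j [ 0.53  0.09  1.92 -0.06  1.07  2.26]
along -0.0509 side 0.0001 z 0.004
```

Call:
step_arm(increments=[[[1, -0.083, -0.001, 0, 0, 0, 0], [1, -0.083, 0.0066, 0, 0, 0, 0], [1, -0.083, 0.0066, 0, 0, 0, 0], [1, -0.083, 0.0066, 0, 0, 0, 0]]])

```text
time: 26.92
eef_pos: [0.4358, 0.3215, 0.1189]
tcp_rot: [-0.229, -2.184, 2.201]
wrist_force: [-1.3, 0.3, -0.0]
width: 0.0194
```

```bash
python3 sp2.py
```

```text
t 26.92 p [0.4358 0.3215 0.1189] jaw -97.3 tilt y [ 0.0802 -0.013  -0.9967] F [-1.26  0.3  -0.02] w 0.0194 j [ 0.52  0.11  1.9  -0.06  1.07  2.25]
along -0.0405 side -0.0 z 0.0042
```

Good: light drag, around 1 N.

Call:
step_arm(increments=[[[1, -0.083, 0.0086, 0, 0, 0, 0], [1, -0.083, 0.0066, 0, 0, 0, 0], [1, -0.083, 0.0066, 0, 0, 0, 0], [1, -0.083, 0.0066, 0, 0, 0, 0], [1, -0.083, 0.0066, 0, 0, 0, 0], [1, -0.083, 0.0066, 0, 0, 0, 0]]])

```text
time: 27.42
eef_pos: [0.4505, 0.3197, 0.1189]
tcp_rot: [-0.228, -2.184, 2.201]
wrist_force: [-1.0, 0.3, 0.8]
width: 0.019
```

```bash
python3 sp2.py
```

```text
t 27.42 p [0.4505 0.3197 0.1189] jaw -97.3 tilt y [ 0.08   -0.0129 -0.9967] F [-1.04  0.26  0.82] w 0.019 j [ 0.5   0.13  1.88 -0.06  1.07  2.23]
along -0.0257 side 0.0 z 0.0042
```

Call:
step_arm(increments=[[[1, -0.083, 0.0066, 0, 0, 0, 0], [1, -0.083, 0.0066, 0, 0, 0, 0], [1, -0.083, 0.0066, 0, 0, 0, 0], [1, -0.083, 0.0066, 0, 0, 0, 0], [1, -0.083, 0.0066, 0, 0, 0, 0], [1, -0.083, 0.0066, 0, 0, 0, 0], [1, -0.083, 0.0066, 0, 0, 0, 0], [1, -0.083, 0.0066, 0, 0, 0, 0]]])

```text
time: 28.08
eef_pos: [0.4703, 0.3172, 0.1189]
tcp_rot: [-0.228, -2.184, 2.201]
wrist_force: [-0.4, 0.9, 0.0]
width: 0.0191
```

```bash
python3 sp2.py
```

```text
t 28.08 p [0.4703 0.3172 0.1189] jaw -97.29 tilt y [ 0.0798 -0.013  -0.9967] F [-0.42  0.88  0.02] w 0.0191 j [ 0.48  0.17  1.84 -0.06  1.07  2.2 ]
along -0.0058 side -0.0001 z 0.0043
```

Call:
step_arm(increments=[[[1, -0.083, 0.0096, 0, 0, 0, 0], [1, -0.083, 0.0076, 0, 0, 0, 0], [1, -0.083, 0.0066, 0, 0, 0, 0], [1, -0.083, 0.0066, 0, 0, 0, 0], [1, -0.083, 0.0066, 0, 0, 0, 0], [1, -0.083, 0.0066, 0, 0, 0, 0]]])

```text
time: 28.58
eef_pos: [0.4851, 0.3153, 0.1189]
tcp_rot: [-0.228, -2.184, 2.201]
wrist_force: [-0.9, 0.4, 0.7]
width: 0.019
```

```bash
python3 sp2.py
```

```text
t 28.58 p [0.4851 0.3153 0.1189] jaw -97.29 tilt y [ 0.0798 -0.0129 -0.9967] F [-0.94  0.38  0.74] w 0.019 j [ 0.47  0.19  1.81 -0.05  1.07  2.19]
along 0.0092 side -0.0001 z 0.0042
```

Call:
step_arm(increments=[[[1, -0.083, 0.0076, 0, 0, 0, 0], [1, -0.083, 0.0068, 0, 0, 0, 0], [1, -0.083, 0.0068, 0, 0, 0, 0], [1, -0.083, 0.0068, 0, 0, 0, 0], [1, -0.083, 0.0068, 0, 0, 0, 0], [1, -0.083, 0.0068, 0, 0, 0, 0], [1, -0.083, 0.0068, 0, 0, 0, 0], [1, -0.083, 0.0068, 0, 0, 0, 0]]])

```text
time: 29.25
eef_pos: [0.5049, 0.3128, 0.1188]
tcp_rot: [-0.228, -2.184, 2.201]
wrist_force: [-0.5, -0.5, 1.3]
width: 0.0192
```

```bash
python3 sp2.py
```

```text
t 29.25 p [0.5049 0.3128 0.1188] jaw -97.3 tilt y [ 0.0797 -0.0129 -0.9967] F [-0.51 -0.5   1.27] w 0.0192 j [ 0.45  0.23  1.77 -0.05  1.08  2.17]
along 0.0291 side -0.0002 z 0.0041
```

Call:
step_arm(increments=[[[1, -0.083, 0.006, 0, 0, 0, 0], [1, -0.083, 0.0066, 0, 0, 0, 0], [1, -0.083, 0.0066, 0, 0, 0, 0], [1, -0.083, 0.0066, 0, 0, 0, 0], [1, -0.083, 0.0066, 0, 0, 0, 0], [1, -0.083, 0.0066, 0, 0, 0, 0], [1, -0.083, 0.0066, 0, 0, 0, 0], [1, -0.083, 0.0066, 0, 0, 0, 0]]])

```text
time: 29.92
eef_pos: [0.5248, 0.3102, 0.1189]
tcp_rot: [-0.228, -2.184, 2.201]
wrist_force: [-0.6, 0.8, 1.4]
width: 0.0193
```

```bash
python3 sp2.py
```

```text
t 29.92 p [0.5248 0.3102 0.1189] jaw -97.29 tilt y [ 0.0799 -0.0129 -0.9967] F [-0.61  0.84  1.45] w 0.0193 j [ 0.43  0.26  1.73 -0.05  1.09  2.15]
along 0.0492 side -0.0002 z 0.0042
```

Call:
step_arm(increments=[[[1, -0.083, 0.0066, 0, 0, 0, 0], [1, -0.083, 0.0066, 0, 0, 0, 0], [1, -0.083, 0.0066, 0, 0, 0, 0], [1, -0.083, 0.0066, 0, 0, 0, 0], [1, -0.083, 0.0066, 0, 0, 0, 0], [1, 0, 0, 0, 0, 0, 0], [1, 0, 0, 0, 0, 0, 0]]])

```text
time: 30.5
eef_pos: [0.5374, 0.3086, 0.119]
tcp_rot: [-0.229, -2.184, 2.201]
wrist_force: [0.2, 0.1, -1.7]
width: 0.019
```

```bash
python3 sp2.py
python3 - <<'E'
from h import *
from tilt import ball
w=cap('wrist');crop(w,180,135,330,225,5,'w16c.png')
print([ball(w,np.radians(d)).round(1) for d in (4,5,6)])
c=np.array([.4763,.3162]);a=np.radians(-7.1);u=np.array([np.cos(a),np.sin(a)])
print(proj(w,[[*(c+.069*u),.024],[*(c+.069*u),.010],[*(c+.075*u),.024],[*(c+.060*u),.004]]))
E
```

```text
t 30.5 p [0.5374 0.3086 0.119 ] jaw -97.3 tilt y [ 0.0807 -0.0129 -0.9967] F [ 0.17  0.11 -1.74] w 0.019 j [ 0.42  0.28  1.7  -0.05  1.09  2.14]
along 0.062 side -0.0003 z 0.0043
[array([251.8, 208.3]), array([251.8, 210.2]), array([251.8, 212.1])]
[[251.43723633 206.19179593]
 [251.44391719 202.4020423 ]
 [251.40502894 199.6483684 ]
 [251.49078581 209.92379493]]
```

View pics/w16c.png

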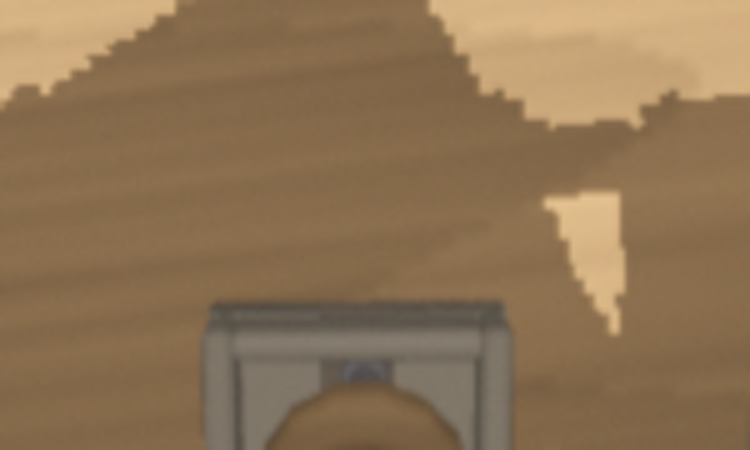

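Call:
step_arm(increments=[[[1, -0.05, 0.014, 0, 0, 0, 0], [1, -0.03, 0.002, 0, 0, 0, 0], [1, 0, 0, 0, 0, 0, 0], [1, 0, 0, 0, 0, 0, 0]]])

```text
time: 30.88
eef_pos: [0.5393, 0.3085, 0.1188]
tcp_rot: [-0.228, -2.184, 2.201]
wrist_force: [-2.2, 0.9, 2.8]
width: 0.0193
```

```bash
python3 sp2.py;python3 fz.py
python3 - <<'E'
from h import *
w=cap('wrist');crop(w,180,135,330,225,5,'w17c.png')
E
```

```text
t 30.88 p [0.5393 0.3085 0.1188] jaw -97.29 tilt y [ 0.0799 -0.0128 -0.9967] F [-2.16  0.93  2.85] w 0.0193 j [ 0.42  0.28  1.7  -0.05  1.09  2.13]
along 0.0638 side -0.0002 z 0.0041
meanF [-1.66  0.45  2.59]
```

View pics/w17c.png

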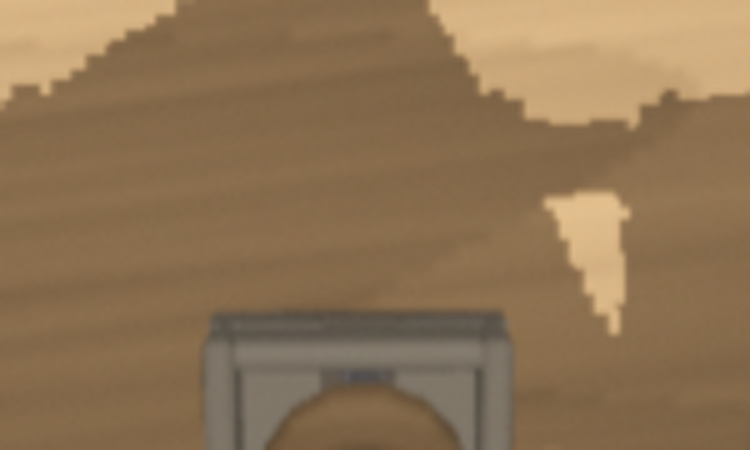

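Contact at the end, with the far end wall right behind the ball, so the seam is fully run. Lifting straight up and going back to the block.

Call:
step_arm(increments=[[[1, 0.02, -0.3, 0, 0, 0, 0], [1, 0.05, -0.6, 0, 0, 0, 0], [1, 0.07, -0.9, 0, 0, 0, 0], [1, 0.07, -0.9, 0, 0, 0, 0], [1, 0.07, -0.9, 0, 0, 0, 0], [1, 0.05, -0.7, 0, 0, 0, 0], [1, 0, 0, 0, 0, 0, 0], [1, 0, 0, 0, 0, 0, 0], [1, 0, 0, 0, 0, 0, 0], [1, 0, 0, 0, 0, 0, 0]]])

```text
time: 31.97
eef_pos: [0.5185, 0.3107, 0.2444]
tcp_rot: [-0.225, -2.181, 2.201]
wrist_force: [0.2, -0.8, -0.1]
width: 0.0188
```

```bash
python3 tilt.py
python3 - <<'E'
from h import *
t=tip();print('tip',t)
p,M=pose(); Rt=R.from_euler('z',-1.7,degrees=True).as_matrix()@M
tg=np.array([.6743,.0948,.125]);o=Rt@(M.T@(p-t)); plan(tg+o,Rt=Rt,v=.7)
E
```

```text
t 32.02 p [0.5185 0.3107 0.2442] jaw -97.3 tilt y [ 0.0768 -0.0144 -0.9969] F [-0.33  0.54 -1.04] w 0.0192 j [ 0.43  0.13  1.63 -0.05  1.32  2.14]
-2 [251.8 196.8]
-1 [251.8 198.7]
0 [251.8 200.5]
1 [251.8 202.4]
2 [251.8 204.3]
3 [251.8 206.2]
4 [251.8 208.1]
5 [251.8 210. ]
6 [251.8 211.9]
7 [251.8 213.8]
8 [251.8 215.7]
tip [0.51840074 0.31022318 0.12952533]
n 13 dist 0.266 turn [ 0.002  0.03  -0.   ]
[-0.46, 0.05, 0.5, 0.0, 0.02, -0.0]
[-0.47, 0.05, 0.49, 0.0, 0.02, -0.0]
[-0.47, 0.05, 0.5, 0.0, 0.02, -0.0]
[-0.46, 0.05, 0.49, 0.0, 0.02, -0.0]
[-0.47, 0.05, 0.5, 0.0, 0.02, -0.0]
[-0.47, 0.05, 0.49, 0.0, 0.02, -0.0]
[-0.47, 0.05, 0.49, 0.0, 0.02, -0.0]
[-0.47, 0.05, 0.49, 0.0, 0.02, -0.0]
[-0.47, 0.05, 0.49, 0.0, 0.02, -0.0]
[-0.48, 0.05, 0.49, 0.0, 0.02, -0.0]
[-0.47, 0.05, 0.49, 0.0, 0.02, -0.0]
[-0.48, 0.05, 0.48, 0.0, 0.02, -0.0]
[-0.47, 0.05, 0.49, 0.0, 0.02, -0.0]
```

View pics/w12.png

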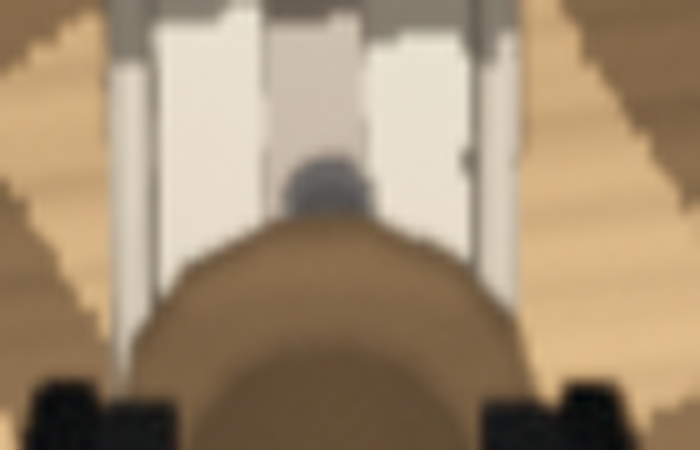

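Call:
step_arm(increments=[[[1, -0.47, 0.05, 0.49, 0, 0.02, 0], [1, -0.47, 0.05, 0.49, 0, 0.02, 0], [1, -0.47, 0.05, 0.49, 0, 0.02, 0], [1, -0.47, 0.05, 0.49, 0, 0.02, 0], [1, -0.47, 0.05, 0.49, 0, 0.02, 0], [1, -0.47, 0.05, 0.49, 0, 0.02, 0], [1, -0.47, 0.05, 0.49, 0, 0.02, 0], [1, -0.47, 0.05, 0.49, 0, 0.02, 0], [1, -0.47, 0.05, 0.49, 0, 0.02, 0], [1, -0.47, 0.05, 0.49, 0, 0.02, 0]]])

```text
time: 32.85
eef_pos: [0.6396, 0.1453, 0.2412]
tcp_rot: [-0.246, -2.172, 2.188]
wrist_force: [0.6, 0.3, -0.6]
width: 0.0188
```

Call:
step_arm(increments=[[[1, -0.47, 0.05, 0.49, 0, 0.02, 0], [1, -0.47, 0.05, 0.49, 0, 0.02, 0], [1, -0.47, 0.05, 0.49, 0, 0.02, 0], [1, 0, 0, 0, 0, 0, 0], [1, 0, 0, 0, 0, 0, 0], [1, 0, 0, 0, 0, 0, 0], [1, 0, 0, 0, 0, 0, 0], [1, 0, 0, 0, 0, 0, 0]]])

```text
time: 33.52
eef_pos: [0.6747, 0.0974, 0.2419]
tcp_rot: [-0.254, -2.171, 2.185]
wrist_force: [0.8, 0.8, -0.1]
width: 0.0191
```

Run:
```python
from h import *
st();w=cap('wrist');crop(w,190,90,320,220,5,'w18.png')
t=tip();print(t);tg=np.array([.6743,.0948,.085]);planM(tg-t,n=3)
```

```text
t 33.52 p [0.6747 0.0974 0.2419] jaw -98.71 tilt y [ 0.0794 -0.0126 -0.9968] F [ 0.82  0.82 -0.08] w 0.0191 j [ 0.04  0.3   1.44 -0.02  1.32  1.76]
[0.6750737  0.09731892 0.12739989]
n 3 dist 0.0425 turn [0. 0. 0.]
[0.04, 0.47, 0.03, 0.0, 0.0, 0.0]
[0.04, 0.47, 0.03, 0.0, 0.0, 0.0]
[0.05, 0.47, 0.03, 0.0, 0.0, 0.0]
```

View pics/w18.png

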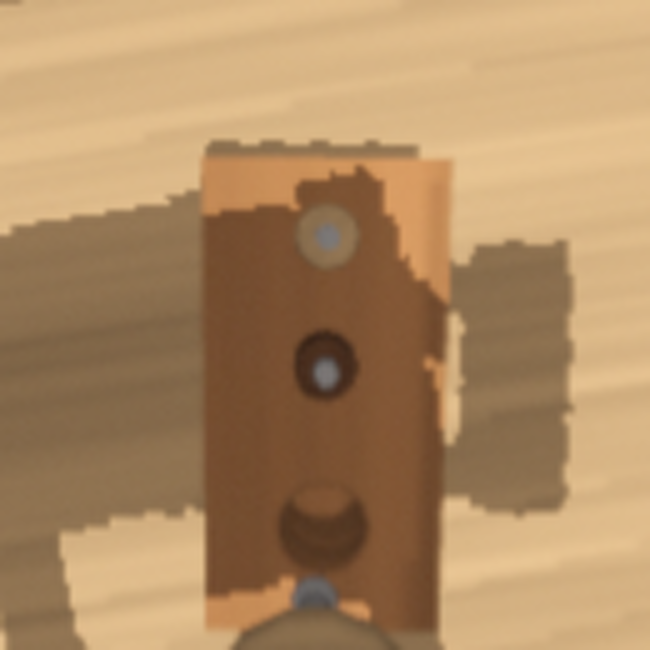

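Call:
step_arm(increments=[[[1, 0.04, 0.47, 0.03, 0, 0, 0], [1, 0.04, 0.47, 0.03, 0, 0, 0], [1, 0.05, 0.4, 0.03, 0, 0, 0], [1, 0, 0, 0, 0, 0, 0], [1, 0, 0, 0, 0, 0, 0], [1, 0, 0, 0, 0, 0, 0], [1, 0, 0, 0, 0, 0, 0], [1, 0, 0, 0, 0, 0, 0]]])

```text
time: 34.23
eef_pos: [0.6748, 0.0939, 0.2027]
tcp_rot: [-0.257, -2.171, 2.186]
wrist_force: [1.2, 0.4, -0.7]
width: 0.019
```

Run:
```python
from h import *
st();w=cap('wrist');crop(w,190,90,320,220,5,'w19.png')
f=lambda p:(np.array(p,float)+.5)/5-.5+[190,90]
t=tip();print(t);tg=np.array([.6743,.0948,.06]);planM(tg-t,n=3)
```

```text
t 34.23 p [0.6748 0.0939 0.2027] jaw -98.78 tilt y [ 0.0815 -0.0128 -0.9966] F [ 1.18  0.4  -0.74] w 0.019 j [ 0.03  0.32  1.48 -0.02  1.25  1.76]
[0.67516878 0.09375038 0.08801058]
n 3 dist 0.028 turn [0. 0. 0.]
[0.04, 0.31, -0.01, 0.0, 0.0, 0.0]
[0.03, 0.31, -0.01, 0.0, 0.0, 0.0]
[0.04, 0.31, -0.01, 0.0, 0.0, 0.0]
```

View pics/w19.png

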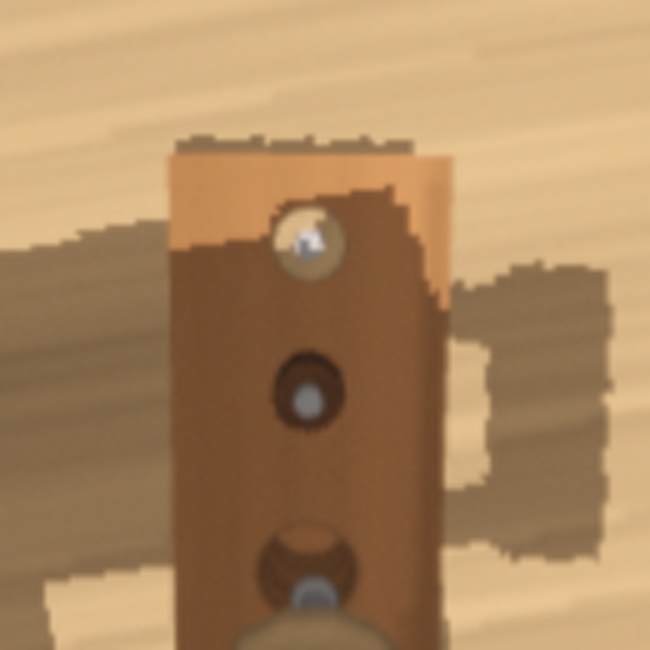

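Call:
step_arm(increments=[[[1, 0.03, 0.31, -0.02, 0, 0, 0], [1, 0.03, 0.31, -0.01, 0, 0, 0], [1, 0.03, 0.31, 0, 0, 0, 0], [1, 0, 0, 0, 0, 0, 0], [1, 0, 0, 0, 0, 0, 0], [1, 0, 0, 0, 0, 0, 0], [1, 0, 0, 0, 0, 0, 0]]])

```text
time: 34.87
eef_pos: [0.6742, 0.0948, 0.1741]
tcp_rot: [-0.256, -2.171, 2.185]
wrist_force: [0.3, -0.0, -0.2]
width: 0.0185
```

Run:
```python
from h import *
st();w=cap('wrist');crop(w,190,90,320,220,5,'w20.png')
t=tip();print(t);tg=np.array([.6743,.0948,.011]);planM(tg-t,n=4)
```

```text
t 34.87 p [0.6742 0.0948 0.1741] jaw -98.78 tilt y [ 0.0806 -0.0129 -0.9967] F [ 0.33 -0.01 -0.19] w 0.0185 j [ 0.03  0.35  1.51 -0.02  1.21  1.76]
[0.67468359 0.09469998 0.05963044]
n 4 dist 0.0486 turn [0. 0. 0.]
[0.04, 0.4, -0.0, 0.0, 0.0, 0.0]
[0.03, 0.41, -0.0, 0.0, 0.0, 0.0]
[0.04, 0.4, -0.0, 0.0, 0.0, 0.0]
[0.04, 0.4, -0.0, 0.0, 0.0, 0.0]
```

View pics/w20.png

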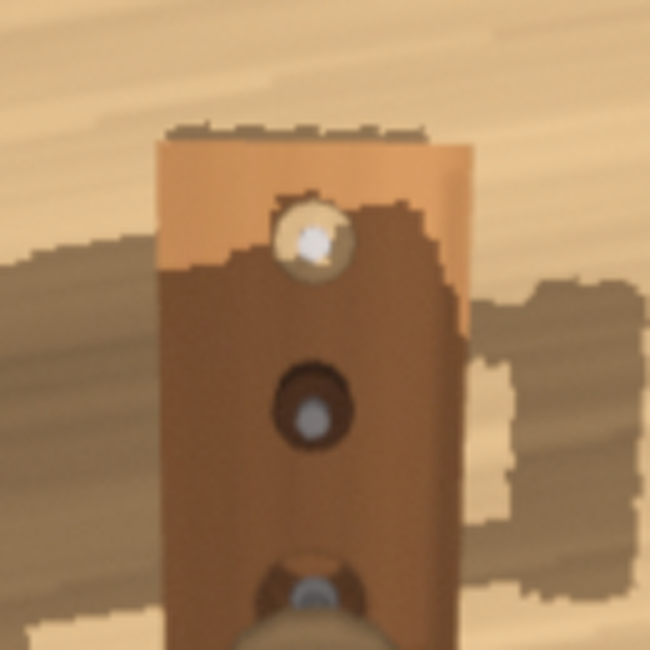

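Ball centred in the hole; lowering.

Call:
step_arm(increments=[[[1, 0.03, 0.4, 0, 0, 0, 0], [1, 0.03, 0.4, 0, 0, 0, 0], [1, 0.03, 0.4, 0, 0, 0, 0], [1, 0.03, 0.4, 0, 0, 0, 0], [1, 0, 0, 0, 0, 0, 0], [1, 0, 0, 0, 0, 0, 0], [1, 0, 0, 0, 0, 0, 0], [1, 0, 0, 0, 0, 0, 0]]])

```text
time: 35.58
eef_pos: [0.6744, 0.0948, 0.126]
tcp_rot: [-0.256, -2.171, 2.185]
wrist_force: [-1.1, 1.2, -1.3]
width: 0.0192
```

```bash
python3 fz.py
python3 - <<'E'
from h import *
st();w=cap('wrist');crop(w,190,90,320,240,5,'w21.png');print(tip())
E
```

```text
meanF [-0.42 -0.16 -0.68]
t 35.78 p [0.6744 0.0947 0.1261] jaw -98.78 tilt y [ 0.0807 -0.0129 -0.9967] F [ 1.   -0.2  -0.32] w 0.019 j [ 0.03  0.4   1.54 -0.02  1.12  1.76]
[0.67475387 0.09462745 0.01133569]
```

View pics/w21.png

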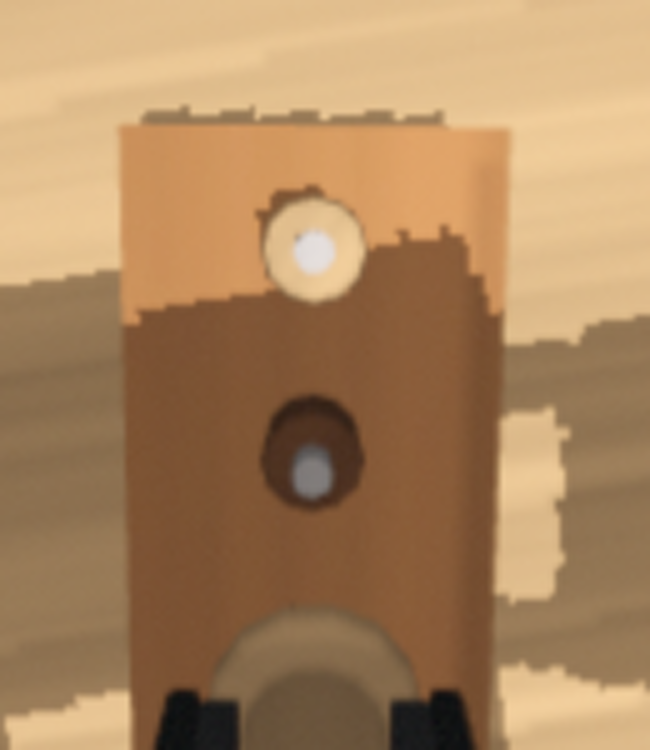

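Call:
step_arm(increments=[[[1, 0.01, 0.08, 0, 0, 0, 0], [1, 0.005, 0.06, 0, 0, 0, 0], [1, 0, 0, 0, 0, 0, 0], [1, 0, 0, 0, 0, 0, 0], [1, 0, 0, 0, 0, 0, 0], [1, 0, 0, 0, 0, 0, 0]]])

```text
time: 36.33
eef_pos: [0.6739, 0.0948, 0.1212]
tcp_rot: [-0.255, -2.17, 2.185]
wrist_force: [-0.2, 0.0, -0.6]
width: 0.0192
```

```bash
python3 fz.py
python3 - <<'E'
from h import *
st();print(tip())
E
```

```text
meanF [ 0.09  0.4  -0.7 ]
t 36.53 p [0.674  0.0947 0.1213] jaw -98.78 tilt y [ 0.0798 -0.0129 -0.9967] F [ 0.49 -0.31 -1.36] w 0.0192 j [ 0.03  0.4   1.54 -0.02  1.12  1.76]
[0.67431696 0.09462622 0.0066206 ]
```

Call:
step_arm(increments=[[[1, 0, 0.03, 0, 0, 0, 0], [1, 0, 0.02, 0, 0, 0, 0], [1, 0, 0, 0, 0, 0, 0], [1, 0, 0, 0, 0, 0, 0], [1, 0, 0, 0, 0, 0, 0], [1, 0, 0, 0, 0, 0, 0]]])

```text
time: 37.03
eef_pos: [0.6743, 0.0947, 0.121]
tcp_rot: [-0.256, -2.171, 2.185]
wrist_force: [-2.1, -0.2, 5.6]
width: 0.019
```

```bash
python3 fz.py
python3 - <<'E'
from h import *
st();print(tip())
E
```

```text
meanF [-2.61 -0.5   5.45]
t 37.23 p [0.6743 0.0948 0.121 ] jaw -98.77 tilt y [ 0.0803 -0.0129 -0.9967] F [-2.18 -0.    5.68] w 0.0194 j [ 0.03  0.4   1.54 -0.02  1.12  1.76]
[0.67465878 0.09463788 0.00626805]
```

Call:
step_arm(increments=[[[0.4, 0, 0, 0, 0, 0, 0], [0.4, 0, 0, 0, 0, 0, 0], [0.4, 0, 0, 0, 0, 0, 0], [0.4, 0, 0, 0, 0, 0, 0], [0.4, 0, 0, 0, 0, 0, 0], [0.4, 0, 0, 0, 0, 0, 0], [0.4, 0, 0, 0, 0, 0, 0]]])

```text
time: 37.82
eef_pos: [0.6741, 0.0947, 0.1197]
tcp_rot: [-0.255, -2.17, 2.185]
wrist_force: [0.3, -1.1, -0.6]
width: 0.0507
```

Call:
step_arm(increments=[[[0.2, -0.04, -0.5, 0, 0, 0, 0], [0, -0.06, -0.8, 0, 0, 0, 0], [0, -0.06, -0.8, 0, 0, 0, 0], [0, -0.06, -0.8, 0, 0, 0, 0], [0, -0.06, -0.8, 0, 0, 0, 0], [0, 0, 0, 0, 0, 0, -0.4], [0, 0, 0, 0, 0, 0, -0.4], [0, 0, 0, 0, 0, 0, 0]]])

```text
time: 38.48
eef_pos: [0.6745, 0.0946, 0.2319]
tcp_rot: [-0.166, -2.142, 2.142]
wrist_force: [-0.1, 0.7, -0.4]
width: 0.0863
```

Run:
```python
from h import *
st();w=cap('wrist');crop(w,190,90,320,240,5,'w22.png');s=cap('scene');crop(s,130,170,390,340,3,'s22.png')
```

```text
t 38.48 p [0.6745 0.0946 0.2319] jaw -98.8 tilt y [ 1.2e-03 -5.0e-04 -1.0e+00] F [-0.09  0.7  -0.44] w 0.0863 j [ 0.02  0.36  1.38 -0.    1.4   1.75]
```

View pics/w22.png

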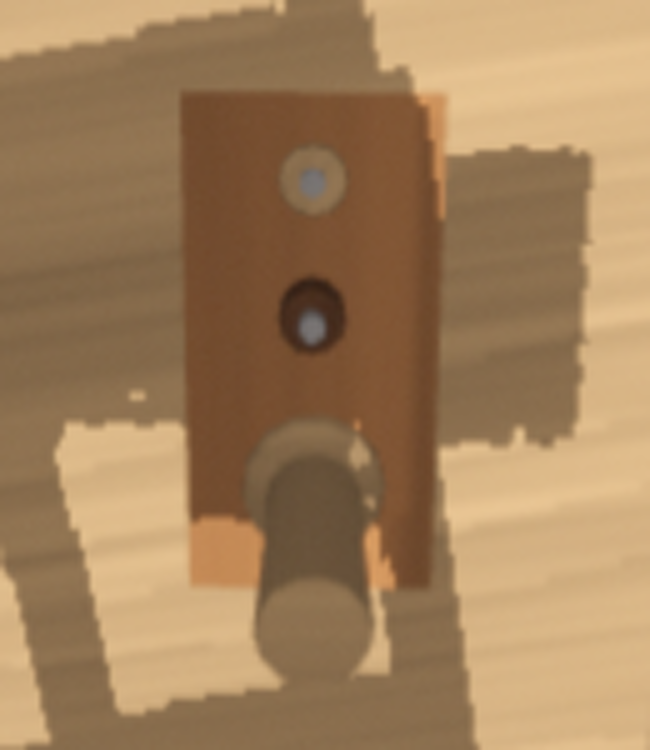

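View pics/s22.png

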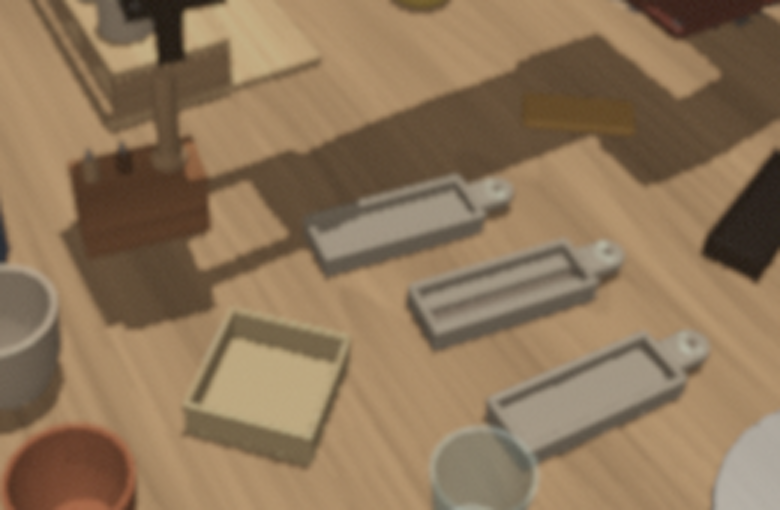

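```bash
cat > tg.py <<'E'
from h import *
import sys
# cx cy yawdeg localx z v
cx,cy,yw,lx,z,v=map(float,sys.argv[1:7]);a=np.radians(yw)
st();plan([cx+lx*np.cos(a),cy+lx*np.sin(a),z],a+np.pi/2,v)
E
python3 tg.py .5126 .2055 -6.8 -.045 .12 .8
```

```text
t 38.58 p [0.6737 0.0947 0.2305] jaw -98.79 tilt y [ 1.1e-03 -8.0e-04 -1.0e+00] F [-0.53 -0.24 -0.23] w 0.0865 j [ 0.02  0.36  1.38 -0.    1.4   1.75]
n 11 dist 0.2608 turn [-0.001 -0.035 -0.001]
[0.67, 0.33, -0.25, -0.0, -0.03, -0.0]
[0.67, 0.34, -0.26, -0.0, -0.03, -0.0]
[0.67, 0.33, -0.25, -0.0, -0.03, -0.0]
[0.67, 0.34, -0.26, -0.0, -0.03, -0.0]
[0.66, 0.33, -0.26, -0.0, -0.03, -0.0]
[0.67, 0.33, -0.27, -0.0, -0.03, -0.0]
[0.67, 0.34, -0.26, -0.0, -0.03, -0.0]
[0.66, 0.33, -0.27, -0.0, -0.03, -0.0]
[0.66, 0.34, -0.27, -0.0, -0.03, -0.0]
[0.67, 0.33, -0.27, -0.0, -0.03, -0.0]
[0.66, 0.33, -0.27, -0.0, -0.03, -0.0]
```

Call:
step_arm(increments=[[[0, 0.67, 0.1, -0.25, 0, -0.03, 0], [0, 0.67, 0.25, -0.26, 0, -0.03, 0], [0, 0.67, 0.35, -0.26, 0, -0.03, 0], [0, 0.67, 0.35, -0.26, 0, -0.03, 0], [0, 0.67, 0.35, -0.26, 0, -0.03, 0], [0, 0.67, 0.35, -0.26, 0, -0.03, 0], [0, 0.67, 0.4, -0.26, 0, -0.03, 0], [0, 0.66, 0.4, -0.27, 0, -0.03, 0], [0, 0.66, 0.4, -0.27, 0, -0.03, 0], [0, 0.66, 0.4, -0.27, 0, -0.03, 0]]])

```text
time: 39.42
eef_pos: [0.4848, 0.2009, 0.1294]
tcp_rot: [-0.134, -2.158, 2.159]
wrist_force: [0.2, 0.7, -0.1]
width: 0.0867
```

Call:
step_arm(increments=[[[0, 0.66, 0.3, -0.27, 0, -0.03, 0], [0, 0, 0, 0, 0, 0, 0], [0, 0, 0, 0, 0, 0, 0], [0, 0, 0, 0, 0, 0, 0]]])

```text
time: 39.75
eef_pos: [0.4684, 0.211, 0.1218]
tcp_rot: [-0.132, -2.16, 2.161]
wrist_force: [0.6, -0.2, 0.3]
width: 0.0869
```

```bash
python3 tg.py .5126 .2055 -6.8 -.045 .05 .8
python3 - <<'E'
from h import *
cap('wrist','w23.png')
E
```

```text
t 39.75 p [0.4684 0.211  0.1218] jaw -96.86 tilt y [ 2.5e-03 -6.0e-04 -1.0e+00] F [ 0.61 -0.19  0.25] w 0.0869 j [ 0.27  0.08  1.93 -0.    1.13  1.96]
n 3 dist 0.0718 turn [-0.    -0.001 -0.003]
[0.01, 0.8, 0.0, -0.0, -0.0, -0.01]
[0.0, 0.8, 0.0, -0.0, -0.0, -0.01]
[0.01, 0.79, 0.01, -0.0, -0.0, -0.01]
```

View pics/w23.png

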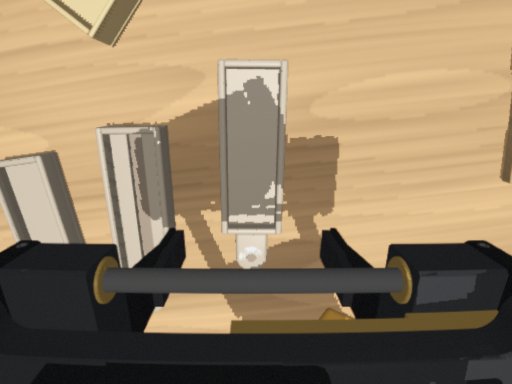

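Run:
```python
from h import *
w=cap('wrist');quad(plane(w,[(219,61.5),(287.5,61.5),(281,234),(222,234)],.024))
p,M=pose();print(proj(w,[p+M@[0,.02,0],[.5126-.045,.2108,.024]]))
```

```text
c [0.5138 0.2049 0.024 ] yaw -7.51 len 0.1478 0.1478 wid 0.0539 0.0551
[[251.61173375 244.66368164]
 [251.9696803  206.38695868]]
```

Call:
step_arm(increments=[[[0, 0, 0.8, 0.02, 0, -0.04, 0], [0, 0, 0.8, 0.02, 0, -0.04, 0], [0, 0, 0.8, 0, 0, 0, 0], [0, 0, 0, 0, 0, 0, 0], [0, 0, 0, 0, 0, 0, 0], [0, 0, 0, 0, 0, 0, 0], [0, 0, 0, 0, 0, 0, 0]]])

```text
time: 40.43
eef_pos: [0.4696, 0.21, 0.0514]
tcp_rot: [-0.127, -2.166, 2.165]
wrist_force: [-0.6, -0.2, -0.2]
width: 0.0866
```

```bash
python3 tg.py .5132 .2052 -7.1 -.045 .026 .8
```

```text
t 40.43 p [0.4696 0.21   0.0514] jaw -96.45 tilt y [ 4.2e-03  2.0e-04 -1.0e+00] F [-0.57 -0.21 -0.18] w 0.0866 j [ 0.27  0.19  1.96 -0.    0.99  1.95]
n 2 dist 0.0254 turn [ 0.001  0.011 -0.004]
[0.02, 0.42, -0.01, 0.0, 0.06, -0.02]
[0.02, 0.43, -0.01, 0.0, 0.06, -0.02]
```

Call:
step_arm(increments=[[[0, 0.02, 0.4, 0, 0, 0.1, 0], [0.2, 0.02, 0.38, 0, 0, 0, 0], [0.2, 0, 0, 0, 0, 0, 0], [0.2, 0, 0, 0, 0, 0, 0], [0.2, 0, 0, 0, 0, 0, 0], [0.2, 0, 0, 0, 0, 0, 0]]])

```text
time: 40.93
eef_pos: [0.4668, 0.21, 0.0262]
tcp_rot: [-0.133, -2.158, 2.16]
wrist_force: [-0.1, -0.1, -0.5]
width: 0.0708
```

Call:
step_arm(increments=[[[1, 0, 0, 0, 0, 0, 0], [1, 0, 0, 0, 0, 0, 0], [1, 0, 0, 0, 0, 0, 0], [1, 0, 0, 0, 0, 0, 0], [1, 0, 0, 0, 0, 0, 0], [1, 0, 0, 0, 0, 0, 0]]], force=50)

```text
time: 41.43
eef_pos: [0.4668, 0.2101, 0.0263]
tcp_rot: [-0.134, -2.159, 2.159]
wrist_force: [-0.0, 1.8, 2.7]
width: 0.0557
```

Run:
```python
from h import *
st()
```

```text
t 41.43 p [0.4668 0.2101 0.0263] jaw -97.01 tilt y [ 1.3e-03 -3.0e-04 -1.0e+00] F [-0.03  1.77  2.69] w 0.0557 j [ 0.27  0.23  1.97 -0.    0.94  1.96]
```

Call:
step_arm(increments=[[[1, 0, -0.4, 0, 0, 0, 0], [1, 0, -0.8, 0, 0, 0, 0], [1, 0, -0.8, 0, 0, 0, 0], [1, 0, 0, 0, 0, 0, 0], [1, 0, 0, 0, 0, 0, 0]]])

```text
time: 41.85
eef_pos: [0.4677, 0.2101, 0.0877]
tcp_rot: [-0.137, -2.161, 2.16]
wrist_force: [-0.1, -0.2, -2.3]
width: 0.0558
```

Run:
```python
from h import *
st();s=cap('scene');crop(s,130,170,390,340,3,'s23.png');plan([.415,-.0875,.085],np.radians(-90),.75)
```

```text
t 41.85 p [0.4677 0.2101 0.0877] jaw -97.0 tilt y [ 0.0042 -0.     -1.    ] F [-0.09 -0.23 -2.31] w 0.0558 j [ 0.27  0.13  1.95 -0.    1.06  1.96]
n 14 dist 0.3017 turn [-0.001 -0.122 -0.001]
[0.04, 0.0, 0.72, -0.0, -0.09, -0.0]
[0.04, 0.01, 0.71, -0.0, -0.09, -0.0]
[0.04, -0.0, 0.72, -0.0, -0.09, -0.0]
[0.06, 0.0, 0.72, -0.0, -0.09, -0.0]
[0.06, 0.01, 0.71, -0.0, -0.09, -0.0]
[0.07, -0.0, 0.72, -0.0, -0.09, -0.0]
[0.07, 0.0, 0.71, -0.0, -0.09, -0.0]
[0.08, 0.01, 0.72, -0.0, -0.09, -0.0]
[0.09, -0.0, 0.71, -0.0, -0.09, -0.0]
[0.09, 0.0, 0.71, -0.0, -0.09, -0.0]
[0.1, 0.0, 0.71, -0.0, -0.09, -0.0]
[0.11, 0.01, 0.71, -0.0, -0.09, -0.0]
[0.11, 0.0, 0.71, -0.0, -0.09, -0.0]
[0.12, 0.0, 0.71, -0.0, -0.09, -0.0]
```

View pics/s23.png

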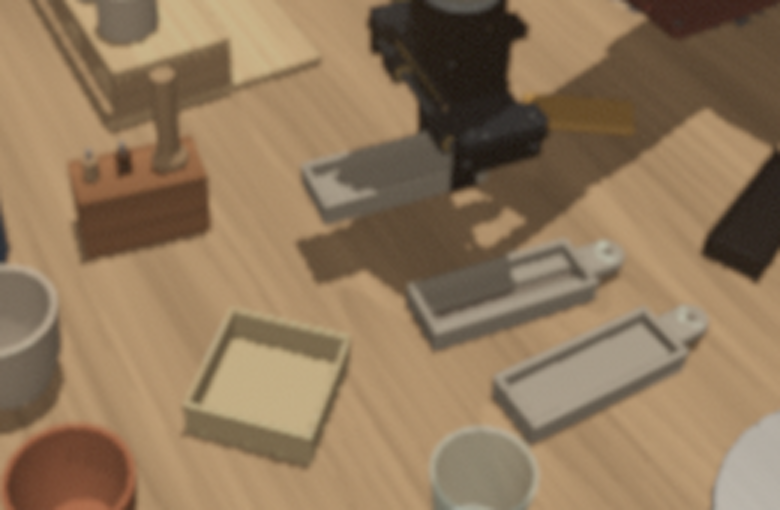

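Call:
step_arm(increments=[[[1, 0.3, 0, 0.6, 0, -0.09, 0], [1, 0.4, 0, 0.7, 0, -0.09, 0], [1, 0.4, 0, 0.72, 0, -0.09, 0], [1, 0.09, 0, 0.72, 0, -0.09, 0], [1, 0, 0, 0.72, 0, -0.09, 0], [1, 0, 0, 0.72, 0, -0.09, 0], [1, 0, 0, 0.72, 0, -0.09, 0], [1, 0, 0, 0.72, 0, -0.09, 0], [1, 0, 0, 0.72, 0, -0.09, 0], [1, 0, 0, 0.72, 0, -0.09, 0]]])

```text
time: 42.73
eef_pos: [0.412, 0.0021, 0.0844]
tcp_rot: [-0.032, -2.204, 2.205]
wrist_force: [0.1, -0.4, -2.1]
width: 0.0557
```

Run:
```python
from h import *
st();plan([.415,-.0875,.075],np.radians(-90),.75)
```

```text
t 42.73 p [0.412  0.0021 0.0844] jaw -91.81 tilt y [-2.6e-03 -2.0e-04 -1.0e+00] F [ 0.1  -0.43 -2.07] w 0.0557 j [-0.19 -0.11  2.2  -0.    1.06  1.42]
n 5 dist 0.0901 turn [-0.    -0.032  0.003]
[-0.04, 0.06, 0.6, -0.0, -0.06, 0.01]
[-0.03, 0.07, 0.59, -0.0, -0.06, 0.01]
[-0.04, 0.06, 0.6, -0.0, -0.06, 0.01]
[-0.02, 0.06, 0.6, -0.0, -0.06, 0.01]
[-0.03, 0.07, 0.59, -0.0, -0.06, 0.01]
```

Call:
step_arm(increments=[[[1, 0, 0.1, 0.58, 0, -0.06, 0], [1, 0, 0.1, 0.58, 0, -0.06, 0], [1, 0, 0.1, 0.58, 0, -0.06, 0], [1, 0, 0, 0.58, 0, -0.06, 0], [1, 0, 0, 0.5, 0, -0.06, 0], [1, 0, 0, 0, 0, 0, 0], [1, 0, 0, 0, 0, 0, 0], [1, 0, 0, 0, 0, 0, 0], [1, 0, 0, 0, 0, 0, 0]]])

```text
time: 43.48
eef_pos: [0.4115, -0.0808, 0.0765]
tcp_rot: [-0.001, -2.22, 2.22]
wrist_force: [0.4, 0.1, -2.6]
width: 0.0553
```

Run:
```python
from h import *
st();w=cap('wrist','w24.png')
```

```text
t 43.48 p [ 0.4115 -0.0808  0.0765] jaw -90.1 tilt y [-5.e-04  1.e-04 -1.e+00] F [ 0.43  0.06 -2.63] w 0.0553 j [-0.38 -0.08  2.18 -0.    1.04  1.19]
```

View pics/w24.png

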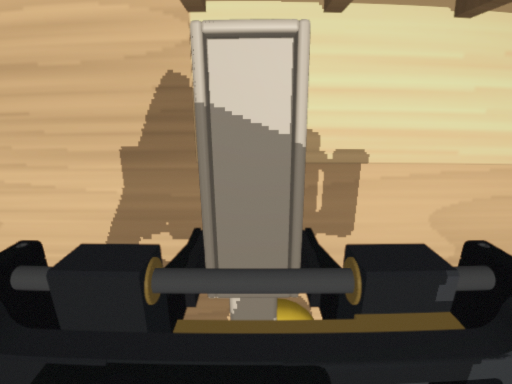

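Run:
```python
from h import *
w=cap('wrist');crop(w,150,0,500,50,2,'w24c.png')
def px(uv,x):
    o,D=ray(w,uv);return o+D*((x-o[0])/D[:,0])[:,None]
print(px([(183,11),(205,11),(325,11),(350,11),(457,15),(480,11)],.557).round(4)); print(plane(w,[(190,160),(307,162)],.012).round(4), plane(w,[(193,26),(310,26)],.0765-.0022).round(4))
```

```text
[[ 0.557  -0.0363  0.0105]
 [ 0.557  -0.0506  0.0098]
 [ 0.557  -0.1295  0.0101]
 [ 0.557  -0.1458  0.0112]
 [ 0.557  -0.2188  0.012 ]
 [ 0.557  -0.227   0.0225]]
[[ 0.4583 -0.0354  0.012 ]
 [ 0.4566 -0.1221  0.012 ]] [[ 0.5314 -0.0545  0.0743]
 [ 0.5313 -0.1081  0.0743]]
```

View pics/w24c.png

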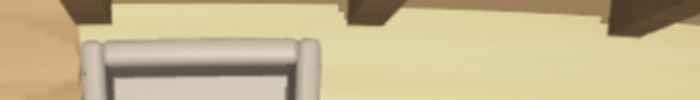

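Call:
step_arm(increments=[[[1, 0, 0.3, 0.14, 0, 0, 0], [1, 0, 0.4, 0.13, 0, 0, 0], [1, 0, 0.36, 0, 0, 0, 0], [1, 0, 0, 0, 0, 0, 0], [1, 0, 0, 0, 0, 0, 0], [1, 0, 0, 0, 0, 0, 0], [1, 0, 0, 0, 0, 0, 0]]])

```text
time: 44.17
eef_pos: [0.4127, -0.09, 0.0459]
tcp_rot: [-0.004, -2.22, 2.223]
wrist_force: [0.0, -0.6, -2.0]
width: 0.0555
```

Run:
```python
from h import *
st();w=cap('wrist','w25.png')
plan([.538,-.0885,.044],np.radians(-90),.6)
```

```text
t 44.17 p [ 0.4127 -0.09    0.0459] jaw -90.11 tilt y [ 0.002  -0.0011 -1.    ] F [ 0.   -0.57 -2.04] w 0.0555 j [-0.4  -0.01  2.19 -0.    0.96  1.17]
n 7 dist 0.1252 turn [-0.001 -0.002 -0.002]
[-0.6, 0.01, -0.01, -0.0, -0.0, -0.0]
[-0.59, 0.01, -0.01, -0.0, -0.0, -0.0]
[-0.6, 0.01, -0.01, -0.0, -0.0, -0.0]
[-0.59, 0.01, -0.0, -0.0, -0.0, -0.0]
[-0.6, 0.01, -0.01, -0.0, -0.0, -0.0]
[-0.6, 0.01, -0.01, -0.0, -0.0, -0.0]
[-0.59, 0.02, -0.01, -0.0, -0.0, -0.0]
```

View pics/w25.png

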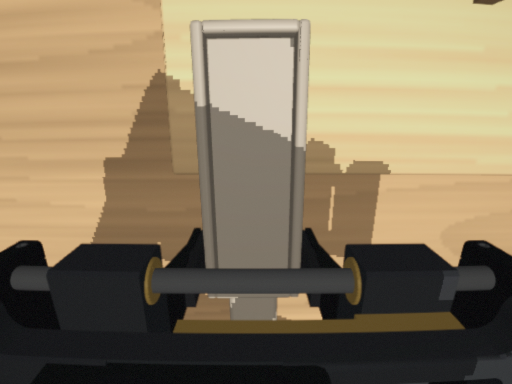

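Call:
step_arm(increments=[[[1, -0.4, 0.01, -0.01, 0, 0, 0], [1, -0.6, 0, -0.01, 0, 0, 0], [1, -0.6, 0, 0, 0, 0, 0], [1, -0.6, 0, 0, 0, 0, 0], [1, -0.4, 0, 0, 0, 0, 0], [1, 0, 0, 0, 0, 0, 0], [1, 0, 0, 0, 0, 0, 0]]])

```text
time: 44.8
eef_pos: [0.4906, -0.0895, 0.0455]
tcp_rot: [-0.003, -2.22, 2.222]
wrist_force: [-0.7, 0.7, -1.3]
width: 0.056
```

Run:
```python
from h import *
st();w=cap('wrist','w26.png');s=cap('scene');crop(s,110,100,310,230,4,'s26.png')
plan([.538,-.0885,.044],np.radians(-90),.6)
```

```text
t 44.8 p [ 0.4906 -0.0895  0.0455] jaw -90.09 tilt y [ 1.3e-03 -9.0e-04 -1.0e+00] F [-0.72  0.69 -1.28] w 0.056 j [-0.34  0.17  2.   -0.    0.97  1.23]
n 3 dist 0.0488 turn [-0.    -0.002  0.   ]
[-0.54, 0.01, -0.01, -0.0, -0.01, 0.0]
[-0.54, 0.01, -0.01, -0.0, -0.01, 0.0]
[-0.55, 0.01, -0.01, -0.0, -0.01, 0.0]
```

View pics/w26.png

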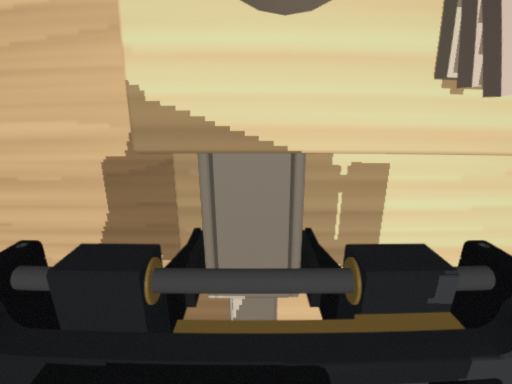

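View pics/s26.png

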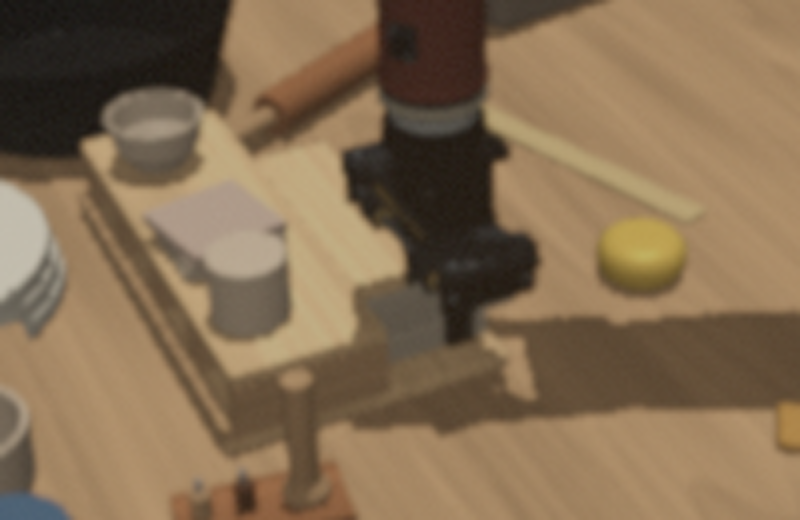

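Call:
step_arm(increments=[[[1, -0.5, 0, 0, 0, 0, 0], [1, -0.5, 0, 0, 0, 0, 0], [1, -0.45, 0.05, 0, 0, 0, 0], [1, 0, 0.1, 0, 0, 0, 0], [1, 0, 0, 0, 0, 0, 0], [1, 0, 0, 0, 0, 0, 0], [1, 0, 0, 0, 0, 0, 0]]])

```text
time: 45.48
eef_pos: [0.5322, -0.0893, 0.0402]
tcp_rot: [-0.002, -2.22, 2.22]
wrist_force: [1.0, 0.3, -2.1]
width: 0.0555
```

```bash
python3 - <<'E'
from h import *
st();w=cap('wrist','w27.png')
E
python3 fz.py
```

```text
t 45.48 p [ 0.5322 -0.0893  0.0402] jaw -90.14 tilt y [-8.e-04 -2.e-04 -1.e+00] F [ 0.98  0.33 -2.09] w 0.0555 j [-0.31  0.26  1.89 -0.    0.98  1.26]
meanF [ 0.26  0.4  -1.99]
```

View pics/w27.png

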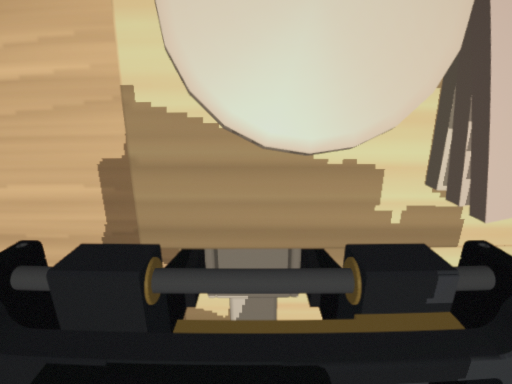

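Call:
step_arm(increments=[[[1, 0, 0.06, 0, 0, 0, 0], [1, 0, 0, 0, 0, 0, 0], [1, 0, 0, 0, 0, 0, 0], [1, 0, 0, 0, 0, 0, 0], [0.2, 0, 0, 0, 0, 0, 0], [0.2, 0, 0, 0, 0, 0, 0], [0.2, 0, 0, 0, 0, 0, 0]]])

```text
time: 46.32
eef_pos: [0.5342, -0.0897, 0.0393]
tcp_rot: [-0.005, -2.22, 2.222]
wrist_force: [0.4, 0.1, -0.1]
width: 0.0669
```

Run:
```python
from h import *
st();w=cap('wrist','w28.png')
```

```text
t 46.32 p [ 0.5342 -0.0897  0.0393] jaw -90.13 tilt y [ 0.0019 -0.001  -1.    ] F [ 0.39  0.14 -0.11] w 0.0669 j [-0.31  0.27  1.89 -0.    0.98  1.26]
```

Call:
step_arm(increments=[[[0.2, 0.4, 0, 0, 0, 0, 0], [0.2, 0.6, 0, 0, 0, 0, 0], [0.2, 0.65, 0, 0, 0, 0, 0], [0.2, 0, 0, 0, 0, 0, 0], [0.2, 0, 0, 0, 0, 0, 0], [1, 0, 0, 0, 0, 0, 0], [1, 0, 0, 0, 0, 0, 0], [1, 0, 0, 0, 0, 0, 0], [1, 0, 0, 0, 0, 0, 0], [1, 0, 0, 0, 0, 0, 0]]], force=25)

```text
time: 47.2
eef_pos: [0.4846, -0.0895, 0.0388]
tcp_rot: [-0.003, -2.22, 2.222]
wrist_force: [0.2, 0.1, 0.3]
width: 0.0444
```

Call:
step_arm(increments=[[[1, 0, 0, 0, 0, 0, 0], [1, 0, 0, 0, 0, 0, 0], [1, 0, 0, 0, 0, 0, 0], [1, 0, 0, 0, 0, 0, 0]]])

```text
time: 47.53
eef_pos: [0.4842, -0.0894, 0.0388]
tcp_rot: [-0.003, -2.22, 2.222]
wrist_force: [0.0, 0.3, -0.0]
width: 0.03
```

Run:
```python
from h import *
st();w=cap('wrist','w29.png')
```

```text
t 47.53 p [ 0.4842 -0.0894  0.0388] jaw -90.12 tilt y [ 1.e-03 -7.e-04 -1.e+00] F [ 0.05  0.26 -0.03] w 0.03 j [-0.34  0.17  2.02 -0.    0.96  1.23]
```

View pics/w29.png

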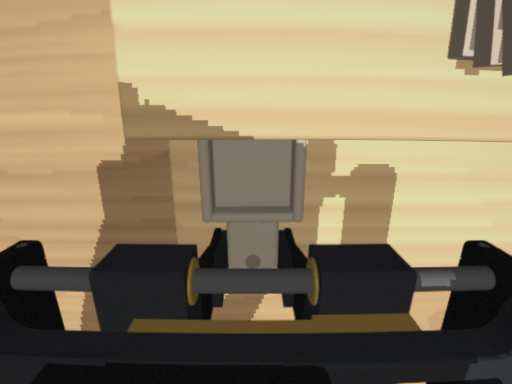

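Call:
step_arm(increments=[[[1, -0.2, 0, 0, 0, 0, 0], [1, -0.2, 0, 0, 0, 0, 0], [1, -0.1, 0, 0, 0, 0, 0], [1, 0, 0, 0, 0, 0, 0], [1, 0, 0, 0, 0, 0, 0]]])

```text
time: 48.0
eef_pos: [0.4996, -0.0895, 0.0388]
tcp_rot: [-0.004, -2.22, 2.222]
wrist_force: [0.6, -0.0, -0.6]
width: 0.0294
```

Call:
step_arm(increments=[[[1, -0.06, 0, 0, 0, 0, 0], [1, -0.06, 0, 0, 0, 0, 0], [1, 0, 0, 0, 0, 0, 0], [1, 0, 0, 0, 0, 0, 0]]])

```text
time: 48.33
eef_pos: [0.5028, -0.0894, 0.0388]
tcp_rot: [-0.004, -2.22, 2.222]
wrist_force: [-1.7, 0.3, 1.3]
width: 0.0298
```

Call:
step_arm(increments=[[[1, -0.05, 0, 0, 0, 0, 0], [1, -0.05, 0, 0, 0, 0, 0], [1, 0, 0, 0, 0, 0, 0], [1, 0, 0, 0, 0, 0, 0]]])

```text
time: 48.67
eef_pos: [0.5032, -0.0894, 0.0387]
tcp_rot: [0.004, -2.218, 2.218]
wrist_force: [-13.8, -0.4, 11.8]
width: 0.0299
```

Call:
step_arm(increments=[[[0.4, 0, 0, 0, 0, 0, 0], [0.4, 0, 0, 0, 0, 0, 0], [0.4, 0, 0, 0, 0, 0, 0], [0.4, 0, 0, 0, 0, 0, 0], [0.4, 0, -0.3, 0, 0, 0, 0], [0.4, 0, -0.7, 0, 0, 0, 0], [0.4, 0, -0.9, 0, 0, 0, 0], [0.4, 0.5, -0.7, 0, 0, 0, 0], [0.4, 0.5, -0.5, 0, 0, 0, 0], [0.4, 0, 0, 0, 0, 0, 0]]])

```text
time: 49.5
eef_pos: [0.4764, -0.0899, 0.1357]
tcp_rot: [0.009, 2.217, -2.223]
wrist_force: [0.6, -0.5, -0.3]
width: 0.0523
```

Run:
```python
from h import *
st();w=cap('wrist','w30.png');t=cap('top','t30.png');crop(t,80,80,280,250,4,'t30.png')
```

```text
t 49.5 p [ 0.4764 -0.0899  0.1357] jaw -90.12 tilt y [ 0.0057 -0.0026 -1.    ] F [ 0.55 -0.55 -0.31] w 0.0523 j [-0.35 -0.01  1.99 -0.    1.15  1.22]
```

View pics/w30.png

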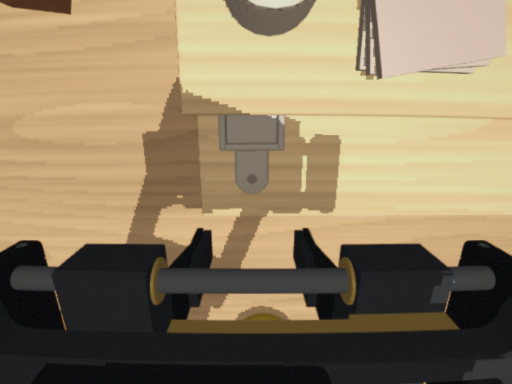

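View pics/t30.png

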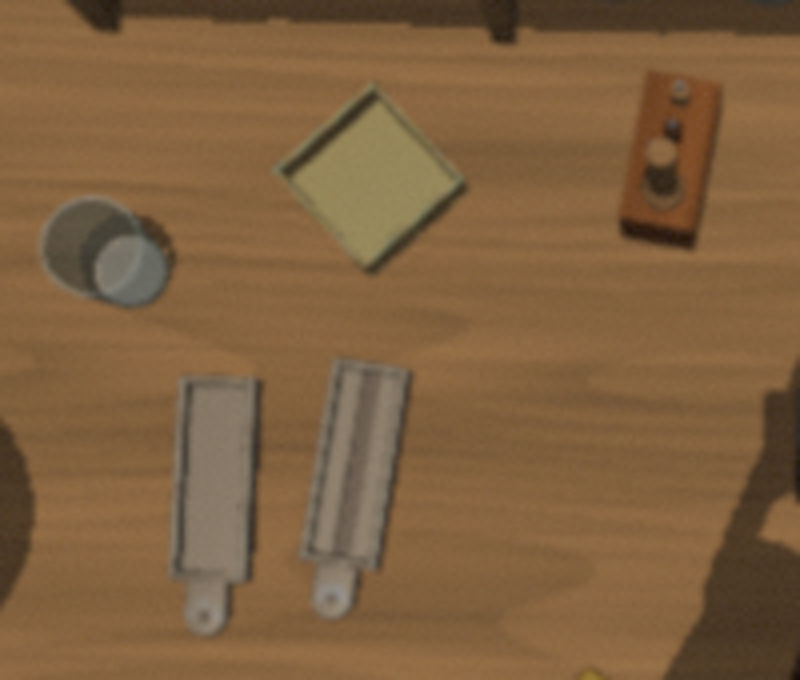

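Run:
```python
from h import *
t=cap('top');w=cap('wrist')
f=lambda p:(np.array(p,float)+.5)/4-.5+[80,80]
quad(plane(t,f([(182,378),(258,380),(248,580),(172,577)]),.024));quad(plane(t,f([(335,360),(411,372),(379,569),(302,560)]),.024))
print('near end',plane(w,[(219,151),(284,150)],.036).round(4),'handle end',plane(w,[(252,194)],.034).round(4),'board front',plane(w,[(252,115)],.07).round(4),'apron front',plane(w,[(202,213),(420,216)],.012).round(4))
plan([.4755-.0447,.3165+.0055,.13],np.radians(-97),.8)
```

```text
c [0.4606 0.4178 0.024 ] yaw -0.01 len 0.1456 0.1465 wid 0.0553 0.0548
c [0.4731 0.3154 0.024 ] yaw -6.83 len 0.1484 0.1462 wid 0.0565 0.0562
near end [[ 0.5249 -0.0621  0.036 ]
 [ 0.5256 -0.1169  0.036 ]] handle end [[ 0.4863 -0.0898  0.034 ]] board front [[ 0.5548 -0.09    0.07  ]] apron front [[ 0.4601 -0.04    0.012 ]
 [ 0.4558 -0.2606  0.012 ]]
n 18 dist 0.4137 turn [-0.     0.12  -0.001]
[0.09, 0.0, -0.76, -0.0, 0.07, -0.0]
[0.09, 0.0, -0.76, -0.0, 0.07, -0.0]
[0.09, 0.01, -0.76, -0.0, 0.07, -0.0]
[0.1, -0.0, -0.76, -0.0, 0.07, -0.0]
[0.11, 0.0, -0.76, -0.0, 0.07, -0.0]
[0.11, 0.0, -0.76, -0.0, 0.07, -0.0]
[0.12, 0.0, -0.76, -0.0, 0.07, -0.0]
[0.12, 0.01, -0.75, -0.0, 0.07, -0.0]
[0.13, -0.0, -0.76, -0.0, 0.07, -0.0]
[0.13, 0.0, -0.75, -0.0, 0.07, -0.0]
[0.14, 0.0, -0.76, -0.0, 0.07, -0.0]
[0.14, 0.0, -0.75, -0.0, 0.07, -0.0]
[0.15, 0.01, -0.75, -0.0, 0.07, -0.0]
[0.15, -0.0, -0.75, -0.0, 0.07, -0.0]
[0.16, 0.0, -0.75, -0.0, 0.07, -0.0]
[0.17, 0.0, -0.75, -0.0, 0.07, -0.0]
[0.17, 0.0, -0.74, -0.0, 0.07, -0.0]
[0.17, 0.01, -0.75, -0.0, 0.07, -0.0]
```

Call:
step_arm(increments=[[[0.1, 0.1, 0, -0.76, 0, 0.07, 0], [0.1, 0.1, 0, -0.76, 0, 0.07, 0], [0.1, 0.1, 0, -0.76, 0, 0.07, 0], [0.1, 0.1, 0, -0.76, 0, 0.07, 0], [0.1, 0.11, 0, -0.76, 0, 0.07, 0], [0.1, 0.11, 0, -0.76, 0, 0.07, 0], [0.1, 0.12, 0, -0.76, 0, 0.07, 0], [0.1, 0.12, 0, -0.76, 0, 0.07, 0], [0.1, 0.13, 0, -0.76, 0, 0.07, 0], [0.1, 0.13, 0, -0.76, 0, 0.07, 0]]])

```text
time: 50.53
eef_pos: [0.4492, 0.1409, 0.1303]
tcp_rot: [-0.078, -2.183, 2.185]
wrist_force: [0.0, -0.9, -1.4]
width: 0.078
```

Call:
step_arm(increments=[[[0.1, 0.14, 0, -0.76, 0, 0.07, 0], [0.1, 0.14, 0, -0.76, 0, 0.07, 0], [0.1, 0.15, 0, -0.76, 0, 0.07, 0], [0.1, 0.15, 0, -0.75, 0, 0.07, 0], [0.1, 0.16, 0, -0.75, 0, 0.07, 0], [0.1, 0.17, 0, -0.75, 0, 0.07, 0], [0.1, 0.17, 0, -0.74, 0, 0.07, 0], [0.1, 0.17, 0, -0.74, 0, 0.07, 0], [0.1, 0, 0, 0, 0, 0, 0], [0.1, 0, 0, 0, 0, 0, 0]]])

```text
time: 51.37
eef_pos: [0.4292, 0.3234, 0.1299]
tcp_rot: [-0.135, -2.154, 2.158]
wrist_force: [-0.6, -1.3, -0.9]
width: 0.0786
```

```bash
python3 - <<'E'
from h import *
r.capture('top');st();w=cap('wrist','w31.png')
E
python3 tg.py .4761 .3162 -7.1 -.045 .05 .8
```

```text
t 51.42 p [0.4293 0.3226 0.1301] jaw -97.26 tilt y [-0.0012 -0.0022 -1.    ] F [-1.06 -0.8  -0.19] w 0.0787 j [ 0.5   0.13  1.86 -0.    1.16  2.2 ]
t 51.47 p [0.4295 0.3221 0.1303] jaw -97.33 tilt y [-9.0e-04 -2.1e-03 -1.0e+00] F [ 0.34 -0.37 -1.13] w 0.0786 j [ 0.5   0.13  1.86 -0.    1.16  2.2 ]
n 4 dist 0.0803 turn [-0.002 -0.004  0.001]
[-0.02, 0.67, -0.0, -0.01, -0.01, 0.0]
[-0.01, 0.67, -0.0, -0.01, -0.01, 0.0]
[-0.02, 0.67, 0.0, -0.01, -0.01, 0.0]
[-0.02, 0.67, 0.0, -0.01, -0.01, 0.0]
```

View pics/w31.png

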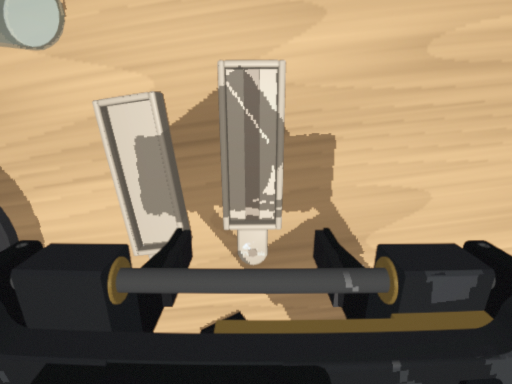

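Call:
step_arm(increments=[[[0.2, -0.02, 0.67, 0, 0, 0, 0], [0.2, -0.02, 0.67, 0, 0, 0, 0], [0.2, -0.02, 0.67, 0, 0, 0, 0], [0.2, -0.01, 0.67, 0, 0, 0, 0], [0.2, 0, 0, 0, 0, 0, 0], [0.2, 0, 0, 0, 0, 0, 0], [0.2, 0, 0, 0, 0, 0, 0], [0.2, 0, 0, 0, 0, 0, 0]]])

```text
time: 52.13
eef_pos: [0.4333, 0.3227, 0.0527]
tcp_rot: [-0.142, -2.157, 2.156]
wrist_force: [-0.2, 0.0, 0.3]
width: 0.0696
```

```bash
python3 tg.py .4761 .3162 -7.1 -.045 .026 .8
python3 - <<'E'
from h import *
cap('wrist','w32.png')
E
```

```text
t 52.13 p [0.4333 0.3227 0.0527] jaw -97.38 tilt y [ 3.2e-03  6.0e-04 -1.0e+00] F [-0.18  0.01  0.34] w 0.0696 j [ 0.49  0.24  1.89 -0.    1.    2.19]
n 2 dist 0.0268 turn [ 0.001 -0.005 -0.003]
[0.03, 0.45, 0.02, 0.0, -0.02, -0.02]
[0.03, 0.44, 0.02, 0.0, -0.02, -0.02]
```

View pics/w32.png

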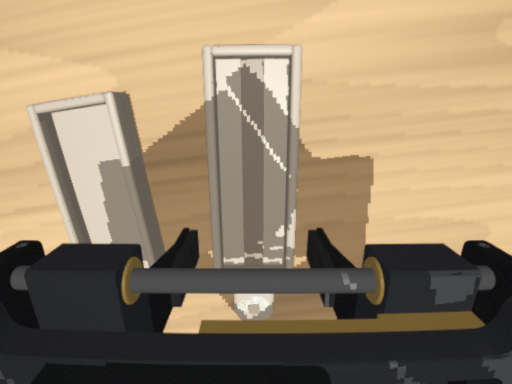

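Call:
step_arm(increments=[[[0.2, 0.02, 0.45, 0.01, 0, 0, 0], [0.2, 0.02, 0.4, 0.01, 0, 0, 0], [0.2, 0, 0, 0, 0, 0, 0], [0.2, 0, 0, 0, 0, 0, 0], [0.2, 0, 0, 0, 0, 0, 0], [1, 0, 0, 0, 0, 0, 0], [1, 0, 0, 0, 0, 0, 0], [1, 0, 0, 0, 0, 0, 0], [1, 0, 0, 0, 0, 0, 0], [1, 0, 0, 0, 0, 0, 0]]], force=50)

```text
time: 53.02
eef_pos: [0.4311, 0.3223, 0.0261]
tcp_rot: [-0.14, -2.156, 2.156]
wrist_force: [-0.8, -0.6, 3.2]
width: 0.0555
```

Run:
```python
from h import *
st()
```

```text
t 53.02 p [0.4311 0.3223 0.0261] jaw -97.34 tilt y [ 1.6e-03 -2.0e-04 -1.0e+00] F [-0.79 -0.64  3.18] w 0.0555 j [ 0.5   0.28  1.9  -0.    0.95  2.2 ]
```

Call:
step_arm(increments=[[[1, 0, -0.4, 0, 0, 0, 0], [1, 0, -0.8, 0, 0, 0, 0], [1, 0, -0.9, 0, 0, 0, 0], [1, 0, 0, 0.4, 0, -0.05, 0], [1, 0, 0, 0.8, 0, -0.05, 0], [1, 0, 0, 0.85, 0, -0.05, 0], [1, 0, 0, 0.85, 0, -0.05, 0], [1, 0, 0, 0.85, 0, -0.05, 0], [1, 0, 0, 0.85, 0, -0.05, 0], [1, 0, 0, 0.85, 0, -0.05, 0]]])

```text
time: 53.85
eef_pos: [0.4111, 0.1579, 0.088]
tcp_rot: [-0.1, -2.172, 2.175]
wrist_force: [0.7, 0.2, -2.9]
width: 0.0558
```

Run:
```python
from h import *
st();plan([.415,-.177,.085],np.radians(-90),.8)
```

```text
t 53.85 p [0.4111 0.1579 0.088 ] jaw -95.3 tilt y [-5.0e-04 -1.2e-03 -1.0e+00] F [ 0.73  0.24 -2.94] w 0.0558 j [ 0.19 -0.04  2.13 -0.    1.06  1.85]
n 14 dist 0.3349 turn [-0.001 -0.093  0.   ]
[-0.08, 0.01, 0.79, -0.0, -0.07, 0.0]
[-0.08, 0.01, 0.8, -0.0, -0.07, 0.0]
[-0.07, 0.0, 0.79, -0.0, -0.07, 0.0]
[-0.07, 0.01, 0.8, -0.0, -0.07, 0.0]
[-0.06, 0.01, 0.79, -0.0, -0.07, 0.0]
[-0.05, 0.01, 0.8, -0.0, -0.07, 0.0]
[-0.05, 0.01, 0.79, -0.0, -0.07, 0.0]
[-0.05, 0.0, 0.8, -0.0, -0.07, 0.0]
[-0.04, 0.01, 0.79, -0.0, -0.07, 0.0]
[-0.03, 0.01, 0.8, -0.0, -0.07, 0.0]
[-0.03, 0.01, 0.8, -0.0, -0.07, 0.0]
[-0.02, 0.01, 0.8, -0.0, -0.07, 0.0]
[-0.01, 0.0, 0.79, -0.0, -0.07, 0.0]
[-0.01, 0.01, 0.8, -0.0, -0.07, 0.0]
```

Call:
step_arm(increments=[[[1, -0.08, 0, 0.8, 0, -0.07, 0], [1, -0.08, 0, 0.8, 0, -0.07, 0], [1, -0.07, 0, 0.8, 0, -0.07, 0], [1, -0.07, 0, 0.8, 0, -0.07, 0], [1, -0.06, 0, 0.8, 0, -0.07, 0], [1, -0.05, 0, 0.8, 0, -0.07, 0], [1, -0.05, 0, 0.8, 0, -0.07, 0], [1, -0.05, 0, 0.8, 0, -0.07, 0], [1, -0.04, 0, 0.8, 0, -0.07, 0], [1, -0.03, 0, 0.8, 0, -0.07, 0]]])

```text
time: 54.68
eef_pos: [0.4138, -0.0823, 0.0883]
tcp_rot: [-0.025, -2.209, 2.21]
wrist_force: [0.3, 0.4, -3.4]
width: 0.0556
```

Call:
step_arm(increments=[[[1, -0.02, 0, 0.75, 0, -0.07, 0], [1, -0.02, 0, 0.7, 0, -0.07, 0], [1, -0.01, 0, 0.6, 0, -0.07, 0], [1, 0, 0.1, 0.5, 0, -0.05, 0], [1, 0, 0.2, 0, 0, 0, 0], [1, 0, 0, 0, 0, 0, 0], [1, 0, 0, 0, 0, 0, 0], [1, 0, 0, 0, 0, 0, 0], [1, 0, 0, 0, 0, 0, 0]]])

```text
time: 55.43
eef_pos: [0.4154, -0.1568, 0.0799]
tcp_rot: [-0.004, 2.219, -2.22]
wrist_force: [1.2, -0.7, -2.1]
width: 0.0555
```

Run:
```python
from h import *
st();w=cap('wrist','w33.png');plan([.415,-.177,.045],np.radians(-90),.6)
```

```text
t 55.43 p [ 0.4154 -0.1568  0.0799] jaw -89.78 tilt y [ 7.e-04 -4.e-04 -1.e+00] F [ 1.16 -0.68 -2.12] w 0.0555 j [-0.54 -0.02  2.12 -0.    1.04  1.03]
n 3 dist 0.0403 turn [-0.001  0.004 -0.001]
[0.01, 0.39, 0.22, -0.0, 0.01, -0.0]
[0.0, 0.39, 0.23, -0.0, 0.01, -0.0]
[0.01, 0.39, 0.22, -0.0, 0.01, -0.0]
```

View pics/w33.png

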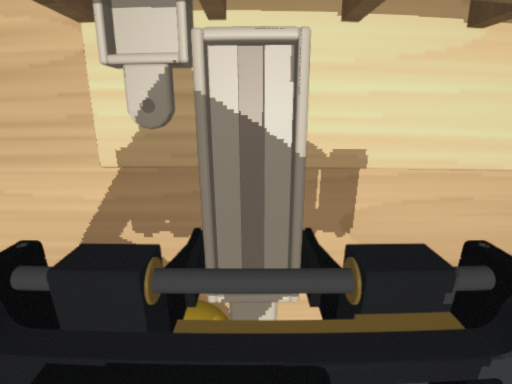

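Run:
```python
from h import *
w=cap('wrist')
def px(uv,x):
    o,D=ray(w,uv);return o+D*((x-o[0])/D[:,0])[:,None]
print(px([(205,14),(226,14),(342,16),(362,16),(470,22)],.557).round(4))
plan([.415,-.178,.045],np.radians(-90),.6)
```

```text
[[ 0.557  -0.1269  0.0196]
 [ 0.557  -0.1402  0.0194]
 [ 0.557  -0.215   0.0182]
 [ 0.557  -0.2276  0.0194]
 [ 0.557  -0.3022  0.0182]]
n 3 dist 0.0408 turn [-0.001  0.004 -0.001]
[0.01, 0.39, 0.23, -0.0, 0.01, -0.0]
[0.01, 0.39, 0.24, -0.0, 0.01, -0.0]
[0.0, 0.39, 0.23, -0.0, 0.01, -0.0]
```

Call:
step_arm(increments=[[[1, 0, 0.35, 0.23, 0, 0, 0], [1, 0, 0.4, 0.24, 0, 0, 0], [1, 0, 0.4, 0.23, 0, 0, 0], [1, 0, 0, 0, 0, 0, 0], [1, 0, 0, 0, 0, 0, 0], [1, 0, 0, 0, 0, 0, 0], [1, 0, 0, 0, 0, 0, 0]]])

```text
time: 56.12
eef_pos: [0.4161, -0.1785, 0.0462]
tcp_rot: [-0.001, 2.217, -2.22]
wrist_force: [1.1, -0.2, -1.9]
width: 0.0557
```

Run:
```python
from h import *
st();plan([.534,-.1775,.044],np.radians(-90),.6)
```

```text
t 56.12 p [ 0.4161 -0.1785  0.0462] jaw -89.82 tilt y [ 0.0019 -0.0012 -1.    ] F [ 1.09 -0.19 -1.87] w 0.0557 j [-0.58  0.06  2.12  0.    0.96  0.99]
n 7 dist 0.1179 turn [-0.001  0.003 -0.002]
[-0.56, 0.01, -0.0, -0.0, 0.0, -0.0]
[-0.56, 0.01, -0.01, -0.0, 0.0, -0.0]
[-0.56, 0.01, 0.0, -0.0, 0.0, -0.0]
[-0.57, 0.02, -0.0, -0.0, 0.0, -0.0]
[-0.56, 0.01, -0.01, -0.0, 0.0, -0.0]
[-0.56, 0.01, 0.0, -0.0, 0.0, -0.0]
[-0.56, 0.01, -0.0, -0.0, 0.0, -0.0]
```

Call:
step_arm(increments=[[[1, -0.4, 0, 0, 0, 0, 0], [1, -0.56, 0, 0, 0, 0, 0], [1, -0.56, 0, 0, 0, 0, 0], [1, -0.56, 0, 0, 0, 0, 0], [1, -0.4, 0, 0, 0, 0, 0], [1, 0, 0, 0, 0, 0, 0], [1, 0, 0, 0, 0, 0, 0]]])

```text
time: 56.7
eef_pos: [0.4905, -0.1782, 0.046]
tcp_rot: [-0.003, 2.218, -2.22]
wrist_force: [-0.0, -0.6, -1.9]
width: 0.0559
```

Run:
```python
from h import *
st();w=cap('wrist','w34.png');plan([.534,-.1775,.041],np.radians(-90),.6)
```

```text
t 56.7 p [ 0.4905 -0.1782  0.046 ] jaw -89.78 tilt y [ 0.0014 -0.001  -1.    ] F [-0.03 -0.56 -1.9 ] w 0.0559 j [-0.5   0.22  1.94 -0.    0.98  1.07]
n 3 dist 0.0446 turn [-0.001  0.003 -0.   ]
[-0.49, 0.05, -0.0, -0.0, 0.01, -0.0]
[-0.5, 0.05, -0.01, -0.0, 0.01, -0.0]
[-0.49, 0.06, -0.01, -0.0, 0.01, -0.0]
```

View pics/w34.png

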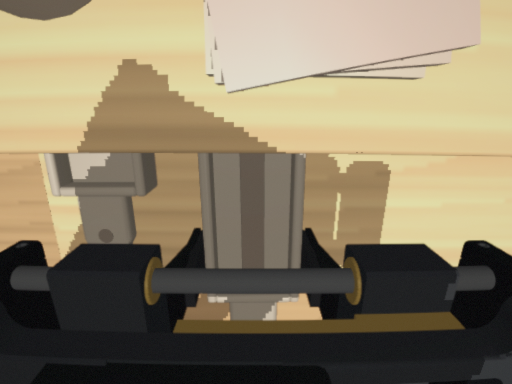

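Run:
```python
from h import *
w=cap('wrist')
for z in(.07,.085,.1): print(z,plane(w,[(228,93),(210,82)],z).round(4))
```

```text
0.07 [[ 0.5783 -0.1688  0.07  ]
 [ 0.5824 -0.1619  0.07  ]]
0.085 [[ 0.5776 -0.17    0.085 ]
 [ 0.5811 -0.164   0.085 ]]
0.1 [[ 0.5768 -0.1712  0.1   ]
 [ 0.5798 -0.1661  0.1   ]]
```

Call:
step_arm(increments=[[[1, -0.5, 0, 0, 0, 0, 0], [1, -0.5, 0.08, 0, 0, 0, 0], [1, -0.1, 0.1, 0, 0, 0, 0], [1, 0, 0.05, 0, 0, 0, 0], [1, 0, 0, 0, 0, 0, 0], [1, 0, 0, 0, 0, 0, 0], [1, 0, 0, 0, 0, 0, 0]]])

```text
time: 57.38
eef_pos: [0.522, -0.1782, 0.0385]
tcp_rot: [-0.003, 2.22, -2.221]
wrist_force: [-0.2, 0.6, -2.5]
width: 0.0555
```

```bash
python3 fz.py
python3 - <<'E'
from h import *
st()
E
```

```text
meanF [-0.3   0.28 -2.62]
t 57.58 p [ 0.5225 -0.1783  0.0386] jaw -89.85 tilt y [ 4.e-04 -6.e-04 -1.e+00] F [-0.22  0.56 -1.83] w 0.0555 j [-0.47  0.29  1.86 -0.    0.99  1.1 ]
```

Call:
step_arm(increments=[[[1, 0, 0.03, 0, 0, 0, 0], [1, 0, 0, 0, 0, 0, 0], [0.2, 0, 0, 0, 0, 0, 0], [0.2, 0, 0, 0, 0, 0, 0], [0.2, 0, 0, 0, 0, 0, 0], [0.2, 0.4, -0.02, 0, 0, 0, 0], [0.2, 0.6, 0, 0, 0, 0, 0], [0.2, 0.6, 0, 0, 0, 0, 0], [0.2, 0.05, 0, 0, 0, 0, 0], [0.2, 0, 0, 0, 0, 0, 0]]])

```text
time: 58.42
eef_pos: [0.4732, -0.1785, 0.0383]
tcp_rot: [-0.001, 2.219, -2.221]
wrist_force: [0.6, -0.8, 0.3]
width: 0.0697
```

Call:
step_arm(increments=[[[1, 0, 0, 0, 0, 0, 0], [1, 0, 0, 0, 0, 0, 0], [1, 0, 0, 0, 0, 0, 0], [1, 0, 0, 0, 0, 0, 0], [1, 0, 0, 0, 0, 0, 0], [1, 0, 0, 0, 0, 0, 0], [1, 0, 0, 0, 0, 0, 0], [1, 0, 0, 0, 0, 0, 0]]], force=25)

```text
time: 59.08
eef_pos: [0.4735, -0.1785, 0.0382]
tcp_rot: [-0.002, 2.219, -2.22]
wrist_force: [0.1, 0.7, -0.9]
width: 0.0298
```

Run:
```python
from h import *
st();cap('wrist','w35.png')
```

```text
t 59.08 p [ 0.4735 -0.1785  0.0382] jaw -89.84 tilt y [ 9.e-04 -7.e-04 -1.e+00] F [ 0.07  0.65 -0.87] w 0.0298 j [-0.52  0.2   1.98 -0.    0.96  1.05]
```

View pics/w35.png

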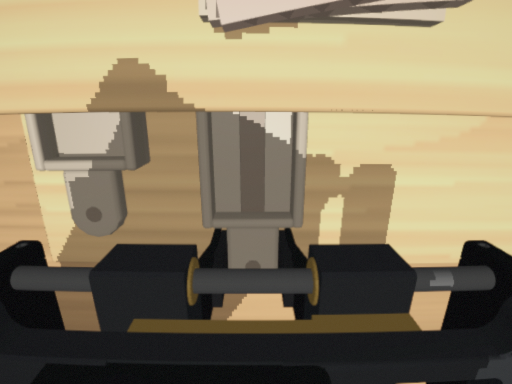

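Call:
step_arm(increments=[[[1, -0.2, 0, 0, 0, 0, 0], [1, -0.25, 0, 0, 0, 0, 0], [1, -0.25, 0, 0, 0, 0, 0], [1, -0.2, 0, 0, 0, 0, 0], [1, 0, 0, 0, 0, 0, 0], [1, 0, 0, 0, 0, 0, 0]]])

```text
time: 59.63
eef_pos: [0.5012, -0.1784, 0.0382]
tcp_rot: [-0.001, 2.218, -2.22]
wrist_force: [0.6, -0.3, -0.9]
width: 0.0295
```

Call:
step_arm(increments=[[[1, -0.06, 0, 0, 0, 0, 0], [1, -0.06, 0, 0, 0, 0, 0], [1, 0, 0, 0, 0, 0, 0], [1, 0, 0, 0, 0, 0, 0]]])

```text
time: 59.97
eef_pos: [0.5041, -0.1783, 0.0382]
tcp_rot: [-0.002, 2.219, -2.22]
wrist_force: [-0.9, -0.3, -0.1]
width: 0.0297
```

Call:
step_arm(increments=[[[1, -0.06, 0, 0, 0, 0, 0], [1, -0.04, 0, 0, 0, 0, 0], [1, 0, 0, 0, 0, 0, 0], [1, 0, 0, 0, 0, 0, 0]]])

```text
time: 60.3
eef_pos: [0.5061, -0.1783, 0.0382]
tcp_rot: [-0.005, 2.221, -2.221]
wrist_force: [-7.0, 0.0, 6.1]
width: 0.0301
```

Call:
step_arm(increments=[[[1, -0.03, 0, 0, 0, 0, 0], [1, 0, 0, 0, 0, 0, 0], [0.4, 0, 0, 0, 0, 0, 0], [0.4, 0, 0, 0, 0, 0, 0], [0.4, 0, 0, 0, 0, 0, 0], [0.4, 0, -0.3, 0, 0, 0, 0], [0.4, 0, -0.7, 0, 0, 0, 0], [0.4, 0.2, -0.9, 0, 0, 0, 0], [0.4, 0.5, -0.8, 0, 0, 0, 0], [0.4, 0.3, -0.3, 0, 0, 0, 0]]])

```text
time: 61.13
eef_pos: [0.4795, -0.1793, 0.1326]
tcp_rot: [0.003, 2.213, -2.221]
wrist_force: [0.8, -0.5, 0.2]
width: 0.0522
```

Run:
```python
from h import *
r.capture('top');st();w=cap('wrist','w36.png');t=cap('top');crop(t,80,80,280,250,4,'t36.png')
a=0;plan([.4606-.045,.4178,.13],np.radians(-90),.8)
```

```text
t 61.18 p [ 0.4788 -0.1794  0.133 ] jaw -89.82 tilt y [ 0.006  -0.0038 -1.    ] F [ 2.32 -0.94 -0.28] w 0.052 j [-0.51  0.06  1.93 -0.    1.15  1.06]
n 26 dist 0.6 turn [-0.002  0.002 -0.004]
[0.08, -0.0, -0.77, -0.0, 0.0, -0.0]
[0.08, -0.0, -0.76, -0.0, 0.0, -0.0]
[0.08, -0.01, -0.77, -0.0, 0.0, -0.0]
[0.08, 0.0, -0.76, -0.0, 0.0, -0.0]
[0.08, -0.0, -0.77, -0.0, 0.0, -0.0]
[0.08, -0.0, -0.76, -0.0, 0.0, -0.0]
[0.07, -0.01, -0.77, -0.0, 0.0, -0.0]
[0.08, 0.0, -0.76, -0.0, 0.0, -0.0]
[0.08, -0.0, -0.77, -0.0, 0.0, -0.0]
[0.08, -0.0, -0.76, -0.0, 0.0, -0.0]
[0.08, -0.01, -0.77, -0.0, 0.0, -0.0]
[0.08, 0.0, -0.76, -0.0, 0.0, -0.0]
[0.08, 0.0, -0.77, -0.0, 0.0, -0.0]
[0.08, -0.0, -0.76, -0.0, 0.0, -0.0]
[0.08, -0.0, -0.77, -0.0, 0.0, -0.0]
[0.08, -0.01, -0.76, -0.0, 0.0, -0.0]
[0.08, 0.0, -0.77, -0.0, 0.0, -0.0]
[0.08, -0.0, -0.76, -0.0, 0.0, -0.0]
[0.08, -0.0, -0.77, -0.0, 0.0, -0.0]
[0.08, -0.01, -0.76, -0.0, 0.0, -0.0]
[0.07, 0.0, -0.77, -0.0, 0.0, -0.0]
[0.08, -0.0, -0.76, -0.0, 0.0, -0.0]
[0.08, -0.0, -0.77, -0.0, 0.0, -0.0]
[0.08, -0.0, -0.76, -0.0, 0.0, -0.0]
[0.08, -0.01, -0.77, -0.0, 0.0, -0.0]
[0.08, 0.0, -0.76, -0.0, 0.0, -0.0]
```

View pics/w36.png

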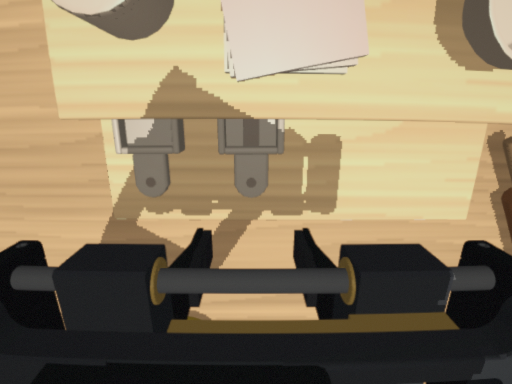

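View pics/t36.png

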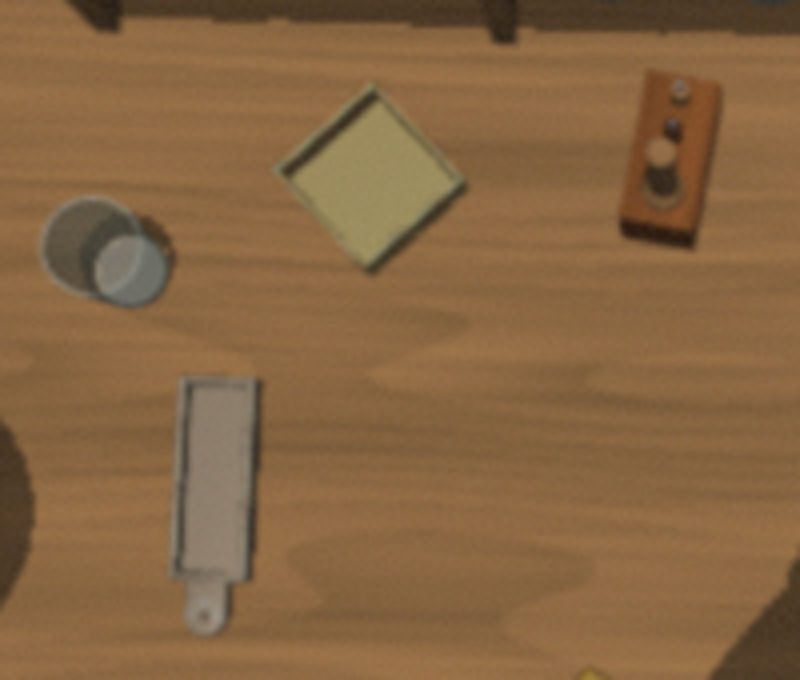

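Call:
step_arm(increments=[[[0.1, 0.08, 0, -0.5, 0, 0, 0], [0.1, 0.08, 0, -0.77, 0, 0, 0], [0.1, 0.08, 0, -0.77, 0, 0, 0], [0.1, 0.08, 0, -0.77, 0, 0, 0], [0.1, 0.08, 0, -0.77, 0, 0, 0], [0.1, 0.08, 0, -0.77, 0, 0, 0], [0.1, 0.08, 0, -0.77, 0, 0, 0], [0.1, 0.08, 0, -0.77, 0, 0, 0], [0.1, 0.08, 0, -0.77, 0, 0, 0], [0.1, 0.08, 0, -0.77, 0, 0, 0]]])

```text
time: 62.12
eef_pos: [0.4521, 0.0465, 0.1267]
tcp_rot: [-0.005, 2.221, -2.221]
wrist_force: [1.4, 0.1, 0.4]
width: 0.0781
```

Call:
step_arm(increments=[[[0.1, 0.08, 0, -0.77, 0, 0, 0], [0.1, 0.08, 0, -0.77, 0, 0, 0], [0.1, 0.08, 0, -0.77, 0, 0, 0], [0.1, 0.08, 0, -0.77, 0, 0, 0], [0.1, 0.08, 0, -0.77, 0, 0, 0], [0.1, 0.08, 0, -0.77, 0, 0, 0], [0.1, 0.08, 0, -0.77, 0, 0, 0], [0.1, 0.08, 0, -0.77, 0, 0, 0], [0.1, 0.08, 0, -0.77, 0, 0, 0], [0.1, 0.08, 0, -0.77, 0, 0, 0]]])

```text
time: 62.95
eef_pos: [0.427, 0.277, 0.1263]
tcp_rot: [-0.005, 2.219, -2.222]
wrist_force: [0.8, -0.8, 0.3]
width: 0.0784
```

Run:
```python
from h import *
r.capture('top');st();plan([.4606-.045,.4178,.13],np.radians(-90),.8)
```

```text
t 63.0 p [0.4267 0.2803 0.1267] jaw -89.76 tilt y [-0.0012  0.0014 -1.    ] F [-1.06  0.79  1.  ] w 0.0784 j [0.43 0.07 1.93 0.   1.14 1.99]
n 6 dist 0.138 turn [0.001 0.004 0.001]
[0.06, -0.02, -0.76, 0.0, 0.01, 0.0]
[0.06, -0.01, -0.77, 0.0, 0.01, 0.0]
[0.06, -0.02, -0.76, 0.0, 0.01, 0.0]
[0.06, -0.02, -0.77, 0.0, 0.01, 0.0]
[0.06, -0.02, -0.76, 0.0, 0.01, 0.0]
[0.06, -0.01, -0.76, 0.0, 0.01, 0.0]
```

Call:
step_arm(increments=[[[0.1, 0.06, 0, -0.76, 0, 0, 0], [0.1, 0.06, 0, -0.76, 0, 0, 0], [0.1, 0.06, 0, -0.76, 0, 0, 0], [0.1, 0.06, 0, -0.76, 0, 0, 0], [0.1, 0.06, 0, -0.76, 0, 0, 0], [0.1, 0.06, 0, -0.7, 0, 0, 0], [0.1, 0, 0, 0, 0, 0, 0], [0.1, 0, 0, 0, 0, 0, 0], [0.1, 0, 0, 0, 0, 0, 0]]])

```text
time: 63.75
eef_pos: [0.4165, 0.4098, 0.1265]
tcp_rot: [-0.005, 2.218, -2.223]
wrist_force: [-0.1, 0.3, -0.1]
width: 0.0783
```

Run:
```python
from h import *
st();w=cap('wrist','w37.png')
```

```text
t 63.75 p [0.4165 0.4098 0.1265] jaw -89.8 tilt y [-0.001  -0.0024 -1.    ] F [-0.08  0.34 -0.13] w 0.0783 j [ 0.64  0.24  1.74 -0.    1.17  2.21]
```

View pics/w37.png

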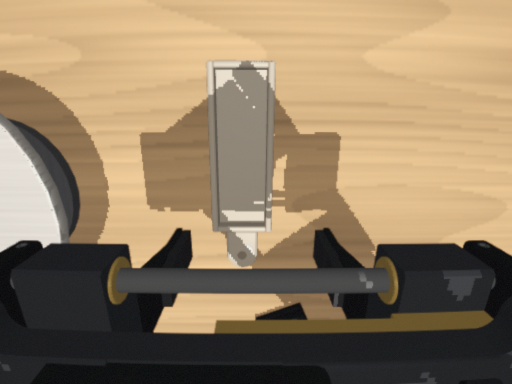

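Run:
```python
from h import *
w=cap('wrist');t=cap('top')
quad(plane(w,[(208,61.5),(274.5,61.5),(271.5,231.5),(211.5,231.5)],.024))
print('plate',plane(w,[(70,220),(40,135)],.02).round(3),plane(t,[(78,207)],.02).round(3), 'bowl',plane(t,[(55,207)],.08).round(3))
```

```text
c [0.4621 0.4184 0.024 ] yaw -0.42 len 0.1481 0.148 wid 0.0532 0.0569
plate [[0.397 0.586 0.02 ]
 [0.479 0.598 0.02 ]] [[0.434 0.578 0.02 ]] bowl [[0.429 0.615 0.08 ]]
```

Clear of the plate (y ≥ 0.578). Tray is at (0.462, 0.418), yaw about -0.3°.

```bash
python3 tg.py .4615 .418 -0.3 -.045 .05 .8
```

```text
t 63.9 p [0.4173 0.4094 0.1274] jaw -89.89 tilt y [ 2.0e-04 -1.4e-03 -1.0e+00] F [-0.19  1.05  0.66] w 0.0782 j [ 0.64  0.24  1.74 -0.    1.17  2.21]
n 4 dist 0.0779 turn [-0.001  0.007 -0.   ]
[0.01, 0.64, -0.07, -0.0, 0.02, -0.0]
[0.0, 0.65, -0.08, -0.0, 0.02, -0.0]
[0.01, 0.64, -0.07, -0.0, 0.02, -0.0]
[0.01, 0.65, -0.08, -0.0, 0.02, -0.0]
```

Call:
step_arm(increments=[[[0.1, 0, 0.64, -0.08, 0, 0.02, 0], [0.1, 0, 0.64, -0.08, 0, 0.02, 0], [0.1, 0, 0.64, -0.08, 0, 0.02, 0], [0.1, 0, 0.64, -0.06, 0, 0, 0], [0.1, 0, 0, 0, 0, 0, 0], [0.1, 0, 0, 0, 0, 0, 0], [0.1, 0, 0, 0, 0, 0, 0], [0.1, 0, 0, 0, 0, 0, 0]]])

```text
time: 64.57
eef_pos: [0.4187, 0.4197, 0.0528]
tcp_rot: [-0.007, -2.222, 2.22]
wrist_force: [0.6, 0.1, 1.1]
width: 0.0782
```

```bash
python3 tg.py .4615 .418 -0.3 -.045 .026 .8
```

```text
t 64.57 p [0.4187 0.4197 0.0528] jaw -90.21 tilt y [ 3.1e-03  9.0e-04 -1.0e+00] F [0.63 0.11 1.12] w 0.0782 j [ 0.65  0.35  1.75 -0.    1.03  2.23]
n 2 dist 0.0269 turn [ 0.001  0.002 -0.003]
[0.04, 0.45, 0.03, 0.0, 0.01, -0.02]
[0.03, 0.44, 0.02, 0.0, 0.01, -0.02]
```

Call:
step_arm(increments=[[[0.1, 0.02, 0.45, 0.01, 0, 0, 0], [0.1, 0.02, 0.4, 0.01, 0, 0, 0], [0.1, 0, 0, 0, 0, 0, 0], [0.1, 0, 0, 0, 0, 0, 0], [0.1, 0, 0, 0, 0, 0, 0], [1, 0, 0, 0, 0, 0, 0], [1, 0, 0, 0, 0, 0, 0], [1, 0, 0, 0, 0, 0, 0], [1, 0, 0, 0, 0, 0, 0], [1, 0, 0, 0, 0, 0, 0]]], force=50)

```text
time: 65.4
eef_pos: [0.4165, 0.4189, 0.0258]
tcp_rot: [-0.005, -2.22, 2.221]
wrist_force: [-0.9, 0.9, 0.6]
width: 0.0559
```

Run:
```python
from h import *
st()
```

```text
t 65.4 p [0.4165 0.4189 0.0258] jaw -90.18 tilt y [ 1.3e-03 -2.0e-04 -1.0e+00] F [-0.88  0.91  0.55] w 0.0559 j [ 0.66  0.39  1.76 -0.    0.99  2.23]
```

Call:
step_arm(increments=[[[1, 0, -0.4, 0, 0, 0, 0], [1, 0, -0.8, 0, 0, 0, 0], [1, 0, -0.9, 0, 0, 0, 0], [1, 0, -0.1, 0.4, 0, 0, 0], [1, 0, 0, 0.8, 0, 0, 0], [1, 0, 0, 0.85, 0, 0, 0], [1, 0, 0, 0.85, 0, 0, 0], [1, 0, 0, 0.85, 0, 0, 0], [1, 0, 0, 0.85, 0, 0, 0], [1, 0, 0, 0.85, 0, 0, 0]]])

```text
time: 66.23
eef_pos: [0.4148, 0.2532, 0.091]
tcp_rot: [-0.003, -2.218, 2.221]
wrist_force: [0.7, 0.3, -2.9]
width: 0.0557
```

Call:
step_arm(increments=[[[1, 0, 0, 0.85, 0, 0, 0], [1, 0, 0, 0.85, 0, 0, 0], [1, 0, 0, 0.85, 0, 0, 0], [1, 0, 0, 0.85, 0, 0, 0], [1, 0, 0, 0.85, 0, 0, 0], [1, 0, 0, 0.85, 0, 0, 0], [1, 0, 0, 0.85, 0, 0, 0], [1, 0, 0, 0.85, 0, 0, 0], [1, 0, 0, 0.85, 0, 0, 0], [1, 0, 0, 0.85, 0, 0, 0]]])

```text
time: 67.07
eef_pos: [0.4137, -0.0013, 0.0913]
tcp_rot: [-0.004, -2.219, 2.221]
wrist_force: [-0.2, -0.8, -2.9]
width: 0.0558
```

Run:
```python
from h import *
st();plan([.415,-.265,.085],np.radians(-90),.8)
```

```text
t 67.07 p [ 0.4137 -0.0013  0.0913] jaw -90.19 tilt y [ 0.e+00 -8.e-04 -1.e+00] F [-0.24 -0.84 -2.89] w 0.0558 j [-0.19 -0.12  2.19 -0.    1.07  1.38]
n 11 dist 0.2638 turn [-0.001 -0.003 -0.   ]
[-0.01, 0.02, 0.8, -0.0, -0.0, -0.0]
[-0.0, 0.02, 0.8, -0.0, -0.0, -0.0]
[-0.01, 0.02, 0.8, -0.0, -0.0, -0.0]
[-0.01, 0.02, 0.8, -0.0, -0.0, -0.0]
[-0.0, 0.02, 0.8, -0.0, -0.0, -0.0]
[-0.01, 0.02, 0.79, -0.0, -0.0, -0.0]
[-0.01, 0.02, 0.8, -0.0, -0.0, -0.0]
[-0.0, 0.02, 0.8, -0.0, -0.0, -0.0]
[-0.01, 0.02, 0.8, -0.0, -0.0, -0.0]
[-0.0, 0.02, 0.8, -0.0, -0.0, -0.0]
[-0.01, 0.02, 0.8, -0.0, -0.0, -0.0]
```

Call:
step_arm(increments=[[[1, 0, 0, 0.8, 0, 0, 0], [1, 0, 0, 0.8, 0, 0, 0], [1, 0, 0, 0.8, 0, 0, 0], [1, 0, 0, 0.8, 0, 0, 0], [1, 0, 0, 0.8, 0, 0, 0], [1, 0, 0, 0.8, 0, 0, 0], [1, 0, 0, 0.8, 0, 0, 0], [1, 0, 0, 0.8, 0, 0, 0], [1, 0, 0, 0.6, 0, 0, 0], [1, 0, 0, 0.3, 0, 0, 0]]])

```text
time: 67.9
eef_pos: [0.4133, -0.2209, 0.0918]
tcp_rot: [-0.006, -2.218, 2.221]
wrist_force: [-0.2, 0.5, -2.2]
width: 0.0557
```

Call:
step_arm(increments=[[[1, 0, 0, 0, 0, 0, 0], [1, 0, 0, 0, 0, 0, 0], [1, 0, 0, 0, 0, 0, 0], [1, 0, 0, 0, 0, 0, 0]]])

```text
time: 68.23
eef_pos: [0.414, -0.2175, 0.0916]
tcp_rot: [-0.003, -2.221, 2.22]
wrist_force: [1.6, 0.4, -2.2]
width: 0.0554
```

Run:
```python
from h import *
st();w=cap('wrist','w38.png');plan([.415,-.2655,.046],np.radians(-90),.6)
```

```text
t 68.23 p [ 0.414  -0.2175  0.0916] jaw -90.12 tilt y [ 3.e-04  1.e-04 -1.e+00] F [ 1.65  0.42 -2.2 ] w 0.0554 j [-0.65  0.02  2.06  0.    1.07  0.92]
n 4 dist 0.0662 turn [-0.    -0.002 -0.001]
[-0.01, 0.38, 0.4, -0.0, -0.0, -0.0]
[-0.01, 0.38, 0.4, -0.0, -0.0, -0.0]
[-0.0, 0.38, 0.4, -0.0, -0.0, -0.0]
[-0.01, 0.39, 0.39, -0.0, -0.0, -0.0]
```

View pics/w38.png

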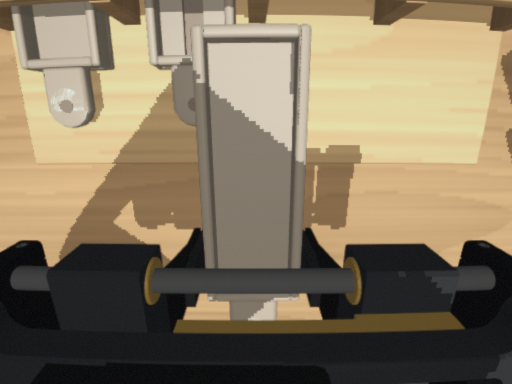

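Call:
step_arm(increments=[[[1, 0, 0, 0.5, 0, 0, 0], [1, 0, 0, 0.6, 0, 0, 0], [1, 0, 0.2, 0.5, 0, 0, 0], [1, 0, 0.6, 0, 0, 0, 0], [1, 0, 0.7, 0, 0, 0, 0], [1, 0, 0, 0, 0, 0, 0], [1, 0, 0, 0, 0, 0, 0], [1, 0, 0, 0, 0, 0, 0], [1, 0, 0, 0, 0, 0, 0]]])

```text
time: 69.03
eef_pos: [0.4151, -0.2672, 0.0484]
tcp_rot: [0.006, 2.219, -2.224]
wrist_force: [-0.1, 0.6, -3.0]
width: 0.0553
```

Run:
```python
from h import *
st();w=cap('wrist','w39.png');plan([.525,-.2655,.044],np.radians(-90),.6)
```

```text
t 69.03 p [ 0.4151 -0.2672  0.0484] jaw -90.14 tilt y [ 0.0026 -0.0022 -1.    ] F [-0.08  0.59 -2.99] w 0.0553 j [-0.73  0.15  2.01  0.    0.98  0.84]
n 7 dist 0.11 turn [-0.002 -0.003 -0.003]
[-0.52, 0.02, -0.01, -0.0, -0.0, -0.0]
[-0.53, 0.03, -0.01, -0.0, -0.0, -0.0]
[-0.52, 0.02, -0.01, -0.0, -0.0, -0.0]
[-0.52, 0.02, -0.01, -0.0, -0.0, -0.0]
[-0.53, 0.02, -0.01, -0.0, -0.0, -0.0]
[-0.52, 0.03, -0.01, -0.0, -0.0, -0.0]
[-0.52, 0.02, -0.01, -0.0, -0.0, -0.0]
```

View pics/w39.png

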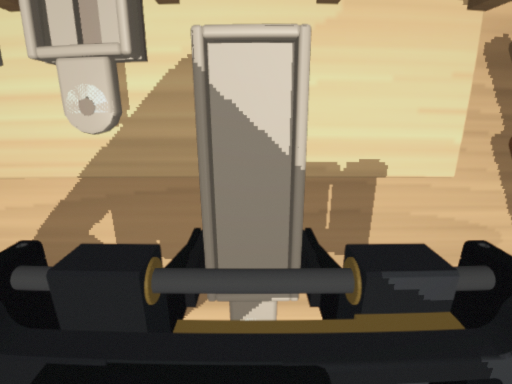

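Runner bottoms at about px 158–180 and 316–340, and the tray at 194–308 is centred between them. Sliding in.

Call:
step_arm(increments=[[[1, -0.4, 0.02, -0.01, 0, 0, 0], [1, -0.52, 0.02, -0.01, 0, 0, 0], [1, -0.52, 0.01, -0.01, 0, 0, 0], [1, -0.52, 0, 0, 0, 0, 0], [1, -0.5, 0, 0, 0, 0, 0], [1, -0.3, 0, 0, 0, 0, 0], [1, 0, 0, 0, 0, 0, 0], [1, 0, 0, 0, 0, 0, 0]]])

```text
time: 69.75
eef_pos: [0.4971, -0.2662, 0.046]
tcp_rot: [-0.004, -2.22, 2.222]
wrist_force: [0.1, 0.4, -2.5]
width: 0.0558
```

Run:
```python
from h import *
st();w=cap('wrist','w40.png');plan([.524,-.2655,.0385],np.radians(-90),.6)
```

```text
t 69.75 p [ 0.4971 -0.2662  0.046 ] jaw -90.14 tilt y [ 0.001 -0.001 -1.   ] F [ 0.05  0.44 -2.49] w 0.0558 j [-0.63  0.3   1.83 -0.    1.01  0.94]
n 2 dist 0.0285 turn [-0.001 -0.003 -0.   ]
[-0.46, 0.12, -0.01, -0.0, -0.01, -0.0]
[-0.46, 0.12, -0.01, -0.0, -0.01, -0.0]
```

View pics/w40.png

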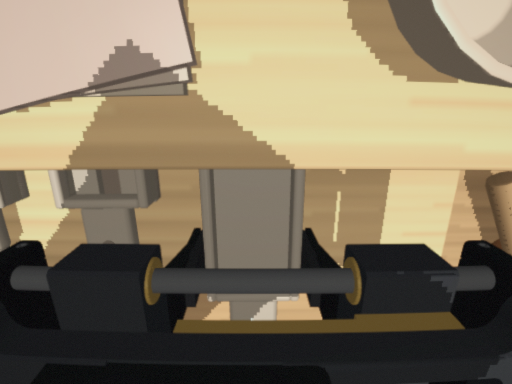

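Call:
step_arm(increments=[[[1, -0.4, 0.06, 0, 0, 0, 0], [1, -0.5, 0.1, 0, 0, 0, 0], [1, 0, 0.06, 0, 0, 0, 0], [1, 0, 0.03, 0, 0, 0, 0], [1, 0, 0, 0, 0, 0, 0], [1, 0, 0, 0, 0, 0, 0], [1, 0, 0, 0, 0, 0, 0]]])

```text
time: 70.38
eef_pos: [0.5231, -0.2662, 0.038]
tcp_rot: [-0.004, -2.219, 2.22]
wrist_force: [-0.5, -0.5, -2.0]
width: 0.0557
```

```bash
python3 fz.py
python3 - <<'E'
from h import *
st()
E
```

```text
meanF [-0.27  0.03 -2.11]
t 70.58 p [ 0.5236 -0.2663  0.0381] jaw -90.19 tilt y [ 5.e-04 -6.e-04 -1.e+00] F [ 0.16 -0.38 -2.47] w 0.0554 j [-0.6   0.36  1.77 -0.    1.01  0.97]
```

Call:
step_arm(increments=[[[1, 0, 0.02, 0, 0, 0, 0], [1, 0, 0, 0, 0, 0, 0], [0.2, 0, 0, 0, 0, 0, 0], [0.2, 0, 0, 0, 0, 0, 0], [0.2, 0, 0, 0, 0, 0, 0], [0.2, 0.4, -0.02, 0, 0, 0, 0], [0.2, 0.6, 0, 0, 0, 0, 0], [0.2, 0.6, 0, 0, 0, 0, 0], [0.2, 0.05, 0, 0, 0, 0, 0], [0.2, 0, 0, 0, 0, 0, 0]]])

```text
time: 71.42
eef_pos: [0.4742, -0.2662, 0.0381]
tcp_rot: [-0.006, -2.219, 2.221]
wrist_force: [0.5, -0.5, 0.7]
width: 0.0694
```

Call:
step_arm(increments=[[[1, 0, 0, 0, 0, 0, 0], [1, 0, 0, 0, 0, 0, 0], [1, 0, 0, 0, 0, 0, 0], [1, 0, 0, 0, 0, 0, 0], [1, 0, 0, 0, 0, 0, 0], [1, 0, 0, 0, 0, 0, 0], [1, 0, 0, 0, 0, 0, 0], [1, 0, 0, 0, 0, 0, 0]]], force=25)

```text
time: 72.08
eef_pos: [0.4745, -0.2661, 0.038]
tcp_rot: [-0.005, -2.22, 2.221]
wrist_force: [1.2, -0.9, 0.3]
width: 0.0295
```

Call:
step_arm(increments=[[[1, -0.2, 0, 0, 0, 0, 0], [1, -0.25, 0, 0, 0, 0, 0], [1, -0.25, 0, 0, 0, 0, 0], [1, -0.2, 0, 0, 0, 0, 0], [1, 0, 0, 0, 0, 0, 0], [1, 0, 0, 0, 0, 0, 0]]])

```text
time: 72.58
eef_pos: [0.5023, -0.2662, 0.038]
tcp_rot: [-0.005, -2.22, 2.222]
wrist_force: [1.2, -0.2, -1.0]
width: 0.0298
```

Call:
step_arm(increments=[[[1, -0.06, 0, 0, 0, 0, 0], [1, -0.06, 0, 0, 0, 0, 0], [1, 0, 0, 0, 0, 0, 0], [1, 0, 0, 0, 0, 0, 0]]])

```text
time: 72.92
eef_pos: [0.505, -0.2662, 0.038]
tcp_rot: [-0.005, -2.22, 2.221]
wrist_force: [-0.7, 0.5, -0.1]
width: 0.0295
```

Call:
step_arm(increments=[[[1, -0.04, 0, 0, 0, 0, 0], [1, -0.03, 0, 0, 0, 0, 0], [1, 0, 0, 0, 0, 0, 0], [1, 0, 0, 0, 0, 0, 0]]])

```text
time: 73.25
eef_pos: [0.5051, -0.2662, 0.038]
tcp_rot: [0.001, -2.218, 2.218]
wrist_force: [-10.4, 0.1, 7.3]
width: 0.0298
```

Call:
step_arm(increments=[[[0.4, 0, 0, 0, 0, 0, 0], [0.4, 0, 0, 0, 0, 0, 0], [0.4, 0, 0, 0, 0, 0, 0], [0.4, 0, 0, 0, 0, 0, 0], [0.4, 0, -0.3, 0, 0, 0, 0], [0.4, 0, -0.7, 0, 0, 0, 0], [0.4, 0.2, -0.9, -0.3, 0, 0, 0], [0.4, 0.6, -0.9, -0.8, 0, 0, 0], [0.4, 0.6, -0.9, -0.8, 0, 0, 0], [0.4, 0, -0.4, -0.8, 0, 0, 0]]])

```text
time: 74.08
eef_pos: [0.4646, -0.185, 0.1647]
tcp_rot: [-0.009, -2.218, 2.224]
wrist_force: [1.4, -0.1, -0.3]
width: 0.0526
```

Call:
step_arm(increments=[[[0.4, 0, 0, 0, 0, 0, 0], [0.4, 0, 0, 0, 0, 0, 0], [0.4, 0, 0, 0, 0, 0, 0], [0.4, 0, 0, 0, 0, 0, 0]]])

```text
time: 74.42
eef_pos: [0.4651, -0.1855, 0.1603]
tcp_rot: [-0.004, -2.219, 2.22]
wrist_force: [-0.5, -0.1, 0.0]
width: 0.052
```

Run:
```python
from h import *
st();w=cap('wrist','w41.png');s=cap('scene','s41.png');t=cap('top','t41.png')
```

```text
t 74.42 p [ 0.4651 -0.1855  0.1603] jaw -90.2 tilt y [-0.e+00 -4.e-04 -1.e+00] F [-0.52 -0.14  0.01] w 0.052 j [-0.54  0.    1.93 -0.    1.21  1.04]
```

View pics/w41.png

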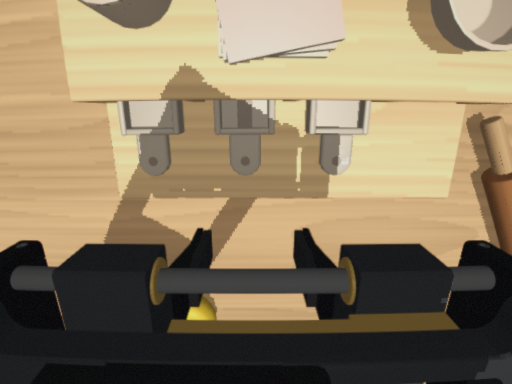

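View pics/s41.png

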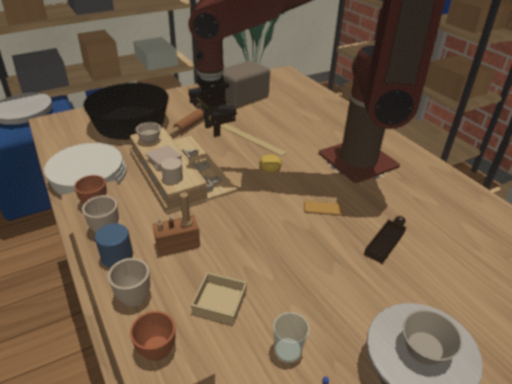

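View pics/t41.png

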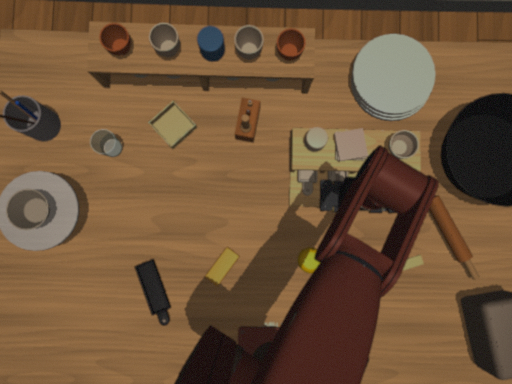

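Run:
```python
from h import *
w=cap('wrist');crop(w,100,80,400,190,2.6,'w42.png')
print(plane(w,[(121,135),(183,135),(215,134.5),(275,134),(308,133.5),(368,133)],.036).round(4))
print('board',plane(w,[(150,102),(245,102),(340,102)],.07).round(4));print('handle',plane(w,[(154,175),(246,174),(336,174)],.034).round(4))
```

```text
[[ 0.5254 -0.063   0.036 ]
 [ 0.5247 -0.1217  0.036 ]
 [ 0.5249 -0.1516  0.036 ]
 [ 0.525  -0.2073  0.036 ]
 [ 0.5255 -0.238   0.036 ]
 [ 0.5261 -0.2944  0.036 ]]
board [[ 0.5537 -0.1056  0.07  ]
 [ 0.5528 -0.1806  0.07  ]
 [ 0.5528 -0.2555  0.07  ]]
handle [[ 0.4863 -0.0897  0.034 ]
 [ 0.4867 -0.1799  0.034 ]
 [ 0.4864 -0.2679  0.034 ]]
```

View pics/w42.png

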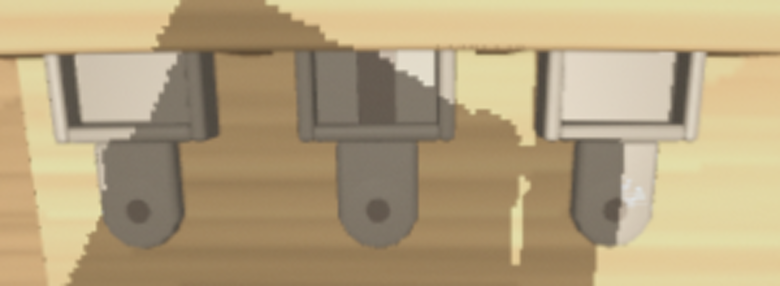

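Run:
```python
from h import *
s=cap('scene');crop(s,130,110,260,260,4,'s43.png')
```

```text
(no output)
```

View pics/s43.png

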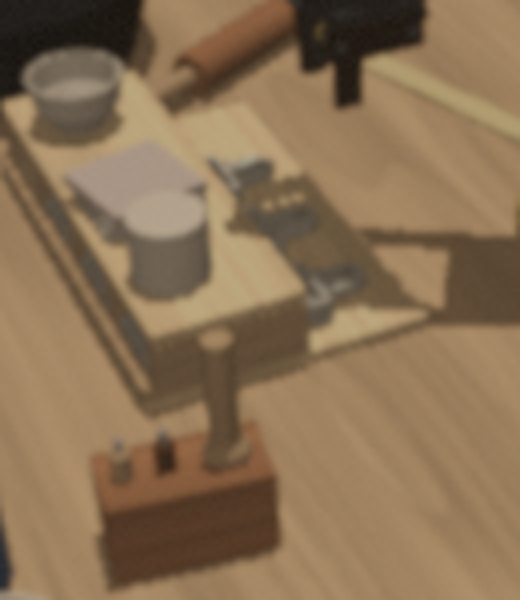

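```bash
python3 -c "
from cell import r
print(r.hand_in())"
```

```text
the job is handed in; nothing more can be done
None
```

I ran the seam, hung the seam tool upright again and slid all three trays home in the rack; the job was handed in at about 75 s. No verdict was given.

- **Seam:** my first pass fell short. The tool tilted about 4° in the grip, so the ball lagged and stopped roughly 8 mm before the far end. I gripped harder, tipped the wrist so the tool was upright, and repeated the full pass from the handle end to the far end. It ran at about 30 mm/s with mostly 1–2 N of contact (brief peaks of 3–4.5 N), and the tool did not tilt further. The ball's height and place were checked by force and in the wrist camera.
- **Tool:** it hangs upright with its collar on the block, seen in both the wrist and scene views.
- **Trays:** the grooved tray is in bay 2, one plain tray in bay 3 and the other in bay 1. All three point handle outwards.
    - Each was pushed until it stopped against the back strip at 7–14 N.
    - The last picture shows the three near ends within about 1 mm of each other, 28–30 mm outside the top board; 30 mm was expected.
- **Disturbances:** the leftmost plain tray was knocked a few centimetres during the run and I measured it again before picking it up. I saw no change in the dish, the beaker or the black look-alike.

The top and scene cameras disagreed by up to about 9 mm on the groove's sideways position, so I lined up on the groove with the wrist camera instead.

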